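# Scoop the harness bell out of the canister and box it

### The arm

A 6-joint arm with a two-finger parallel gripper is mounted at the origin on the work surface. World frame = base frame: x ahead of the robot, y to its left, z up, the work surface at z = 0. Lengths are in m, angles in rad, forces in N, time in s.
With the tool pointing down it reaches from about 0.35 to 0.775 m from the base axis. Payload 5.5 kg.
Tool frame: the origin (TCP) lies between the finger pads; the fingertips stand 11 mm ahead of it and the grasp point (between the pads) lies 8 mm behind it (tips_ahead is the distance from the TCP to the fingertips, in m); z points along the fingers, y is the line along which they close (so a half turn about z gives the same grasp; the last joint's range is limited). The gripper opens to 85 mm and grips with 20 to 120 N. Pads are 22 mm wide; open, the fingers measure 114 mm over their backs; the gripper's body (76 mm by 85 mm) begins 54 mm behind the grasp point. The pads swing forward as they close: fully open they stand 13 mm farther back than shut.
Start: joints at [1.04, 0.313, 0.046, 1.304, 0, 1.431], TCP at [0.219, 0.532, 0.242] pointing down, gripper open.
Joint ranges: [-2.76, 2.76], [-0.86, 1.69], [-1.03, 1.26], [-2.2, 2.34], [-1.47, 1.5], [-3.14, 3.14]. Speed limits (rad/s): [2.57, 2.57, 3.14, 3.14, 3.14, 3.14].

### API

Orientations are given as a unit quaternion [w, x, y, z].
In Python, from workcell import * gives the robot as it stands. The module is installed in compiled form; this text tells all that it offers.
- The arm moves only by the tool jog_arm, never from a script. Its argument "moves" is a list of rows, each an object with "fingers": the closure, from 0 (fully open) to 1 (shut); "slide": the shift along the tool's x, y, z in mm, a list of three; "angular": the turn, a rotation vector about the tool's x, y, z in degrees, a list of three. A call has 1 to 10 rows; each row is the pose to reach, as a shift and turn from the pose commanded when the call began, along the tool's axes at that moment; what a row does not reach only later rows make up. A row lasts 1/12 s, in which the tool goes at most 41.7 mm and 7.16 degrees, less where a joint would pass 70% of its speed; a pose out of reach is approached as far as the arm can. A call with a gripper value outside its range is refused whole. The fingers move at their own pace and stop on an object; "squeeze" is the grip in N (left out, the last holds). Time passes only in rows, so rows that repeat a pose let the fingers close. It gives the time, the measured TCP pose, the force, the opening and the grip force at its end, in the units of the state.
- get_state(): the state, without advancing time (a new reading comes with each control period).
- read_camera(name): name is "scene" or "top" or "wrist"; returns a dict with "color" (384x512x3 uint8, red, green, blue), "fovy" (degrees; the focal length in pixels is half the picture's height over the tangent of half this angle, whatever the lens; pixels are square), "cx", "cy" (the principal point, pixels), "D" ([k1, k2, p1, p2, k3] as OpenCV has them; the pictures are not rectified), "world_from_camera" (4x4, takes a point from camera to world coordinates); the wrist camera has in their place "tool_from_camera" (4x4, takes a point from camera to tool coordinates, whose origin is the TCP and whose axes are the flange's). Camera axes: x right, y down, z forward; pixel columns grow to the right and rows downward; lengths in m; the calibration is good to about 2 mm. A picture is of the moment at which its call begins: read the wrist's pose just before it. There is no depth.
- hand_in(): hands the job in; it is judged then, once.
Trained networks look in a picture, given as the dict that the camera call returned (one of the last four; its "shot" number tells which), for a name from the list of things; names that differ only in an ending like _2 or _b are one class to them, and where a whole thing is asked for, a point or a joint stands for the part that bears it (a point fixed in the world has none). Each returns a list of dicts, best first, with "p" (0 to 1); they miss things now and then, are a little off and sometimes report something else, mostly with a low value. They report only what shows in the picture. A call takes as long as a camera call. They do not tell look-alikes from the thing itself.
- look_for(target, picture): "point" ([column, row] in pixels, amid what is visible of it).
- tip_of(target, picture): "point" ([column, row] in pixels: a listed point, or the origin of a listed thing).
The state is a dict: "clock": time; "joint_pos": joint angles; "qvel": joint speeds; "tau": joint torques, N m; "tcp_pos": TCP position; "orientation": TCP orientation; "wrist_force": force on the tool from outside, world axes, zero at the start; "ft_torque": the same for the moment, N m; "finger_gap": finger opening in m; "grip_force": force on a finger pad.
Only numpy, scipy, OpenCV 4.12 (cv2) and the standard library are available. Lean on these libraries where they do the work, as an engineer would, in place of code of your own. Each camera call takes 0.05 s, during which the arm holds its last target. There are 200 camera calls.

### The job

Draw the scoop out from under its wooden bridge and stand it on the open bench, then take it again by its handle, dip it into the leaning canister, catch the brass bell in its bowl and bring it out without spilling. Tip the bell into the lidded parts box, stand the scoop upright on the open bench again, away from the bridge, and shut the lid fully. Move the bell with the scoop only, never touch it with the robot, and leave the other loose things where they are.

Things in the scene. Friction and masses are not known exactly. Their poses are not given: they have to be found in the camera images.
- scoop: Aluminium scoop, dark wooden handle, 200 mm long, 200 g. Origin under the centre of its flat-floored bowl, on which it stands; x to the nose, y left, z up. Bowl x -35 to 35 mm, 63 mm wide outside, 58 inside, floor 3 mm; rear wall (x -35) 36 mm high; side walls 36 mm high for x -35 to 10, 18 mm for x 10 to 30; open at the front. It starts with its handle under the bridge, bowl outside.
- scoop_nose (a point): middle of the scoop bowl's front floor edge, underside (x 35, y 0, z 0 mm in the scoop's frame)
- scoop_handle (a point): the place to hold the scoop's handle when using it: on the handle's centre line, 20 mm from its end, at x -146, z 115 mm in the scoop's frame. The handle is a straight bar 14 mm wide (y) and 18 mm deep, rising backwards at 40 degrees from the bowl's rear wall (x -35, z 22) over 165 mm to its end (x -161, z 128).
- bell: Round brass harness bell, a ball 46 mm in diameter, 60 g, origin at its centre. It rolls. At the start it lies in the lowest corner of the canister, up to 24 mm to either side of the middle.
- canister: Fixed clear square canister, grey rim, leaning (axis 30 degrees above level) in a wooden cradle (base 200 by 150 mm), mouth up and to its -x. Origin on the bench below point canister_corner. Inside: 130 mm wide (y -65 to 65), lower wall rising from the corner along (-0.866,0,0.5) for 150 mm to the rim, flat bottom rising along (0.5,0,0.866) for 134 mm to the upper wall. Walls 4 mm, top at 218 mm.
- canister_corner (a point): middle of the canister's lowest inner edge (along its y), 20 mm above the bench
- canister_mouth (a point): centre of the mouth, at the rim's outer face. The mouth is narrower than the inside: 92 mm wide (y -46 to 46) and 100 mm high (12 to 112 mm from the lower wall, square to it), in a flat rim 4 mm thick.
- bridge: Fixed wooden bridge, an open-fronted shelf 124 mm deep (x), 160 mm wide, 159 mm high, bobbins on its roof up to 202 mm. Origin: centre of its underside; open towards its +x; side and back walls 12 mm, roof underside at z 147 mm. The scoop starts with its x axis within 4 degrees of the bridge's, its origin 122 to 130 mm in front of the bridge's.
- bridge_front (a point): middle of the roof's lower front edge, 147 mm above the bench. The handle's end is some 100 mm inside: grip the scoop across its bowl and draw it straight out by 115 mm; it cannot be lifted by more than 10 mm before.
- box: Fixed grey parts box, 120 by 120 mm outside, 70 mm high, walls and floor 5 mm, on an 8 mm board of 260 by 160 mm (reaching from 70 mm to the robot's side of the box's origin (-x) to 190 mm beyond it). Origin: centre of its underside. Its lid is hinged along its +x rim.
- lid (a joint): angle of the box's lid: 0 = shut, grows as it opens to 1.9; at the start it stands open at 1.5 to 1.85 (1.57 = upright). A stiff hinge holds it where it is left (about 0.13 N m of friction, plus the lid's own weight of 0.15 kg).
- lid_hinge (a point): middle of the lid's hinge line, which runs along the box's y. The lid is a flat plate 120 by 120 mm, 6 mm thick; shut, it reaches from here 120 mm along the box's -x. A round black knob, 41 mm high and under 35 mm wide, stands on its upper (outer) face, in the middle of its width, 90 mm from the hinge line.
- bottle: amber bottle with a black cap, standing, 48 mm diameter, 115 mm high; origin under its centre; bystander
- spool: wooden thread spool, standing, 52 mm diameter, 65 mm high; origin under its centre; bystander
- tin: round steel tin with a paper band, standing, 60 mm diameter, 70 mm high; origin under its centre; bystander
- mallet: hammer, lying, 190 mm long, bystander
- wax: dark wooden block, 80 by 45 by 30 mm high, origin under its centre, bystander
- awl: screwdriver-like awl, lying, 160 mm long, bystander
There are look-alikes about, which are no part of the job. What is shaped like the bridge but pink is not meant.

How it is judged:
On the way, in this order (a step that is already met when the one before it is completed fails the run):
1. the scoop has been drawn out from the bridge and stands upright on the bench, let go (horizontal distance between scoop and bridge above 0.18 m and contact force between the fingers and scoop below 0.1 N and angle between scoop's own z axis and vertical below 0.12 rad and height (world z) of scoop between -0.005 and 0.008 m and linear speed of scoop below 0.05 m/s), for 0.2 s.
2. the bell lies in the scoop's bowl, outside the canister (x of bell in the frame of scoop between -0.035 and 0.03 m and y of bell in the frame of scoop between -0.025 and 0.025 m and z of bell in the frame of scoop between 0.015 and 0.04 m and (x of bell in the frame of canister below -0.12 m or height (world z) of bell above 0.24 m)), for 0.2 s.
3. the bell lies in the box (x of bell in the frame of box between -0.056 and 0.056 m and y of bell in the frame of box between -0.056 and 0.056 m and z of bell in the frame of box between 0.015 and 0.05 m), for 0.2 s.
At the end, for the whole second after the job is handed in: The bell rests inside the box below its rim, the lid is shut to within 0.05 rad, and the scoop stands upright (within 0.12 rad) and at rest on the bench itself, its origin more than 0.18 m from the bridge's (all of step 3 and value of joint lid below 0.05 rad and linear speed of each of bell, scoop below 0.05 m/s and angle between scoop's own z axis and vertical below 0.12 rad and height (world z) of scoop between -0.005 and 0.008 m and horizontal distance between scoop and bridge above 0.18 m); the robot touches nothing.
It fails at once if a finger or the arm touches the bell (contact force between any of the fingers, the arm and bell above 0.3 N).
It fails at once if a bystander is moved by more than 30 mm or knocked over (distance of any of bottle, spool, tin, mallet, wax, awl from where it was at the start of the episode above 0.03 m or angle between any of bottle, spool, tin, wax's own z axis and vertical above 0.35 rad).
It also fails if it takes over 72 s, if anything falls off the work surface, if the arm or the gripper's body presses on something with over 40 N, if the wrist force passes 120 N, or if a joint passes its speed limit or range.

## Working session

There is one attempt and no reset: what is moved stays moved. The work goes in short steps, Python scripts to look and compute and a tool call to move; the robot and the scene stay as the last step left them, time stands still between calls to the robot, and variables do not carry over. Pictures are saved under pics/ and viewed, at most 10 in all, crops included, and the job is handed in when it is done.

Besides the shell and the picture viewer there is one more tool, called after ">>>" as name([rows], argument=value, ...), one row to a line, values as JSON. jog_arm: Moves the arm, as the interface text tells. Its arguments: {"type":"object","properties":{"moves":{"type":"array","items":{"type":"object","properties":{"fingers":{"type":"number"},"slide":{"type":"array","items":{"type":"number"}},"angular":{"type":"array","items":{"type":"number"}}}}},"squeeze":{"type":"number"}},"required":["moves"]}

```bash
mkdir -p pics; cat > h.py <<'E'
from workcell import *
import numpy as np, cv2
from scipy.spatial.transform import Rotation as R
def K(p):
    h=p["color"].shape[0]; f=h/2/np.tan(np.radians(p["fovy"])/2)
    return np.array([[f,0,p["cx"]],[0,f,p["cy"]],[0,0,1]])
def Tq(pos,q):
    T=np.eye(4);T[:3,:3]=R.from_quat([q[1],q[2],q[3],q[0]]).as_matrix();T[:3,3]=pos;return T
def shot(name):
    s=get_state(); p=read_camera(name)
    p["W"]=Tq(s["tcp_pos"],s["orientation"])@p["tool_from_camera"] if name=="wrist" else np.array(p["world_from_camera"])
    return p
def ray(p,uv):
    n=cv2.undistortPoints(np.array([[uv]],float),K(p),np.array(p["D"],float))[0,0]
    d=p["W"][:3,:3]@np.array([n[0],n[1],1]);return p["W"][:3,3],d/np.linalg.norm(d)
def atz(p,uv,z):
    o,d=ray(p,uv);return o+d*(z-o[2])/d[2]
def tri(obs):
    A=np.zeros((3,3));b=np.zeros(3)
    for p,uv in obs:
        o,d=ray(p,uv);M=np.eye(3)-np.outer(d,d);A+=M;b+=M@o
    x=np.linalg.solve(A,b)
    return x,[np.linalg.norm(np.cross(x-o,d)) for o,d in (ray(*k) for k in obs)]
def proj(p,X):
    W=np.linalg.inv(p["W"]);r=cv2.Rodrigues(W[:3,:3])[0]
    return cv2.projectPoints(np.atleast_2d(np.array(X,float)),r,W[:3,3],K(p),np.array(p["D"],float))[0][:,0]
def save(p,n,sc=1,crop=None):
    im=p["color"][:,:,::-1]
    if crop: im=im[crop[1]:crop[3],crop[0]:crop[2]]
    cv2.imwrite("pics/"+n,cv2.resize(im,None,fx=sc,fy=sc,interpolation=cv2.INTER_CUBIC))
E
cat > a.py <<'E'
from h import *
np.set_printoptions(precision=4,suppress=True)
s=shot("scene");t=shot("top");save(s,"s1.png",1.5);save(t,"t1.png",1.5)
print(s["W"][:3,3],t["W"][:3,3])
for n in "scoop scoop_nose scoop_handle bell canister canister_corner canister_mouth bridge bridge_front box lid lid_hinge bottle spool tin mallet wax awl".split():
    o=[]
    for nm,p in(("s",s),("t",t)):
        r=tip_of(n,p)[:3];o.append(r); print(n,nm,[(np.round(k["point"],1).tolist(),round(k["p"],2),atz(p,k["point"],0)[:2].round(3).tolist()) for k in r])
    if o[0] and o[1]:
        x,e=tri([(s,o[0][0]["point"]),(t,o[1][0]["point"])]);print("   tri",x,np.round(e,4))
print(get_state())
E
python3 a.py
```

```text
[ 0.966  -0.6005  0.831 ] [0.3211 0.0329 1.5246]
scoop s [([336.9, 135.3], 0.15, [0.459, 0.547])]
scoop t [([182.8, 168.9], 0.75, [0.537, 0.285])]
   tri [0.5418 0.2753 0.1765] [0.0349 0.0349]
scoop_nose s [([314.8, 189.0], 0.63, [0.537, 0.26])]
scoop_nose t [([195.1, 170.1], 0.64, [0.534, 0.246])]
   tri [0.5371 0.2484 0.0076] [0.0051 0.0051]
scoop_handle s [([348.6, 130.2], 0.78, [0.478, 0.598])]
scoop_handle t []
bell s []
bell t [([299.0, 167.5], 0.6, [0.551, -0.081])]
canister s [([275.4, 281.9], 0.72, [0.627, -0.082]), ([182.0, 331.6], 0.53, [0.536, -0.305]), ([107.3, 317.6], 0.17, [0.376, -0.376])]
canister t [([300.3, 140.6], 0.95, [0.637, -0.084]), ([142.9, 165.8], 0.28, [0.543, 0.412])]
   tri [ 0.6332 -0.0851  0.0082] [0.0034 0.0034]
canister_corner s [([280.7, 275.3], 0.6, [0.627, -0.059])]
canister_corner t [([393.9, 222.8], 0.58, [0.386, -0.376])]
   tri [ 0.5367 -0.246   0.1814] [0.1772 0.1772]
canister_mouth s [([239.3, 200.1], 0.47, [0.383, 0.096]), ([106.6, 317.6], 0.18, [0.375, -0.377])]
canister_mouth t [([298.0, 165.5], 0.69, [0.558, -0.078])]
   tri [ 0.524  -0.
[... 356 characters left out ...]
84, 0.312]), ([156.3, 161.8], 0.62, [0.557, 0.37])]
   tri [0.3952 0.3535 0.0852] [0.1231 0.1231]
box s [([186.9, 333.6], 0.72, [0.548, -0.303]), ([314.5, 189.2], 0.71, [0.536, 0.259])]
box t [([374.4, 170.2], 0.61, [0.549, -0.317])]
   tri [ 0.5503 -0.3104  0.0116] [0.0047 0.0047]Traceback (most recent call last):
  File "a.py", line 8, in <module>
    r=tip_of(n,p)[:3];o.append(r); print(n,nm,[(np.round(k["point"],1).tolist(),round(k["p"],2),atz(p,k["point"],0)[:2].round(3).tolist()) for k in r])
      ~~~~~~^^^^^
ValueError: it knows: awl, bell, bottle, box, bridge, bridge_front, canister, canister_corner, canister_mouth, lid_hinge, mallet, scoop, scoop_handle, scoop_nose, spool, tin, wax
```

```bash
sed -i 's/ lid lid_hinge/ lid_hinge/; s/^for n in "scoop .* box /for n in "box /' a.py; python3 a.py
```

```text
[ 0.966  -0.6005  0.831 ] [0.3211 0.0329 1.5246]
box s [([184.5, 331.3], 0.88, [0.54, -0.302]), ([106.3, 319.3], 0.68, [0.378, -0.381]), ([276.9, 282.6], 0.35, [0.631, -0.082])]
box t [([257.6, 184.4], 0.56, [0.494, 0.048])]
   tri [ 0.4568 -0.0725 -0.2867] [0.1412 0.1412]
lid_hinge s [([197.7, 331.2], 0.95, [0.563, -0.285])]
lid_hinge t [([382.5, 147.0], 0.83, [0.623, -0.342])]
   tri [ 0.6059 -0.3193  0.0891] [0.0004 0.0004]
bottle s [([343.4, 221.0], 0.83, [0.666, 0.19]), ([349.9, 127.9], 0.46, [0.475, 0.613])]
bottle t [([216.0, 127.6], 0.66, [0.672, 0.186])]
   tri [0.6697 0.184  0.0069] [0.0014 0.0014]
spool s []
spool t [([260.5, 184.4], 0.73, [0.494, 0.039])]
tin s [([239.5, 202.9], 0.84, [0.391, 0.087])]
tin t [([249.0, 217.5], 0.82, [0.389, 0.072]), ([143.9, 167.2], 0.73, [0.539, 0.408]), ([290.7, 215.4], 0.46, [0.4, -0.058])]
   tri [0.393  0.0752 0.0092] [0.0056 0.0056]
mallet s [([107.8, 318.1], 0.64, [0.378, -0.377]), ([342.3, 164.3], 0.3, [0.549, 0.412])]
mallet t [([392.8, 229.1], 0.62, [0.367, -0.373]), ([372.5, 170.0], 0.24, [0.549, -0.311])]
   tri [ 0.3683 -0.3746 -0.0123] [0.0017 0.0017]
wax s [([177.9, 274.9], 0.67, [0.423, -0.2])]
wax t [([336.3, 209.2], 0.98, [0.423, -0.199])]
   tri [ 0.423  -0.1996 -0.0007] [0.0002 0.0002]
awl s [([209.6, 237.0], 0.9, [0.406, -0.062])]
awl t [([289.4, 217.8], 0.66, [0.392, -0.054])]
   tri [ 0.3942 -0.0537 -0.0152] [0.0021 0.0021]
{'clock': 2.0, 'joint_pos': array([1.0403, 0.3132, 0.0461, 1.3036, 0.    , 1.4312]), 'qvel': array([-0.0003,  0.0003, -0.0031, -0.0002, -0.001 ,  0.0008]), 'tau': array([ -0.0011, -48.0457,  29.8804,   0.0006,  -0.0002,   0.    ]), 'tcp_pos': array([0.2191, 0.5317, 0.2423]), 'orientation': array([0.    , 0.1942, 0.981 , 0.0001]), 'wrist_force': array([ 0.1141, -0.9695,  0.4152]), 'ft_torque': array([ 0.0103,  0.0067, -0.0306]), 'grip_force': 0.0, 'finger_gap': 0.08556767237617716}
```

View pics/s1.png

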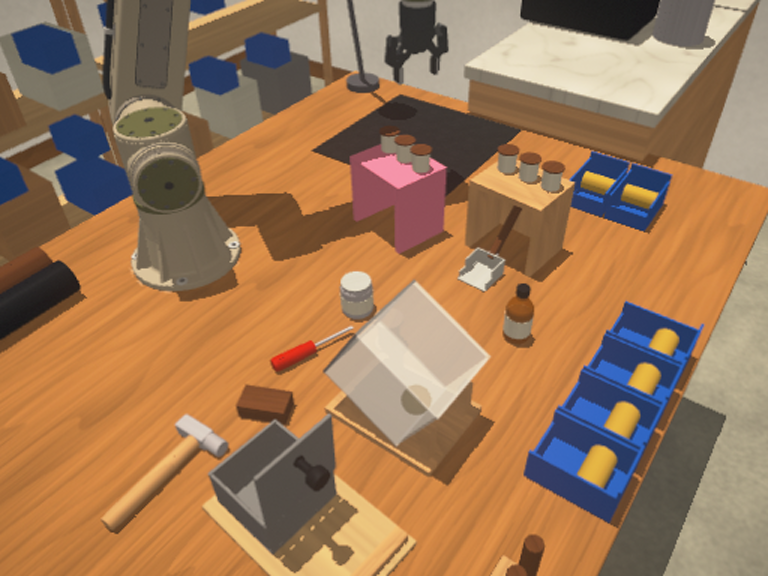

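View pics/t1.png

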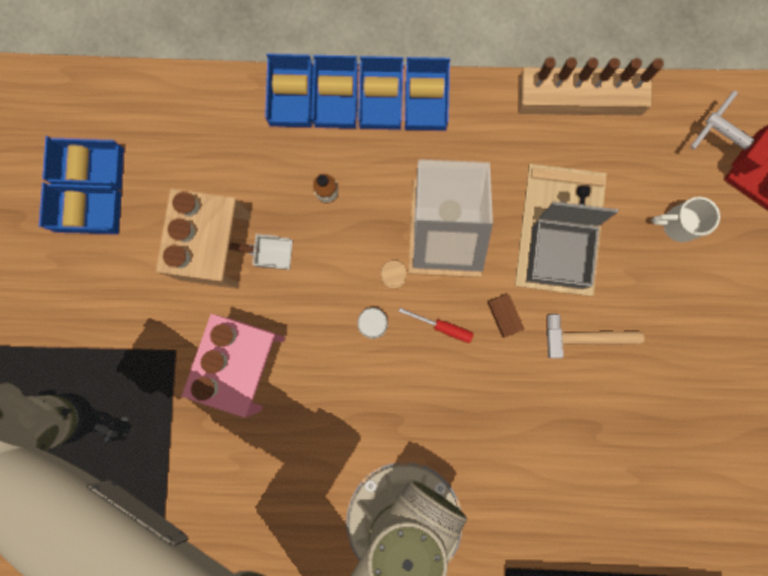

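The scene view shows the wooden bridge with the scoop at about (480,268), the pink look-alike to its left, the canister at (405,370) with the bell inside, and the open box at (270,480). In the top view the scoop is at (272,252), with its nose toward world -y.

Next I'll move the wrist camera over the scoop.

```bash
cat >> h.py <<'E'
np.set_printoptions(precision=4,suppress=True)
def Rt(yaw,tilt=0):
    """tool z down, tool x = -heading(yaw deg); tilt>0: tool z leans forward along the heading"""
    c,s=np.cos(np.radians(yaw)),np.sin(np.radians(yaw))
    B=np.array([[-c,-s,0],[-s,c,0],[0,0,-1]],float)  # cols: x=-head, y=left, z=down
    return R.from_matrix(B)*R.from_rotvec([0,np.radians(-tilt),0])
def goal(pos,rot,frm=None):
    s=get_state(); T=Tq(s["tcp_pos"],s["orientation"]) if frm is None else frm
    r0=R.from_matrix(T[:3,:3])
    print("slide",(r0.inv().apply(np.array(pos)-T[:3,3])*1000).round(1).tolist(),"ang",np.degrees((r0.inv()*rot).as_rotvec()).round(2).tolist())
    T2=np.eye(4);T2[:3,:3]=rot.as_matrix();T2[:3,3]=pos;return T2
E
sed -i 's/^    B=.*/    B=np.array([[-c,-s,0],[-s,c,0],[0,0,-1]],float)/' h.py
python3 -c "
from h import *
print(Rt(0,30).as_matrix())
goal([.54,.225,.32],Rt(-92))"
```

```text
[[-0.866  0.     0.5  ]
 [ 0.     1.     0.   ]
 [-0.5    0.    -0.866]]
slide [-413.5, -161.3, -77.7] ang [0.01, -0.0, 69.6]
```

>>> jog_arm([
  {"slide": [-30, -10, -78], "angular": [0, 0, 7]},
  {"slide": [-60, -20, -78], "angular": [0, 0, 14]},
  {"slide": [-100, -40, -78], "angular": [0, 0, 21]},
  {"slide": [-140, -55, -78], "angular": [0, 0, 28]},
  {"slide": [-180, -70, -78], "angular": [0, 0, 35]},
  {"slide": [-220, -86, -78], "angular": [0, 0, 42]},
  {"slide": [-260, -101, -78], "angular": [0, 0, 49]},
  {"slide": [-300, -117, -78], "angular": [0, 0, 56]},
  {"slide": [-340, -133, -78], "angular": [0, 0, 63]},
  {"slide": [-380, -148, -78], "angular": [0, 0, 69.6]},
])

```text
schema error: expected keys fingers, slide, angular
```

>>> jog_arm([
  {"slide": [0, 0, 0]},
  {"slide": [0, 0, 0]},
])

```text
schema error: expected keys fingers, slide, angular
```

```bash
cat > b.py <<'E'
from h import *
w=shot("wrist");save(w,"w1.png",1.5);print(get_state()["tcp_pos"],w["W"][:3,3],w["W"][:3,2])
for n,z in(("scoop_nose",0),("scoop",0),("bridge_front",.147)):
    print(n,[(k["point"],round(k["p"],2),atz(w,k["point"],z)) for k in tip_of(n,w)[:3]])
E
python3 b.py
```

```text
[0.2191 0.5317 0.2423] [0.1483 0.5612 0.3734] [ 0.2767 -0.114  -0.9542]
scoop_nose []
scoop []
bridge_front []
```

View pics/w1.png

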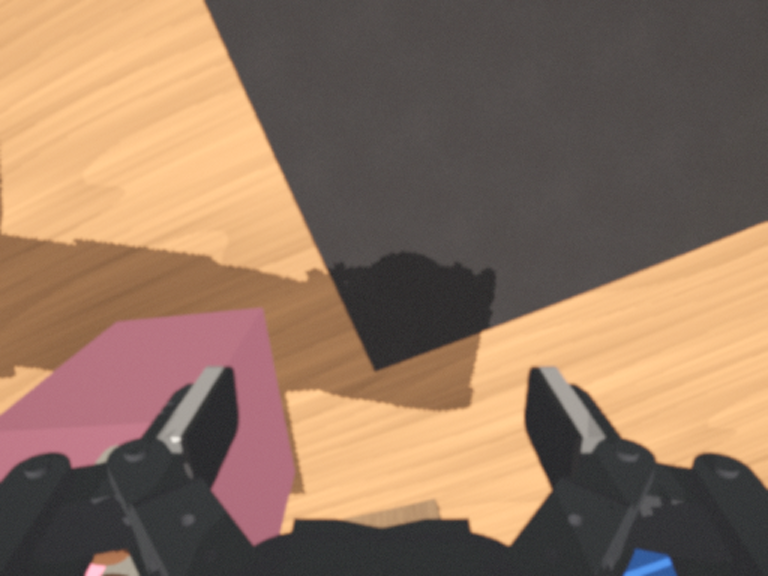

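The picture shows only the pink bridge and the black mat, because the move was refused: every row needs all its keys. I'll send it again.

>>> jog_arm([
  {"fingers": 0, "slide": [-30, -10, -78], "angular": [0, 0, 7]},
  {"fingers": 0, "slide": [-60, -20, -78], "angular": [0, 0, 14]},
  {"fingers": 0, "slide": [-100, -30, -78], "angular": [0, 0, 21]},
  {"fingers": 0, "slide": [-140, -43, -78], "angular": [0, 0, 28]},
  {"fingers": 0, "slide": [-180, -56, -78], "angular": [0, 0, 35]},
  {"fingers": 0, "slide": [-220, -70, -78], "angular": [0, 0, 42]},
  {"fingers": 0, "slide": [-260, -82, -78], "angular": [0, 0, 49]},
  {"fingers": 0, "slide": [-300, -95, -78], "angular": [0, 0, 56]},
  {"fingers": 0, "slide": [-340, -107, -78], "angular": [0, 0, 63]},
  {"fingers": 0, "slide": [-380, -120, -78], "angular": [0, 0, 69.6]},
])

```text
clock: 3.03
tcp_pos: [0.5118, 0.2864, 0.3205]
orientation: [0.0, 0.721, 0.693, 0.0]
wrist_force: [-0.1, 1.5, -0.4]
finger_gap: 0.0856
grip_force: 0.0
```

>>> jog_arm([
  {"fingers": 0, "slide": [0, 0, 0], "angular": [0, 0, 0]},
  {"fingers": 0, "slide": [0, 0, 0], "angular": [0, 0, 0]},
])

```text
clock: 3.2
tcp_pos: [0.5121, 0.286, 0.3196]
orientation: [-0.0, 0.721, 0.693, -0.0]
wrist_force: [-1.0, 0.6, 0.3]
finger_gap: 0.0851
grip_force: 0.0
```

```bash
sed -i s/w1.png/w2.png/ b.py; python3 b.py
```

```text
[0.5109 0.2872 0.3199] [0.5151 0.3629 0.4507] [-0.0123 -0.2993 -0.9541]
scoop_nose [([271.8, 162.2], 0.71, array([0.5355, 0.2535, 0.    ]))]
scoop [([271.1, 139.0], 0.98, array([0.5353, 0.2859, 0.    ]))]
bridge_front [([282.1, 96.8], 0.96, array([0.5393, 0.3484, 0.147 ])), ([28.3, 185.2], 0.7, array([0.2867, 0.2759, 0.147 ]))]
```

View pics/w2.png

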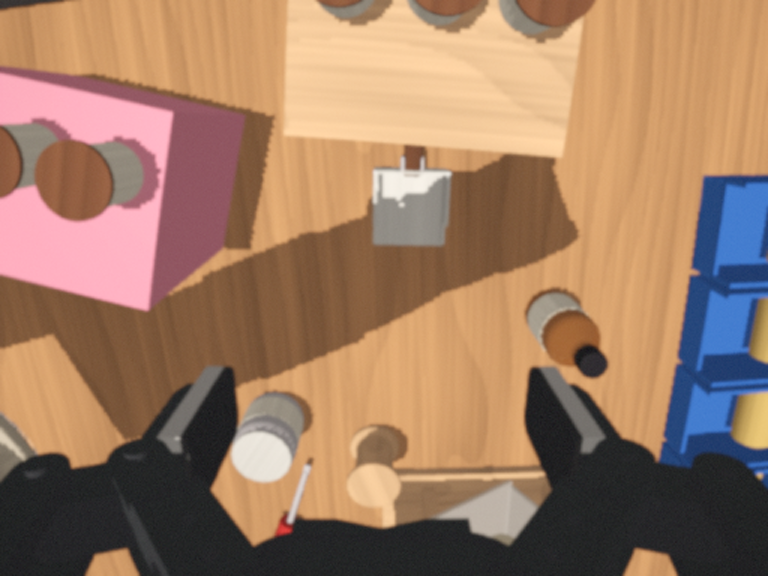

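```bash
python3 - <<'E'
from h import *
w=shot("wrist")
for u,v,z in((373,244.5,0),(445,246,0),(374,170,.036),(451,170.5,.036),(284.5,135.5,.159),(563.5,157,.159)):
    print(atz(w,(u/1.5,v/1.5),z))
E
```

```text
[0.5011 0.2563 0.    ]
[0.5679 0.2527 0.    ]
[0.5051 0.3276 0.036 ]
[0.5681 0.3253 0.036 ]
[0.457  0.3601 0.159 ]
[0.6169 0.3435 0.159 ]
```

The wrist view shows the bowl's front edge at about (373–446,245) and the bridge roof's front edge from (284,135) to (563,157). That puts the scoop at about (0.535,0.290) with heading -92.7°, and the bridge's heading at -96°. The wrist camera would strike the bridge roof in this orientation, so I'll turn the gripper half round.

>>> jog_arm([
  {"fingers": 0, "slide": [0, 0, 0], "angular": [0, 0, -70]},
  {"fingers": 0, "slide": [0, 0, 0], "angular": [0, 0, -70]},
  {"fingers": 0, "slide": [0, 0, 0], "angular": [0, 0, -70]},
  {"fingers": 0, "slide": [0, 0, 0], "angular": [0, 0, -70]},
  {"fingers": 0, "slide": [0, 0, 0], "angular": [0, 0, -70]},
  {"fingers": 0, "slide": [0, 0, 0], "angular": [0, 0, -70]},
  {"fingers": 0, "slide": [0, 0, 0], "angular": [0, 0, -70]},
  {"fingers": 0, "slide": [0, 0, 0], "angular": [0, 0, -70]},
  {"fingers": 0, "slide": [0, 0, 0], "angular": [0, 0, -70]},
  {"fingers": 0, "slide": [0, 0, 0], "angular": [0, 0, -70]},
])

```text
clock: 4.28
tcp_pos: [0.5094, 0.2892, 0.3207]
orientation: [0.0, 0.186, 0.982, 0.0]
wrist_force: [0.3, 0.1, -0.7]
finger_gap: 0.0853
grip_force: 0.0
```

>>> jog_arm([
  {"fingers": 0, "slide": [0, 0, 0], "angular": [0, 0, -70]},
  {"fingers": 0, "slide": [0, 0, 0], "angular": [0, 0, -70]},
  {"fingers": 0, "slide": [0, 0, 0], "angular": [0, 0, -70]},
  {"fingers": 0, "slide": [0, 0, 0], "angular": [0, 0, -70]},
  {"fingers": 0, "slide": [0, 0, 0], "angular": [0, 0, -70]},
  {"fingers": 0, "slide": [0, 0, 0], "angular": [0, 0, -70]},
  {"fingers": 0, "slide": [0, 0, 0], "angular": [0, 0, -70]},
  {"fingers": 0, "slide": [0, 0, 0], "angular": [0, 0, -70]},
  {"fingers": 0, "slide": [0, 0, 0], "angular": [0, 0, -70]},
  {"fingers": 0, "slide": [0, 0, 0], "angular": [0, 0, -70]},
])

```text
clock: 5.12
tcp_pos: [0.5094, 0.2892, 0.3207]
orientation: [0.0, -0.411, 0.912, 0.0]
wrist_force: [0.5, 0.1, -0.3]
finger_gap: 0.0856
grip_force: 0.0
```

```bash
python3 - <<'E'
from h import *
print(get_state()["joint_pos"])
goal([.5353,.2895,.12],Rt(87.3))
E
```

```text
[ 0.3793  0.3292  0.2585  1.4996  0.0001 -0.4675]
slide [-17.3, -19.2, 200.7] ang [-0.02, 0.03, -38.78]
```

>>> jog_arm([
  {"fingers": 0, "slide": [-17, -19, 30], "angular": [0, 0, -38.8]},
  {"fingers": 0, "slide": [-17, -19, 60], "angular": [0, 0, -38.8]},
  {"fingers": 0, "slide": [-17, -19, 80], "angular": [0, 0, -38.8]},
  {"fingers": 0, "slide": [-17, -19, 110], "angular": [0, 0, -38.8]},
  {"fingers": 0, "slide": [-17, -19, 140], "angular": [0, 0, -38.8]},
  {"fingers": 0, "slide": [-17, -19, 170], "angular": [0, 0, -38.8]},
  {"fingers": 0, "slide": [-17, -19, 200], "angular": [0, 0, -38.8]},
  {"fingers": 0, "slide": [-17, -19, 200], "angular": [0, 0, -38.8]},
])

```text
clock: 5.78
tcp_pos: [0.5311, 0.2876, 0.1144]
orientation: [-0.005, -0.688, 0.726, 0.002]
wrist_force: [-0.7, -0.6, -0.4]
finger_gap: 0.0856
grip_force: 0.0
```

```bash
python3 - <<'E'
from h import *
w=shot("wrist");save(w,"w3.png",1.5)
for n in("scoop_nose","scoop"):
    print(n,[(k["point"],round(k["p"],2),atz(w,k["point"],0)) for k in tip_of(n,w)[:3]])
print(get_state()["tcp_pos"])
goal([.5353,.2895,.016],Rt(87.3))
E
```

```text
scoop_nose [([244.8, 140.0], 0.85, array([0.5347, 0.253 , 0.    ]))]
scoop [([242.3, 184.3], 0.73, array([0.5387, 0.2871, 0.    ]))]
[0.536  0.2889 0.1218]
slide [-0.5, 0.9, 105.8] ang [-0.07, 0.03, -0.41]
```

View pics/w3.png

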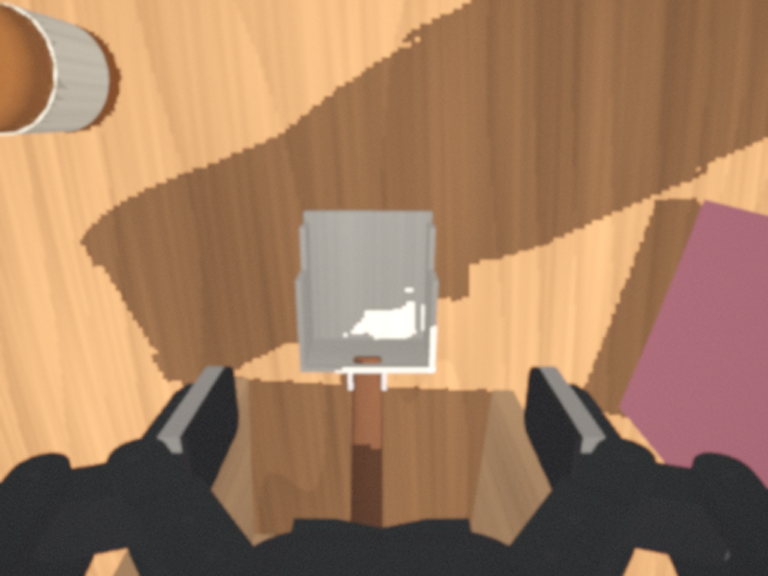

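```bash
python3 - <<'E'
from h import *
w=shot("wrist")
for u,v,z in((303,211,0.003),(433,211,0.003),(300,372,.036),(436,372,.036)):
    print(atz(w,(u/1.5,v/1.5),z))
s=get_state();T=np.linalg.inv(Tq(s["tcp_pos"],s["orientation"]))
for u,v,z in((368,211,0.003),(368,372,.036)): print(T@np.r_[atz(w,(u/1.5,v/1.5),z),1]*1000)
E
```

```text
[0.5733 0.2541 0.003 ]
[0.5079 0.2577 0.003 ]
[0.5772 0.3268 0.036 ]
[0.5114 0.3303 0.036 ]
[  32.9363   -5.0964  119.7044 1000.    ]
[ -39.7055   -4.8919   86.8094 1000.    ]
```

The bowl lies about 5 mm off-centre in tool y and is square to the fingers, with its front edge at row 211 and its rear rim at row 372. I'll lower the gripper and close it.

>>> jog_arm([
  {"fingers": 0, "slide": [-3, -4, 0], "angular": [0, 0, 0]},
  {"fingers": 0, "slide": [-3, -4, 30], "angular": [0, 0, 0]},
  {"fingers": 0, "slide": [-3, -4, 60], "angular": [0, 0, 0]},
  {"fingers": 0, "slide": [-3, -4, 80], "angular": [0, 0, 0]},
  {"fingers": 0, "slide": [-3, -4, 95], "angular": [0, 0, 0]},
  {"fingers": 0, "slide": [-3, -4, 104], "angular": [0, 0, 0]},
  {"fingers": 0, "slide": [-3, -4, 104], "angular": [0, 0, 0]},
  {"fingers": 0, "slide": [-3, -4, 104], "angular": [0, 0, 0]},
])

```text
clock: 6.65
tcp_pos: [0.5411, 0.2911, 0.0174]
orientation: [0.001, -0.687, 0.727, -0.0]
wrist_force: [0.2, 0.1, 0.4]
finger_gap: 0.0856
grip_force: 0.0
```

>>> jog_arm([
  {"fingers": 0.2, "slide": [0, 0, 0], "angular": [0, 0, 0]},
  {"fingers": 0.5, "slide": [0, 0, 0], "angular": [0, 0, 0]},
  {"fingers": 0.7, "slide": [0, 0, 0], "angular": [0, 0, 0]},
  {"fingers": 0.7, "slide": [0, 0, 0], "angular": [0, 0, 0]},
  {"fingers": 0.7, "slide": [0, 0, 0], "angular": [0, 0, 0]},
  {"fingers": 0.7, "slide": [0, 0, 0], "angular": [0, 0, 0]},
], squeeze=50)

```text
clock: 7.15
tcp_pos: [0.5412, 0.2912, 0.0182]
orientation: [0.001, -0.687, 0.726, -0.0]
wrist_force: [-1.3, -0.6, 6.3]
finger_gap: 0.0622
grip_force: 56.7
```

>>> jog_arm([
  {"fingers": 0.7, "slide": [0, 0, -3], "angular": [0, 0, 0]},
  {"fingers": 0.7, "slide": [10, 0, -3], "angular": [0, 0, 0]},
  {"fingers": 0.7, "slide": [25, 1, -3], "angular": [0, 0, 0]},
  {"fingers": 0.7, "slide": [45, 1, -3], "angular": [0, 0, 0]},
  {"fingers": 0.7, "slide": [65, 2, -3], "angular": [0, 0, 0]},
  {"fingers": 0.7, "slide": [85, 2, -3], "angular": [0, 0, 0]},
  {"fingers": 0.7, "slide": [105, 3, -3], "angular": [0, 0, 0]},
  {"fingers": 0.7, "slide": [120, 3, -3], "angular": [0, 0, 0]},
  {"fingers": 0.7, "slide": [128, 3, -3], "angular": [0, 0, 0]},
  {"fingers": 0.7, "slide": [128, 3, -3], "angular": [0, 0, 0]},
])

```text
clock: 7.98
tcp_pos: [0.5293, 0.1605, 0.019]
orientation: [-0.001, -0.686, 0.728, 0.0]
wrist_force: [0.5, 0.2, -2.2]
finger_gap: 0.0621
grip_force: 55.5
```

```bash
python3 - <<'E'
from h import *
s=get_state();print(s["tcp_pos"],s["wrist_force"],s["joint_pos"])
goal([.55,.15,.05],Rt(180))
E
```

```text
[0.5293 0.1605 0.019 ] [ 0.5225  0.181  -2.1687] [ 0.1495  0.4411 -0.3538  0.7772 -0.0005 -1.3624]
slide [9.3, -21.3, -31.0] ang [0.09, 0.02, -93.37]
```

>>> jog_arm([
  {"fingers": 0.7, "slide": [2, -3, -15], "angular": [0, 0, 0]},
  {"fingers": 0.7, "slide": [4, -6, -40], "angular": [0, 0, -5]},
  {"fingers": 0.7, "slide": [9, -21, -40], "angular": [0, 0, -12]},
  {"fingers": 0.7, "slide": [9, -21, -40], "angular": [0, 0, -19]},
  {"fingers": 0.7, "slide": [9, -21, -40], "angular": [0, 0, -26]},
  {"fingers": 0.7, "slide": [9, -21, -40], "angular": [0, 0, -33]},
  {"fingers": 0.7, "slide": [9, -21, -40], "angular": [0, 0, -40]},
  {"fingers": 0.7, "slide": [9, -21, -40], "angular": [0, 0, -47]},
  {"fingers": 0.7, "slide": [9, -21, -40], "angular": [0, 0, -54]},
  {"fingers": 0.7, "slide": [9, -21, -40], "angular": [0, 0, -60]},
])

```text
clock: 8.82
tcp_pos: [0.5503, 0.1534, 0.0591]
orientation: [-0.0, 0.959, -0.282, -0.0]
wrist_force: [0.8, -0.6, -1.7]
finger_gap: 0.0619
grip_force: 55.8
```

>>> jog_arm([
  {"fingers": 0.7, "slide": [0, 0, 5], "angular": [0, 0, -7]},
  {"fingers": 0.7, "slide": [0, 0, 10], "angular": [0, 0, -14]},
  {"fingers": 0.7, "slide": [0, 0, 20], "angular": [0, 0, -20]},
  {"fingers": 0.7, "slide": [0, 0, 30], "angular": [0, 0, -20]},
  {"fingers": 0.7, "slide": [0, 0, 37], "angular": [0, 0, -20]},
  {"fingers": 0.7, "slide": [0, 0, 37], "angular": [0, 0, -20]},
  {"fingers": 0.7, "slide": [0, 0, 37], "angular": [0, 0, -20]},
])

```text
clock: 9.4
tcp_pos: [0.5498, 0.153, 0.0216]
orientation: [0.0, 0.993, -0.116, -0.001]
wrist_force: [0.4, -0.4, -2.3]
finger_gap: 0.0622
grip_force: 55.7
```

```bash
python3 - <<'E'
from h import *
s=get_state();print(s["tcp_pos"],s["wrist_force"],s["joint_pos"])
E
```

```text
[0.5498 0.153  0.0216] [ 0.3546 -0.4393 -2.3405] [ 0.1306  0.4661 -0.3037  0.8026  0.0002 -2.7792]
```

>>> jog_arm([
  {"fingers": 0.7, "slide": [0, 0, 2], "angular": [0, 0, 0]},
  {"fingers": 0.7, "slide": [0, 0, 3.5], "angular": [0, 0, 0]},
  {"fingers": 0.4, "slide": [0, 0, 3.5], "angular": [0, 0, 0]},
  {"fingers": 0, "slide": [0, 0, 3.5], "angular": [0, 0, 0]},
  {"fingers": 0, "slide": [0, 0, 3.5], "angular": [0, 0, 0]},
  {"fingers": 0, "slide": [0, 0, 3.5], "angular": [0, 0, 0]},
  {"fingers": 0, "slide": [0, 0, -20], "angular": [0, 0, 0]},
  {"fingers": 0, "slide": [0, 0, -60], "angular": [0, 0, 0]},
  {"fingers": 0, "slide": [0, 0, -100], "angular": [0, 0, 0]},
  {"fingers": 0, "slide": [0, 0, -140], "angular": [0, 0, 0]},
])

```text
clock: 10.23
tcp_pos: [0.55, 0.1528, 0.164]
orientation: [0.0, 0.993, -0.115, -0.0]
wrist_force: [1.1, 0.8, -0.0]
finger_gap: 0.0858
grip_force: 0.0
```

```bash
python3 - <<'E'
from h import *
s=get_state();print(s["tcp_pos"],s["orientation"],s["joint_pos"],s["finger_gap"])
w=shot("wrist");t=shot("top");save(w,"w4.png",1.2)
for n in("scoop_nose","scoop","scoop_handle"):
  z=.115 if n[-1]=="e" else 0
  for p in(w,t): print(n,[(k["point"],round(k["p"],2),atz(p,k["point"],z)) for k in tip_of(n,p)[:2]])
E
```

```text
[0.55   0.1528 0.164 ] [ 0.      0.9934 -0.1149 -0.0002] [ 0.1303  0.3394 -0.1116  1.1202  0.0001 -2.7809] 0.08584356611579322
scoop_nose [([252.1, 126.6], 0.71, array([0.6015, 0.142 , 0.115 ]))]
scoop_nose [([227.8, 157.3], 0.42, array([0.5584, 0.1362, 0.115 ]))]
scoop [([257.4, 163.2], 0.84, array([0.5535, 0.1489, 0.    ])), ([360.3, 291.1], 0.49, array([0.3949, 0.0747, 0.    ]))]
scoop [([224.2, 166.5], 0.35, array([0.548 , 0.1549, 0.    ]))]
scoop_handle []
scoop_handle []
```

View pics/w4.png

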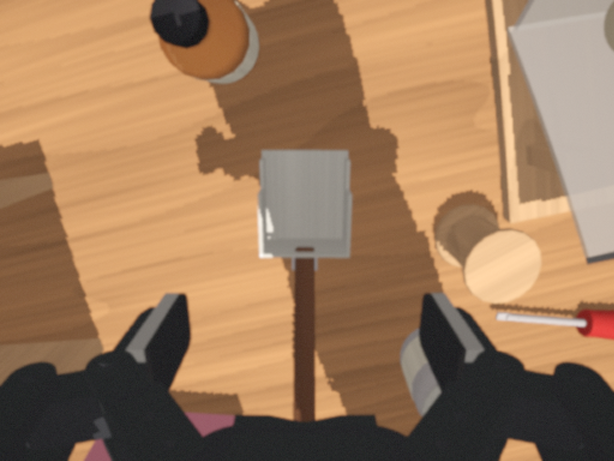

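The wrist view shows the scoop standing free: bowl front edge at (264–346,150), rear rim at row 257. I'll turn the gripper half round for the handle.

>>> jog_arm([
  {"fingers": 0, "slide": [0, 0, -40], "angular": [0, 0, 0]},
  {"fingers": 0, "slide": [-20, 0, -80], "angular": [0, 0, 7]},
  {"fingers": 0, "slide": [-50, 0, -120], "angular": [0, 0, 14]},
  {"fingers": 0, "slide": [-90, 0, -120], "angular": [0, 0, 21]},
  {"fingers": 0, "slide": [-130, 0, -120], "angular": [0, 0, 28]},
  {"fingers": 0, "slide": [-170, 0, -120], "angular": [0, 0, 35]},
  {"fingers": 0, "slide": [-180, 0, -120], "angular": [0, 0, 42]},
  {"fingers": 0, "slide": [-180, 0, -120], "angular": [0, 0, 49]},
  {"fingers": 0, "slide": [-180, 0, -120], "angular": [0, 0, 56]},
  {"fingers": 0, "slide": [-180, 0, -120], "angular": [0, 0, 63]},
])

```text
clock: 11.47
tcp_pos: [0.3742, 0.194, 0.2812]
orientation: [0.001, 0.785, -0.619, -0.001]
wrist_force: [0.2, 0.6, -0.3]
finger_gap: 0.0854
grip_force: 0.0
```

>>> jog_arm([
  {"fingers": 0, "slide": [0, 0, 0], "angular": [0, 0, 60]},
  {"fingers": 0, "slide": [0, 0, 0], "angular": [0, 0, 60]},
  {"fingers": 0, "slide": [0, 0, 0], "angular": [0, 0, 60]},
  {"fingers": 0, "slide": [0, 0, 0], "angular": [0, 0, 60]},
  {"fingers": 0, "slide": [0, 0, 0], "angular": [0, 0, 60]},
  {"fingers": 0, "slide": [0, 0, 0], "angular": [0, 0, 60]},
  {"fingers": 0, "slide": [0, 0, 0], "angular": [0, 0, 60]},
  {"fingers": 0, "slide": [0, 0, 0], "angular": [0, 0, 60]},
  {"fingers": 0, "slide": [0, 0, 0], "angular": [0, 0, 60]},
])

```text
clock: 12.22
tcp_pos: [0.3747, 0.1937, 0.2809]
orientation: [-0.001, -0.37, 0.929, 0.0]
wrist_force: [-0.1, 0.1, -0.9]
finger_gap: 0.0851
grip_force: 0.0
```

>>> jog_arm([
  {"fingers": 0, "slide": [0, 0, 0], "angular": [0, 0, 57]},
  {"fingers": 0, "slide": [0, 0, 0], "angular": [0, 0, 57]},
  {"fingers": 0, "slide": [0, 0, 0], "angular": [0, 0, 57]},
  {"fingers": 0, "slide": [0, 0, 0], "angular": [0, 0, 57]},
  {"fingers": 0, "slide": [0, 0, 0], "angular": [0, 0, 57]},
  {"fingers": 0, "slide": [0, 0, 0], "angular": [0, 0, 57]},
  {"fingers": 0, "slide": [0, 0, 0], "angular": [0, 0, 57]},
  {"fingers": 0, "slide": [0, 0, 0], "angular": [0, 0, 57]},
  {"fingers": 0, "slide": [0, 0, 0], "angular": [0, 0, 57]},
])

```text
clock: 12.97
tcp_pos: [0.3747, 0.1938, 0.281]
orientation: [-0.001, 0.116, 0.993, -0.0]
wrist_force: [-0.6, -0.9, 0.2]
finger_gap: 0.0854
grip_force: 0.0
```

```bash
python3 - <<'E'
from h import *
s=get_state();print(s["tcp_pos"],s["orientation"],s["joint_pos"])
w=shot("wrist");save(w,"w5.png",1.2)
for n in("scoop_nose","scoop","scoop_handle"):
  z=.115 if n=="scoop_handle" else 0
  for p in(w,): print(n,[(k["point"],round(k["p"],2),atz(p,k["point"],z)) for k in tip_of(n,p)[:2]])
h=np.radians(-13.2)
def S(o,p): return np.array(o)+[p[0]*np.cos(h),p[0]*np.sin(h),p[1]]
d=Rt(-13.2,30).as_matrix()[:,2]
hold=S([.552,.150,0],[-.146,.115]); print(hold)
goal(hold+d*.008-d*.09,Rt(-13.2,30))
E
```

```text
[0.3747 0.1938 0.281 ] [-0.0012  0.1163  0.9932 -0.0005] [ 0.2864  0.0079 -0.2264  1.3392  0.0001  0.5196]
scoop_nose [([253.7, 294.7], 0.97, array([0.5879, 0.143 , 0.    ]))]
scoop [([254.9, 272.8], 0.6, array([0.5524, 0.1532, 0.    ])), ([434.2, 229.7], 0.6, array([0.5462, 0.4104, 0.    ]))]
scoop_handle [([255.6, 205.3], 0.63, array([0.4105, 0.1872, 0.115 ])), ([167.6, 179.6], 0.51, array([0.3668, 0.1131, 0.115 ]))]
[0.4099 0.1833 0.115 ]
slide [4.5, -2.2, 95.7] ang [0.01, -30.06, 0.16]
```

View pics/w5.png

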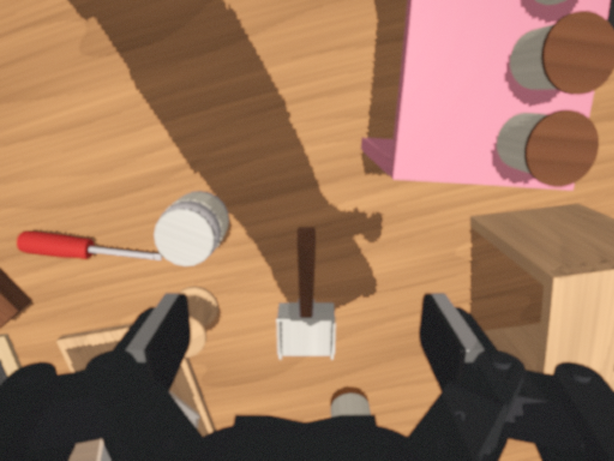

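The handle runs straight up the picture from (307,315) to its end at (306,228), centred between the fingers. I'll tilt, advance and grip it.

>>> jog_arm([
  {"fingers": 0, "slide": [4, 0, 20], "angular": [0, -7, 0]},
  {"fingers": 0, "slide": [4, 0, 40], "angular": [0, -14, 0]},
  {"fingers": 0, "slide": [4, 0, 60], "angular": [0, -21, 0]},
  {"fingers": 0, "slide": [4, 0, 80], "angular": [0, -28, 0]},
  {"fingers": 0, "slide": [4, 0, 96], "angular": [0, -30, 0]},
  {"fingers": 0, "slide": [4, 0, 96], "angular": [0, -30, 0]},
  {"fingers": 0, "slide": [4, 0, 96], "angular": [0, -30, 0]},
])

```text
clock: 13.75
tcp_pos: [0.3702, 0.1948, 0.1857]
orientation: [0.256, 0.11, 0.96, -0.03]
wrist_force: [-0.3, 0.3, 0.9]
finger_gap: 0.0852
grip_force: 0.0
```

```bash
python3 - <<'E'
from h import *
s=get_state();print(s["tcp_pos"],s["orientation"],s["joint_pos"])
w=shot("wrist");save(w,"w6.png",1.2)
T=np.linalg.inv(Tq(s["tcp_pos"],s["orientation"]))
for n in("scoop_nose","scoop","scoop_handle"):
  z=.115 if n=="scoop_handle" else 0
  for k in tip_of(n,w)[:1]:
    X=atz(w,k["point"],z);print(n,k["point"],round(k["p"],2),X,(T@np.r_[X,1])[:3])
d=Rt(-13.2,30).as_matrix()[:,2]
goal(np.array([.4102,.1855,.115])+d*.008,Rt(-13.2,30))
E
```

```text
[0.3702 0.1948 0.1857] [ 0.2559  0.1096  0.96   -0.0301] [ 0.5308 -0.2253 -0.7906  0.6116 -0.3508  0.6874]
scoop_nose [252.2, 221.8] 0.86 [0.5861 0.1427 0.    ] [-0.1001 -0.0017  0.2716]
scoop [253.2, 205.0] 0.58 [0.5525 0.1518 0.    ] [-0.07   -0.0003  0.2543]
scoop_handle [255.7, 199.5] 0.96 [0.4103 0.1871 0.115 ] [-0.0002  0.0017  0.0816]
slide [4.3, -1.7, 90.8] ang [0.1, 0.13, -0.1]
```

>>> jog_arm([
  {"fingers": 0, "slide": [2, 0, 30], "angular": [0, 0, 0]},
  {"fingers": 0, "slide": [2, 0, 60], "angular": [0, 0, 0]},
  {"fingers": 0, "slide": [2, 0, 80], "angular": [0, 0, 0]},
  {"fingers": 0, "slide": [2, 0, 90], "angular": [0, 0, 0]},
  {"fingers": 0.3, "slide": [2, 0, 90], "angular": [0, 0, 0]},
  {"fingers": 0.6, "slide": [2, 0, 90], "angular": [0, 0, 0]},
  {"fingers": 1, "slide": [2, 0, 90], "angular": [0, 0, 0]},
  {"fingers": 1, "slide": [2, 0, 90], "angular": [0, 0, 0]},
  {"fingers": 1, "slide": [2, 0, 90], "angular": [0, 0, 0]},
  {"fingers": 1, "slide": [2, 0, 90], "angular": [0, 0, 0]},
], squeeze=110)

```text
clock: 14.78
tcp_pos: [0.4138, 0.1854, 0.1083]
orientation: [0.258, 0.111, 0.959, -0.029]
wrist_force: [-0.5, -1.2, 2.5]
finger_gap: 0.0129
grip_force: 81.9
```

>>> jog_arm([
  {"fingers": 1, "slide": [0, 0, 0], "angular": [0, 0, 0]},
  {"fingers": 1, "slide": [0, 0, 0], "angular": [0, 0, 0]},
  {"fingers": 1, "slide": [0, 0, 0], "angular": [0, 0, 0]},
  {"fingers": 1, "slide": [10, 0, -17], "angular": [0, 0, 0]},
  {"fingers": 1, "slide": [25, 0, -43], "angular": [0, 0, 0]},
  {"fingers": 1, "slide": [45, 0, -78], "angular": [0, 0, 0]},
  {"fingers": 1, "slide": [65, 0, -112], "angular": [0, 0, 0]},
  {"fingers": 1, "slide": [75, 0, -130], "angular": [0, 0, 0]},
  {"fingers": 1, "slide": [75, 0, -130], "angular": [0, 0, 0]},
])

```text
clock: 15.53
tcp_pos: [0.2844, 0.2157, 0.1838]
orientation: [0.257, 0.109, 0.96, -0.028]
wrist_force: [0.1, -0.2, -3.0]
finger_gap: 0.0128
grip_force: 107.7
```

```bash
cat > scoop.py <<'E'
from h import *
def scoop_in_tool(w=None):
    s=get_state();T=Tq(s["tcp_pos"],s["orientation"])
    print(s["tcp_pos"],s["orientation"],s["joint_pos"])
    w=w or shot("wrist")
    Rs=Rt(0,30)  # nominal: scoop frame level -> tool
    A=np.linalg.inv(Tq([0,0,0],[1,0,0,0])); M=np.eye(4);M[:3,:3]=Rs.as_matrix();M[:3,3]=np.array([-.146,0,.115])+M[:3,2]*.008
    ST=np.linalg.inv(M) # tool<-scoop nominal
    for n,X in(("scoop_nose",[.035,0,0]),("scoop",[0,0,0]),("scoop_handle",[-.146,0,.115])):
        Y=T@ST@np.r_[X,1]
        print(n,"pred",proj(w,Y[:3])[0],Y[:3],[(np.round(k["point"],1).tolist(),round(k["p"],2)) for k in tip_of(n,w)[:2]])
    return w
if __name__=="__main__":
    import sys
    w=scoop_in_tool();save(w,sys.argv[1],1.2)
    for n in("canister","canister_mouth","canister_corner","bell"): print(n,[(np.round(k["point"],1).tolist(),round(k["p"],2)) for k in tip_of(n,w)[:2]])
E
python3 scoop.py w7.png
```

```text
[0.2844 0.2157 0.1838] [ 0.2569  0.1089  0.9599 -0.0283] [ 0.7619 -0.2898 -0.8272  0.7247 -0.429   0.92  ]
scoop_nose pred [253.4066 255.217 ] [0.4569 0.1763 0.0756] []
scoop pred [253.3794 236.6889] [0.4228 0.1841 0.0756] [([255.7, 238.5], 0.69), ([61.2, 195.9], 0.29)]
scoop_handle pred [252.8239 271.132 ] [0.2805 0.2165 0.1907] [([255.6, 271.2], 0.7)]
canister [([136.0, 286.9], 0.81)]
canister_mouth []
canister_corner [([134.9, 293.6], 0.57), ([255.5, 237.0], 0.37)]
bell []
```

View pics/w7.png

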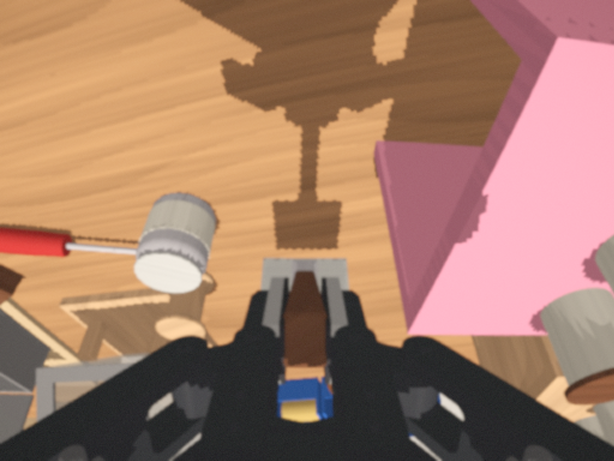

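The scoop is held true: its bowl shows at (305,275) and matches the predicted grip pose to about 2 px. I'll move to where the wrist camera looks into the canister mouth.

```bash
python3 - <<'E'
from h import *
T=goal([.33,.06,.31],Rt(-5,30))
E
```

```text
slide [-130.8, -140.1, -72.6] ang [-4.2, -0.06, -7.14]
```

>>> jog_arm([
  {"fingers": 1, "slide": [-30, -5, -40], "angular": [0, 0, 0]},
  {"fingers": 1, "slide": [-55, -20, -65], "angular": [-1, 0, -2]},
  {"fingers": 1, "slide": [-75, -45, -72], "angular": [-2, 0, -3]},
  {"fingers": 1, "slide": [-95, -70, -73], "angular": [-2, 0, -4]},
  {"fingers": 1, "slide": [-110, -95, -73], "angular": [-3, 0, -5]},
  {"fingers": 1, "slide": [-120, -120, -73], "angular": [-4, 0, -7]},
  {"fingers": 1, "slide": [-131, -140, -73], "angular": [-4.2, 0, -7.1]},
  {"fingers": 1, "slide": [-131, -140, -73], "angular": [-4.2, 0, -7.1]},
  {"fingers": 1, "slide": [-131, -140, -73], "angular": [-4.2, 0, -7.1]},
])

```text
clock: 16.68
tcp_pos: [0.3303, 0.0574, 0.3111]
orientation: [0.259, 0.047, 0.965, -0.012]
wrist_force: [-0.9, 0.3, -2.7]
finger_gap: 0.0126
grip_force: 108.6
```

```bash
cat > can.py <<'E'
from h import *
import pickle
ps=[shot("wrist"),shot("top"),shot("scene")]
pickle.dump([{k:v for k,v in p.items()} for p in ps],open("ps.pkl","wb"))
save(ps[0],"w8.png",1.5)
for p in ps:
  for n in("canister","canister_mouth","canister_corner","bell"): print(n,[(np.round(k["point"],1).tolist(),round(k["p"],2)) for k in tip_of(n,p)[:2]],[np.round(k["point"],1).tolist() for k in look_for(n,p)[:2]])
# montage of crops
a=cv2.resize(ps[1]["color"][95:195,260:345,::-1],None,fx=4,fy=4,interpolation=cv2.INTER_CUBIC)
b=cv2.resize(ps[2]["color"][180:320,210:335,::-1],None,fx=3.2,fy=3.2,interpolation=cv2.INTER_CUBIC)
H=max(a.shape[0],b.shape[0]);m=np.zeros((H,a.shape[1]+b.shape[1],3),np.uint8);m[:a.shape[0],:a.shape[1]]=a;m[:b.shape[0],a.shape[1]:]=b
cv2.imwrite("pics/m1.png",m);print(m.shape,get_state()["tcp_pos"])
E
python3 can.py
```

```text
canister [([196.4, 195.3], 0.68), ([247.3, 127.5], 0.41)] [[170.9, 205.5], [141.6, 73.7]]
canister_mouth [([164.7, 234.9], 0.64), ([193.5, 207.1], 0.25)] [[169.4, 208.2]]
canister_corner [([195.8, 203.7], 0.9), ([339.6, 199.8], 0.71)] [[170.9, 207.5], [344.8, 218.0]]
bell [([192.9, 216.4], 0.95)] [[193.3, 215.4]]
canister [([297.8, 142.0], 0.88)] [[300.0, 146.4], [385.2, 224.9]]
canister_mouth [([300.7, 165.8], 0.55)] [[300.0, 146.5]]
canister_corner [] [[300.2, 145.6], [335.9, 211.9]]
bell [] []
canister [([279.5, 285.1], 0.6)] [[274.6, 252.4]]
canister_mouth [] [[274.0, 250.8]]
canister_corner [([281.4, 278.2], 0.58), ([336.1, 132.3], 0.31)] [[272.3, 254.2], [196.2, 314.4]]
bell [] []
(448, 740, 3) [0.3299 0.0607 0.3112]
```

View pics/w8.png

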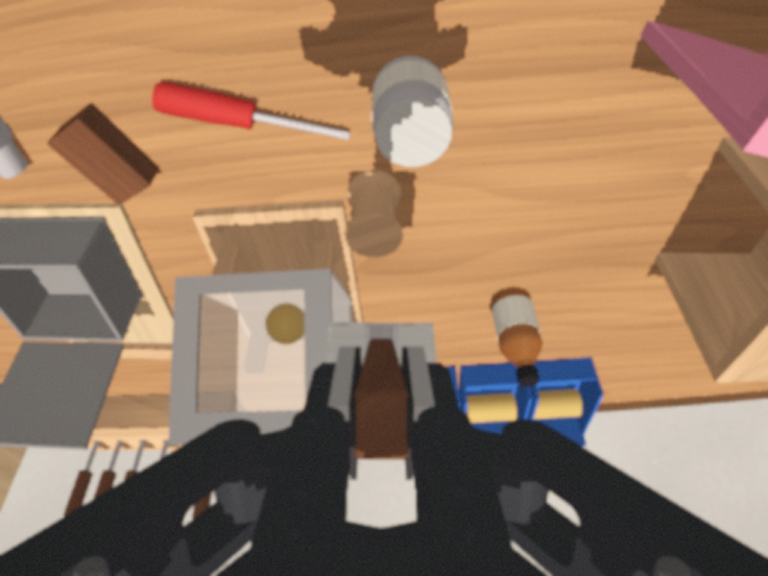

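View pics/m1.png

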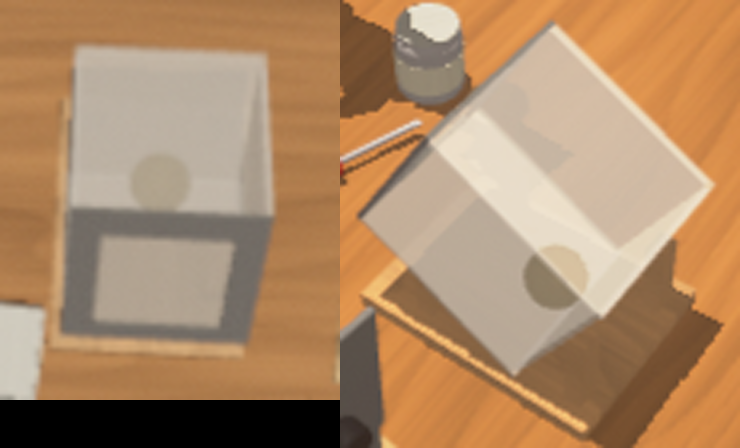

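Reading the pictures: the wrist view has the rim's lower edge at (176,277)–(332,269), the opening's corners at (200,293), (305,287) and (197,411), and the bell at (287,323). The top crop shows the rim and opening corners clearly. I'll fit the canister pose to these.

```bash
cat > fit.py <<'E'
from h import *
import pickle
from scipy.optimize import least_squares
w,t,s=pickle.load(open("ps.pkl","rb"))
def P(u,v,y): return np.array([-.866*u+.5*v,y,20+.5*u+.866*v])/1000
U=154
tp=[((68,208),(U,138,69)),((273,214),(U,138,-69)),((62,335),(U,-4,69)),((247,343),(U,-4,-69)),((101,237),(U,112,46)),((234,242),(U,112,-46)),((94,322),(U,12,46)),((221,327),(U,12,-46))]
wp=[((176,277),(U,-4,-69)),((332,269),(U,-4,69)),((200,293),(U,12,-46)),((305,287),(U,12,46)),((197,411),(U,112,-46))]
obs=[(t,(260+a/4,95+b/4),P(*q)) for (a,b),q in tp]+[(w,(a/1.5,b/1.5),P(*q)) for (a,b),q in wp]
def tr(p,X): c,sn=np.cos(p[2]),np.sin(p[2]);return np.array([p[0]+c*X[0]-sn*X[1],p[1]+sn*X[0]+c*X[1],X[2]])
def res(p,o=obs): return np.concatenate([proj(q,tr(p,X))[0]-uv for q,uv,X in o])
for o in(obs,obs[:8],obs[8:]):
    r=least_squares(res,[.633,-.085,0],args=(o,));print(r.x,np.degrees(r.x[2]),res(r.x,o).reshape(-1,2).round(1).tolist())
r=least_squares(res,[.633,-.085,0]);p=r.x
f=lambda y:proj(w,tr(p,P(23,23,y)))[0]
for y in(-24,-12,0,12,24):print(y,f(y),proj(t,tr(p,P(23,23,y)))[0])
E
python3 fit.py
```

```text
[ 0.6352 -0.0731 -0.0209] -1.1960713379134396 [[-0.5, 0.3], [-0.8, 1.1], [-1.4, 0.1], [-0.8, 0.3], [-0.9, -0.4], [-0.7, -0.1], [-1.3, 0.4], [-1.6, 0.6], [-0.6, 0.3], [-1.0, 0.0], [-0.4, 0.8], [-0.7, 1.2], [-0.9, 1.4]]
[ 0.6362 -0.0745 -0.0066] -0.3796885652277985 [[0.3, 0.3], [0.0, 0.5], [-0.3, 0.1], [0.3, -0.3], [0.0, -0.5], [0.2, -0.6], [-0.2, 0.3], [-0.4, 0.1]]
[ 0.634  -0.0719 -0.0218] -1.2484962202142653 [[-0.0, -0.4], [-0.1, -0.7], [0.2, 0.0], [0.2, 0.5], [-0.3, 0.8]]
-24 [178.0981 216.4444] [305.9667 140.8874]
-12 [185.1658 216.1317] [302.0406 140.7097]
0 [192.267  215.8152] [298.1171 140.5316]
12 [199.4003 215.4951] [294.1959 140.3532]
24 [206.564  215.1713] [290.2769 140.1745]
```

```bash
cat > traj.py <<'E'
from h import *
C=[.635,-.073,np.radians(-1.1)]; YB=-.002
def pose(un,vn,phi,y=YB):
    """nose at (un,vn) mm in canister's wall frame, phi = nose-down deg -> tool pos, rot"""
    yaw=np.degrees(C[2]); a=np.radians(phi)
    n=np.array([-.866*un+.5*vn,0,20+.5*un+.866*vn])/1000
    d=np.array([-.181,0,.115])  # hold - nose in scoop frame
    h=n+[d[0]*np.cos(a)+d[2]*np.sin(a)*-1*-1,0,-d[0]*np.sin(a)+d[2]*np.cos(a)]
    t=np.radians(30-phi); h=h+.008*np.array([np.sin(t),0,-np.cos(t)])
    c,s=np.cos(C[2]),np.sin(C[2])
    return np.array([C[0]+c*h[0]-s*y,C[1]+s*h[0]+c*y,h[2]]),Rt(yaw,30-phi)
def seq(wps,frm=None):
    s=get_state();T=Tq(s["tcp_pos"],s["orientation"]) if frm is None else frm
    for w in wps:
        p,r=pose(*w);print(w,p.round(4),end=" ");goal(p,r,T)
def now():
    s=get_state();T=Tq(s["tcp_pos"],s["orientation"]);print("tcp",s["tcp_pos"],"F",s["wrist_force"],"grip",s["grip_force"],"j",s["joint_pos"])
    z=T[:3,2];phi=30-np.degrees(np.arctan2(np.hypot(z[0],z[1])*np.sign(z[0]),-z[2]));a=np.radians(phi)
    h=T[:3,3]-.008*z;c,sn=np.cos(C[2]),np.sin(C[2]);e=h-[C[0],C[1],0]
    e=np.array([c*e[0]+sn*e[1],-sn*e[0]+c*e[1],e[2]]);d=np.array([.181,-.115])
    n=[e[0]+d[0]*np.cos(a)+d[1]*np.sin(a),e[2]-d[0]*np.sin(a)+d[1]*np.cos(a)-.02]
    print("nose u,v,y,phi",1000*(-.866*n[0]+.5*n[1]),1000*(.5*n[0]+.866*n[1]),1000*e[1],phi)
E
python3 -c "
from traj import *
now();seq([(220,60,10),(185,25,31)])"
```

```text
tcp [0.3299 0.0607 0.3112] F [-0.1623  0.2145 -2.4544] grip 108.64201784133911 j [-0.0392 -0.6164 -0.6859  0.9779 -0.0222  0.0417]
nose u,v,y,phi 204.617483416386 93.33779122141596 128.07301259953113 -0.012613525707010353
(220, 60, 10) [ 0.319  -0.0689  0.3191] slide [-4.3, -130.1, -6.9] ang [-1.55, 10.01, -3.53]
(185, 25, 31) [ 0.3912 -0.0703  0.3179] slide [-66.2, -125.2, 30.2] ang [-0.89, 31.0, -3.8]
```

>>> jog_arm([
  {"fingers": 1, "slide": [-1, -20, -2], "angular": [-0.3, 2, -0.5]},
  {"fingers": 1, "slide": [-2, -50, -3], "angular": [-0.6, 4, -1]},
  {"fingers": 1, "slide": [-3, -85, -5], "angular": [-1, 6, -2]},
  {"fingers": 1, "slide": [-4, -115, -7], "angular": [-1.5, 8, -3]},
  {"fingers": 1, "slide": [-4, -130, -7], "angular": [-1.5, 10, -3.5]},
  {"fingers": 1, "slide": [-20, -128, 2], "angular": [-1.3, 16, -3.6]},
  {"fingers": 1, "slide": [-45, -126, 18], "angular": [-1, 23, -3.7]},
  {"fingers": 1, "slide": [-66, -125, 30], "angular": [-0.9, 29, -3.8]},
  {"fingers": 1, "slide": [-66, -125, 30], "angular": [-0.9, 31, -3.8]},
  {"fingers": 1, "slide": [-66, -125, 30], "angular": [-0.9, 31, -3.8]},
])

```text
clock: 18.87
tcp_pos: [0.3945, -0.071, 0.3146]
orientation: [-0.013, 0.009, 1.0, 0.001]
wrist_force: [0.6, 0.4, -2.3]
finger_gap: 0.0128
grip_force: 108.7
```

```bash
cat > c.py <<'E'
from traj import *
from scoop import scoop_in_tool
import sys
now();w=scoop_in_tool();s=shot("scene");t=shot("top")
for p in(w,s,t):
    for n in("bell","scoop_nose","canister_corner"): print(n,[(np.round(k["point"],1).tolist(),round(k["p"],2)) for k in tip_of(n,p)[:2]])
c,sn=np.cos(C[2]),np.sin(C[2])
for q in((23,23,-.02),(23,23,0),(23,23,.02)): 
    X=[-.866*q[0]+.5*q[1],0,20+.5*q[0]+.866*q[1]];X=np.array([C[0]+c*X[0]/1000-sn*q[2],C[1]+sn*X[0]/1000+c*q[2],X[2]/1000]);print("bell if y",q[2],proj(w,X),proj(s,X),proj(t,X))
a=cv2.resize(w["color"][::,:,::-1],(448,336));b=cv2.resize(s["color"][150:330,190:350,::-1],None,fx=1.9,fy=1.9,interpolation=cv2.INTER_CUBIC)
m=np.zeros((342,448+b.shape[1],3),np.uint8);m[:336,:448]=a;m[:b.shape[0],448:]=b;cv2.imwrite("pics/"+sys.argv[1],m)
seq([(150,24,31),(60,22,31),(58,4,31)])
E
python3 c.py c1.png
```

```text
tcp [ 0.3945 -0.071   0.3146] F [ 0.6237  0.4332 -2.2723] grip 108.71081471443176 j [-0.3744 -0.0181 -0.171   1.4427 -0.0064 -0.3563]
nose u,v,y,phi 181.43765911586678 22.312481485709316 -2.657047769293123 31.47123537852033
[ 0.3945 -0.071   0.3146] [-0.0128  0.009   0.9999  0.0015] [-0.3744 -0.0181 -0.171   1.4427 -0.0064 -0.3563]
scoop_nose pred [253.4137 255.0352] [ 0.489  -0.0722  0.1301] []
scoop pred [253.3829 236.4748] [ 0.4592 -0.0717  0.1483] [([256.4, 239.4], 0.69), ([267.1, 147.8], 0.61)]
scoop_handle pred [252.7814 270.6895] [ 0.3947 -0.071   0.3226] [([257.6, 271.2], 0.84)]
bell [([253.4, 313.3], 0.76)]
scoop_nose []
canister_corner []
bell []
scoop_nose [([228.8, 214.9], 0.82)]
canister_corner [([275.5, 276.0], 0.95), ([184.3, 331.3], 0.51)]
bell []
scoop_nose [([154.2, 162.7], 0.66), ([298.7, 181.0], 0.6)]
canister_corner []
bell if y -0.02 [[240.5059 315.8198]] [[272.6127 270.8896]] [[304.6201 140.8968]]
bell if y 0 [[254.6829 315.8302]] [[277.642  265.2504]] [[298.0789 140.6109]]
bell if y 0.02 [[268.8558 315.7988]] [[282.5513 259.7448]] [[291.5443 140.3241]]
(150, 24, 31) [ 0.421  -0.0709  0.2996] slide [-30.4, -0.3, 18.1] ang [0.0, 0.03, 0.01]
(60, 22, 31) [ 0.498  -0.0724  0.2528] slide [-108.1, -0.3, 63.5] ang [0.0, 0.03, 0.01]
(58, 4, 31) [ 0.4907 -0.0722  0.2363] slide [-101.2, -0.3, 80.2] ang [0.0, 0.03, 0.01]
```

View pics/c1.png

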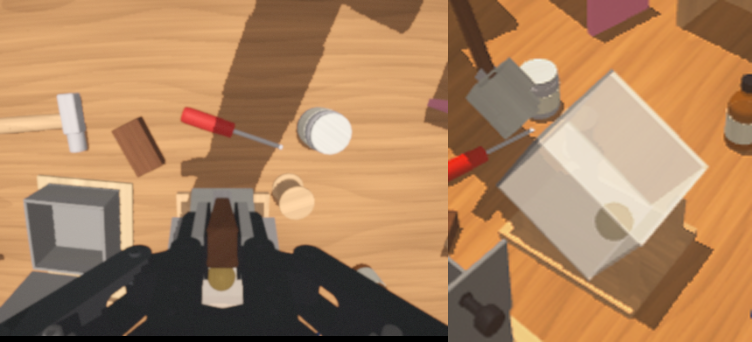

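The scoop sits in front of the mouth, nose at about (500,130) in the right panel. The bell shows between the fingers at (221,280), roughly 4 mm to -y of the tool plane. I'll shift 4 mm and enter.

>>> jog_arm([
  {"fingers": 1, "slide": [-8, -4, 5], "angular": [0, 0, 0]},
  {"fingers": 1, "slide": [-20, -4, 12], "angular": [0, 0, 0]},
  {"fingers": 1, "slide": [-30, -4, 18], "angular": [0, 0, 0]},
  {"fingers": 1, "slide": [-44, -4, 26], "angular": [0, 0, 0]},
  {"fingers": 1, "slide": [-58, -4, 34], "angular": [0, 0, 0]},
  {"fingers": 1, "slide": [-72, -4, 42], "angular": [0, 0, 0]},
  {"fingers": 1, "slide": [-86, -4, 50], "angular": [0, 0, 0]},
  {"fingers": 1, "slide": [-99, -4, 58], "angular": [0, 0, 0]},
  {"fingers": 1, "slide": [-108, -4, 63.5], "angular": [0, 0, 0]},
  {"fingers": 1, "slide": [-108, -4, 63.5], "angular": [0, 0, 0]},
])

```text
clock: 20.45
tcp_pos: [0.4992, -0.0759, 0.2499]
orientation: [-0.01, 0.009, 1.0, 0.001]
wrist_force: [-1.1, 0.7, -2.5]
finger_gap: 0.0126
grip_force: 108.7
```

```bash
python3 c.py c2.png | grep -v "bell if"
```

```text
tcp [ 0.4992 -0.0759  0.2499] F [-1.1416  0.7458 -2.4804] grip 108.66042494773865 j [-0.3073  0.1917 -0.0956  1.3033 -0.0045 -0.2889]
nose u,v,y,phi 57.72973176973978 19.539702840490936 -5.501148715815142 31.165820591449762
[ 0.4992 -0.0759  0.2499] [-0.0101  0.0092  0.9999  0.0007] [-0.3073  0.1917 -0.0956  1.3033 -0.0045 -0.2889]
scoop_nose pred [253.4127 255.037 ] [ 0.5947 -0.0774  0.0658] []
scoop pred [253.3819 236.4769] [ 0.5647 -0.0769  0.0839] [([255.1, 239.4], 0.68)]
scoop_handle pred [252.7794 270.6939] [ 0.4993 -0.0759  0.2579] [([254.3, 271.0], 0.63)]
bell [([34.3, 268.0], 0.22)]
scoop_nose []
canister_corner []
bell []
scoop_nose []
canister_corner [([281.2, 275.7], 0.84)]
bell []
scoop_nose []
canister_corner [([248.9, 214.9], 0.24)]
(150, 24, 31) [ 0.421  -0.0709  0.2996] slide [77.6, 3.7, -45.5] ang [0.01, 0.01, 0.01]
(60, 22, 31) [ 0.498  -0.0724  0.2528] slide [-0.1, 3.7, -0.1] ang [0.01, 0.01, 0.01]
(58, 4, 31) [ 0.4907 -0.0722  0.2363] slide [6.9, 3.7, 16.6] ang [0.01, 0.01, 0.01]
```

View pics/c2.png

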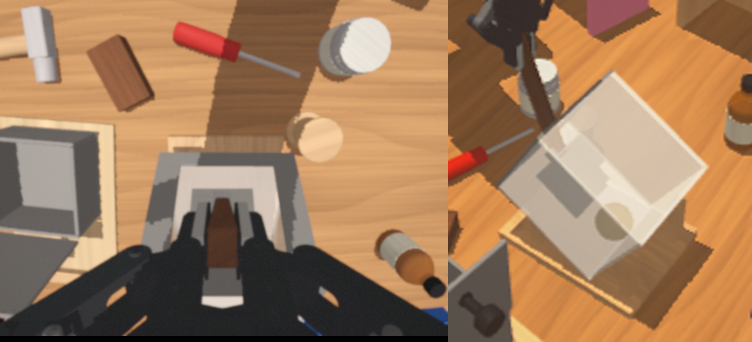

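The right panel shows the scoop inside the canister, clear of the walls, with the bell still in the corner. I have now viewed 12 pictures, over the limit of 10, so I'll view no more. From here I rely on forces, poses and the networks.

Next I lower the scoop onto the lower wall and feel for contact.

>>> jog_arm([
  {"fingers": 1, "slide": [2, 0, 5], "angular": [0, 0, 0]},
  {"fingers": 1, "slide": [4, 0, 10], "angular": [0, 0, 0]},
  {"fingers": 1, "slide": [5.5, 0, 14], "angular": [0, 0, 0]},
  {"fingers": 1, "slide": [6, 0, 15], "angular": [0, 0, 0]},
  {"fingers": 1, "slide": [6, 0, 15], "angular": [0, 0, 0]},
])

```text
clock: 21.62
tcp_pos: [0.4909, -0.0757, 0.237]
orientation: [-0.009, 0.009, 1.0, 0.0]
wrist_force: [-0.3, 0.2, -2.1]
finger_gap: 0.0127
grip_force: 108.7
```

>>> jog_arm([
  {"fingers": 1, "slide": [0.5, 0, 1], "angular": [0, 0, 0]},
  {"fingers": 1, "slide": [0.5, 0, 1], "angular": [0, 0, 0]},
])

```text
clock: 21.78
tcp_pos: [0.491, -0.0759, 0.2367]
orientation: [-0.009, 0.009, 1.0, 0.0]
wrist_force: [-0.4, 0.6, -3.0]
finger_gap: 0.0123
grip_force: 108.7
```

>>> jog_arm([
  {"fingers": 1, "slide": [0.5, 0, 1], "angular": [0, 0, 0]},
  {"fingers": 1, "slide": [0.5, 0, 1], "angular": [0, 0, 0]},
])

```text
clock: 21.95
tcp_pos: [0.4905, -0.0759, 0.2357]
orientation: [-0.009, 0.009, 1.0, 0.0]
wrist_force: [0.0, -0.6, -2.8]
finger_gap: 0.0127
grip_force: 108.7
```

```bash
python3 -c "
from traj import *
now();seq([(58,0,31),(58,0,33)])"
```

```text
tcp [ 0.4905 -0.0759  0.2357] F [ 0.0399 -0.6395 -2.7645] grip 108.72868180274963 j [-0.3125  0.1774 -0.148   1.2621 -0.0049 -0.2935]
nose u,v,y,phi 57.81066672329686 3.4678728296670576 -5.6541840960790335 30.99742700360807
(58, 0, 31) [ 0.4887 -0.0722  0.2328] slide [1.8, 3.7, 2.9] ang [0.01, 0.0, 0.02]
(58, 0, 33) [ 0.4952 -0.0723  0.236 ] slide [-4.6, 3.7, -0.4] ang [0.01, 2.0, 0.02]
```

>>> jog_arm([
  {"fingers": 1, "slide": [0.7, 0, 1.3], "angular": [0, 0, 0]},
  {"fingers": 1, "slide": [0.7, 0, 1.3], "angular": [0, 0, 0]},
])

```text
clock: 22.12
tcp_pos: [0.4896, -0.0758, 0.2343]
orientation: [-0.009, 0.009, 1.0, 0.0]
wrist_force: [-0.9, -0.4, -2.4]
finger_gap: 0.0126
grip_force: 108.7
```

>>> jog_arm([
  {"fingers": 1, "slide": [0.7, 0, 1.3], "angular": [0, 0, 0]},
  {"fingers": 1, "slide": [0.7, 0, 1.3], "angular": [0, 0, 0]},
])

```text
clock: 22.28
tcp_pos: [0.4892, -0.0759, 0.2332]
orientation: [-0.008, 0.009, 1.0, 0.0]
wrist_force: [0.6, -0.1, -1.9]
finger_gap: 0.0125
grip_force: 108.7
```

>>> jog_arm([
  {"fingers": 1, "slide": [0.7, 0, 1.3], "angular": [0, 0, 0]},
  {"fingers": 1, "slide": [0.7, 0, 1.3], "angular": [0, 0, 0]},
])

```text
clock: 22.45
tcp_pos: [0.489, -0.076, 0.2323]
orientation: [-0.008, 0.01, 1.0, 0.0]
wrist_force: [1.1, 0.5, -0.4]
finger_gap: 0.0126
grip_force: 109.1
```

>>> jog_arm([
  {"fingers": 1, "slide": [-4, 0, 2.3], "angular": [0, 0, 0]},
  {"fingers": 1, "slide": [-9, 0, 5.2], "angular": [0, 0, 0]},
  {"fingers": 1, "slide": [-14, 0, 8.1], "angular": [0, 0, 0]},
  {"fingers": 1, "slide": [-18, 0, 10.4], "angular": [0, 0, 0]},
  {"fingers": 1, "slide": [-22, 0, 12.7], "angular": [0, 0, 0]},
  {"fingers": 1, "slide": [-26, 0, 15], "angular": [0, 0, 0]},
  {"fingers": 1, "slide": [-29, 0, 16.7], "angular": [0, 0, 0]},
  {"fingers": 1, "slide": [-32, 0, 18.5], "angular": [0, 0, 0]},
  {"fingers": 1, "slide": [-35, 0, 20.2], "angular": [0, 0, 0]},
  {"fingers": 1, "slide": [-38, 0, 22], "angular": [0, 0, 0]},
])

```text
clock: 23.28
tcp_pos: [0.5268, -0.0767, 0.2095]
orientation: [-0.008, 0.009, 1.0, 0.0]
wrist_force: [-0.7, -0.9, 5.8]
finger_gap: 0.0124
grip_force: 109.8
```

>>> jog_arm([
  {"fingers": 1, "slide": [-2, 0, 1.2], "angular": [0, 0, 0]},
  {"fingers": 1, "slide": [-4, 0, 2.3], "angular": [0, 0, 0]},
  {"fingers": 1, "slide": [-5, 0, 2.9], "angular": [0, 0, 0]},
  {"fingers": 1, "slide": [-6, 0, 3.5], "angular": [0, 0, 0]},
])

```text
clock: 23.62
tcp_pos: [0.5327, -0.0768, 0.206]
orientation: [-0.008, 0.009, 1.0, 0.0]
wrist_force: [-0.5, 0.2, 6.2]
finger_gap: 0.0126
grip_force: 109.8
```

```bash
cat > d.py <<'E'
from traj import *
now();w=shot("wrist");s=shot("scene");t=shot("top")
for n in("bell","scoop","scoop_nose"):
  for p in(w,s,t): print(n,[(np.round(k["point"],1).tolist(),round(k["p"],2)) for k in tip_of(n,p)[:2]])
E
python3 d.py
```

```text
tcp [ 0.5327 -0.0768  0.206 ] F [-0.4907  0.1656  6.1759] grip 109.77060198783875 j [-0.29    0.2683 -0.1048  1.2131 -0.0044 -0.2711]
nose u,v,y,phi 6.232270880583769 -0.8792454854374435 -5.749325453765438 30.915750049777788
bell [([256.4, 269.5], 0.58)]
bell []
bell []
scoop [([255.5, 238.2], 0.8)]
scoop []
scoop []
scoop_nose []
scoop_nose []
scoop_nose [([381.3, 144.8], 0.63)]
```

>>> jog_arm([
  {"fingers": 1, "slide": [-1.5, 0, 0.9], "angular": [0, 0, 0]},
  {"fingers": 1, "slide": [-3, 0, 1.6], "angular": [0, 0, 0]},
  {"fingers": 1, "slide": [-3, 0, 1.6], "angular": [0, 0, 0]},
])

```text
clock: 24.47
tcp_pos: [0.5349, -0.0767, 0.2045]
orientation: [-0.009, 0.009, 1.0, 0.0]
wrist_force: [0.4, 0.2, 6.3]
finger_gap: 0.0125
grip_force: 110.1
```

```bash
python3 - <<'E'
from traj import *
now()
seq([(4,2,26),(4,9,15),(4,20,2),(5,35,-8),(6,48,-15)])
t=shot("top");s=shot("scene")
for nm,p in(("t",t),("s",s)):
    a=p["color"];hsv=cv2.cvtColor(a,cv2.COLOR_RGB2HSV)
    x=(np.array(C[:2])+0);c,sn=np.cos(C[2]),np.sin(C[2])
    for u in(23,26,30,40,60):
        X=np.array([-.866*u+.5*26,0,20+.5*u+.866*26])/1000;q=proj(p,[C[0]+c*X[0]-sn*-.007,C[1]+sn*X[0]-c*.007,X[2]])[0]
        print(nm,u,q.round(1),a[int(round(q[1])),int(round(q[0]))])
E
```

```text
tcp [ 0.5349 -0.0767  0.2045] F [0.3733 0.1733 6.3367] grip 110.07603406906128 j [-0.2886  0.274  -0.1009  1.2125 -0.0046 -0.2696]
nose u,v,y,phi 3.8004192468514373 -1.324879644886197 -5.6588362799102585 30.985937804823536
(4, 2, 26) [ 0.5208 -0.0728  0.1985] slide [14.0, 3.7, 6.3] ang [-0.0, -4.99, 0.01]
(4, 9, 15) [ 0.493  -0.0723  0.18  ] slide [41.5, 3.7, 25.2] ang [0.0, -15.99, 0.01]
(4, 20, 2) [ 0.4684 -0.0718  0.1535] slide [65.6, 3.7, 52.2] ang [0.0, -28.99, 0.01]
(5, 35, -8) [ 0.4578 -0.0716  0.1352] slide [75.9, 3.7, 70.6] ang [0.0, -38.99, 0.01]
(6, 48, -15) [ 0.4549 -0.0715  0.1231] slide [78.7, 3.7, 82.7] ang [0.01, -45.99, 0.01]
t 23 [300.5 140.1] [184 170 144]
t 26 [300.5 140.8] [182 169 144]
t 30 [300.5 141.8] [180 165 140]
t 40 [300.5 144.3] [170 157 132]
t 60 [300.5 149.3] [160 147 122]
s 23 [276.4 266.8] [146 127 101]
s 26 [275.5 265.8] [145 128 101]
s 30 [274.3 264.6] [144 127 101]
s 40 [271.2 261.4] [140 124  99]
s 60 [265.  255.1] [142 132 122]
```

```bash
python3 - <<'E'
from traj import *
seq([(4,2,28,-.0057),(4,6,26,-.0057),(4,12,21,-.0057),(4,20,15,-.0057),(4,28,9,-.0057),(4,36,3,-.0057),(4,42,-3,-.0057),(4,49,-9,-.0057),(5,56,-15,-.0057),(6,68,-15,-.0057)])
E
```

```text
(4, 2, 28, -0.0057) [ 0.5269 -0.0766  0.2023] slide [7.9, -0.1, 2.4] ang [0.0, -2.98, 0.01]
(4, 6, 26, -0.0057) [ 0.5227 -0.0765  0.2019] slide [12.0, -0.1, 2.8] ang [0.0, -4.98, 0.01]
(4, 12, 21, -0.0057) [ 0.5109 -0.0763  0.1967] slide [23.7, -0.1, 8.2] ang [0.0, -9.98, 0.01]
(4, 20, 15, -0.0057) [ 0.4985 -0.0761  0.1895] slide [36.1, -0.1, 15.6] ang [0.0, -15.98, 0.01]
(4, 28, 9, -0.0057) [ 0.4875 -0.0759  0.1807] slide [46.9, -0.0, 24.6] ang [0.0, -21.98, 0.01]
(4, 36, 3, -0.0057) [ 0.4784 -0.0757  0.1704] slide [55.9, -0.0, 35.1] ang [0.0, -27.98, 0.01]
(4, 42, -3, -0.0057) [ 0.47   -0.0755  0.157 ] slide [63.9, -0.0, 48.6] ang [0.0, -33.98, 0.01]
(4, 49, -9, -0.0057) [ 0.4642 -0.0754  0.1435] slide [69.5, -0.0, 62.2] ang [0.0, -39.98, 0.01]
(5, 56, -15, -0.0057) [ 0.4597 -0.0753  0.1296] slide [73.9, -0.0, 76.2] ang [0.0, -45.98, 0.01]
(6, 68, -15, -0.0057) [ 0.4648 -0.0754  0.1405] slide [68.9, -0.0, 65.2] ang [0.0, -45.98, 0.01]
```

>>> jog_arm([
  {"fingers": 1, "slide": [4, 0, 0.5], "angular": [0, -1.5, 0]},
  {"fingers": 1, "slide": [8, 0, 2], "angular": [0, -3, 0]},
  {"fingers": 1, "slide": [12, 0, 2.8], "angular": [0, -5, 0]},
  {"fingers": 1, "slide": [18, 0, 5.5], "angular": [0, -7.5, 0]},
  {"fingers": 1, "slide": [23.7, 0, 8], "angular": [0, -10, 0]},
  {"fingers": 1, "slide": [30, 0, 11.8], "angular": [0, -13, 0]},
  {"fingers": 1, "slide": [36, 0, 15.5], "angular": [0, -16, 0]},
  {"fingers": 1, "slide": [41.5, 0, 20], "angular": [0, -19, 0]},
  {"fingers": 1, "slide": [47, 0, 24.5], "angular": [0, -22, 0]},
  {"fingers": 1, "slide": [47, 0, 24.5], "angular": [0, -22, 0]},
])

```text
clock: 25.4
tcp_pos: [0.4831, -0.0745, 0.1772]
orientation: [0.18, 0.01, 0.984, -0.001]
wrist_force: [3.1, 0.7, -1.0]
finger_gap: 0.0124
grip_force: 108.7
```

```bash
python3 - <<'E'
from traj import *
now()
y=-.0057
seq([(4,32,6,y),(4,36,3,y),(4,40,0,y),(4,44,-4,y),(4,48,-8,y),(4,53,-12,y),(5,58,-15,y),(6,68,-15,y)])
w=shot("wrist");print([(np.round(k["point"],1).tolist(),round(k["p"],2)) for k in tip_of("bell",w)[:2]])
E
```

```text
tcp [ 0.4831 -0.0745  0.1772] F [ 3.1107  0.6546 -1.0211] grip 108.67258429527283 j [-0.3975 -0.0857 -0.6437  0.6742  0.1329 -0.3546]
nose u,v,y,phi 6.259935248734701 22.00328123143973 -4.438374134802114 9.214794968350024
(4, 32, 6, -0.0057) [ 0.4827 -0.0758  0.1757] slide [0.9, -1.3, 1.3] ang [0.08, -3.22, -0.07]
(4, 36, 3, -0.0057) [ 0.4784 -0.0757  0.1704] slide [6.9, -1.3, 4.7] ang [0.08, -6.22, -0.07]
(4, 40, 0, -0.0057) [ 0.4745 -0.0756  0.1647] slide [12.5, -1.3, 8.6] ang [0.08, -9.22, -0.08]
(4, 44, -4, -0.0057) [ 0.4693 -0.0755  0.1556] slide [20.5, -1.3, 15.4] ang [0.08, -13.22, -0.08]
(4, 48, -8, -0.0057) [ 0.4651 -0.0754  0.146 ] slide [27.9, -1.3, 22.8] ang [0.08, -17.22, -0.08]
(4, 53, -12, -0.0057) [ 0.4624 -0.0754  0.1368] slide [33.7, -1.4, 30.4] ang [0.07, -21.22, -0.08]
(5, 58, -15, -0.0057) [ 0.4607 -0.0754  0.1313] slide [37.3, -1.4, 34.9] ang [0.07, -24.22, -0.09]
(6, 68, -15, -0.0057) [ 0.4648 -0.0754  0.1405] slide [30.2, -1.4, 27.9] ang [0.07, -24.22, -0.09]
[([7.5, 258.5], 0.53)]
```

>>> jog_arm([
  {"fingers": 1, "slide": [-3, 0, -3], "angular": [0, 0, 0]},
  {"fingers": 1, "slide": [-3, 0, -3], "angular": [0, -3, 0]},
  {"fingers": 1, "slide": [3, 0, 0], "angular": [0, -6, 0]},
  {"fingers": 1, "slide": [8, 0, 4], "angular": [0, -9, 0]},
  {"fingers": 1, "slide": [16, 0, 11], "angular": [0, -13, 0]},
  {"fingers": 1, "slide": [23, 0, 18], "angular": [0, -17, 0]},
  {"fingers": 1, "slide": [29, 0, 26], "angular": [0, -21, 0]},
  {"fingers": 1, "slide": [33, 0, 31], "angular": [0, -24, 0]},
  {"fingers": 1, "slide": [28, 0, 26], "angular": [0, -24, 0]},
  {"fingers": 1, "slide": [28, 0, 26], "angular": [0, -24, 0]},
])

```text
clock: 26.33
tcp_pos: [0.4846, -0.0833, 0.1671]
orientation: [0.365, 0.008, 0.931, 0.003]
wrist_force: [-24.4, 2.4, 14.3]
finger_gap: 0.0128
grip_force: 111.4
```

```bash
python3 - <<'E'
from traj import *
now()
y=-.005
seq([(10,68,-15,y),(100,68,-15,y),(170,70,-15,y)])
c,sn=np.cos(C[2]),np.sin(C[2])
for nm in("top","scene","wrist"):
    p=shot(nm);print(nm,[(np.round(k["point"],1).tolist(),round(k["p"],2)) for k in tip_of("bell",p)[:2]])
    cv2.imwrite("pics/z_%s.png"%nm,p["color"][:,:,::-1])
    if nm=="wrist":continue
    for u in range(0,120,10):
        for v in(60,):
            X=np.array([-.866*u+.5*v,y*1000,20+.5*u+.866*v])/1000;q=proj(p,[C[0]+c*X[0]-sn*X[1],C[1]+sn*X[0]+c*X[1],X[2]])[0]
            print(u,p["color"][int(round(q[1])),int(round(q[0]))],end=" ")
    print()
E
```

```text
tcp [ 0.4846 -0.0833  0.1671] F [-24.4476   2.3722  14.3338] grip 111.41202807426453 j [-0.5519 -0.2544 -1.0254  0.1315  0.3647 -0.4077]
nose u,v,y,phi 0.3351109575000649 93.45353193636483 -13.294756769293384 -12.837380605522974
(10, 68, -15, -0.005) [ 0.4613 -0.0747  0.1425] slide [34.0, 8.1, 2.3] ang [0.76, -2.17, -0.15]
(100, 68, -15, -0.005) [ 0.3834 -0.0732  0.1875] slide [60.6, 9.2, -83.7] ang [0.76, -2.17, -0.15]
(170, 70, -15, -0.005) [ 0.3238 -0.072   0.2242] slide [79.3, 10.0, -151.2] ang [0.76, -2.17, -0.15]
top [([335.3, 209.8], 0.54)]
0 [184 175 162] 10 [181 173 160] 20 [179 166 148] 30 [178 165 143] 40 [179 165 142] 50 [179 166 143] 60 [179 165 142] 70 [179 165 143] 80 [154 144 131] 90 [116 110 103] 100 [115 108 102] 110 [80 64 52] 
scene [([184.9, 332.7], 0.19)]
0 [222 210 189] 10 [216 203 184] 20 [216 203 184] 30 [217 197 163] 40 [219 198 163] 50 [219 199 164] 60 [218 198 164] 70 [216 200 175] 80 [234 223 205] 90 [234 223 206] 100 [236 225 207] 110 [235 223 206] 
wrist [([256.1, 231.5], 0.59)]
```

The arm has reached its joint-3 limit (j3 = -1.025), so the commanded tilt can't be reached there and the nose presses on the bottom wall. The pixel colours suggest the bell is in the bowl. I'll fit the arm's kinematics from the logged poses to plan a reachable way out.

```bash
cat > fk.py <<'E'
from traj import *
import itertools
S=[([1.0403,.3132,.0461,1.3036,0,1.4312],(.2191,.5317,.2423),[0,.1942,.981,.0001]),([.3793,.3292,.2585,1.4996,.0001,-.4675],(.5094,.2892,.3207),[0,-.411,.912,0]),
([.1495,.4411,-.3538,.7772,-.0005,-1.3624],(.5293,.1605,.019),[-.001,-.686,.728,0]),([.1303,.3394,-.1116,1.1202,.0001,-2.7809],(.55,.1528,.164),[0,.9934,-.1149,-.0002]),
([.2864,.0079,-.2264,1.3392,.0001,.5196],(.3747,.1938,.281),[-.0012,.1163,.9932,-.0005]),([.5308,-.2253,-.7906,.6116,-.3508,.6874],(.3702,.1948,.1857),[.2559,.1096,.96,-.0301]),
([.7619,-.2898,-.8272,.7247,-.429,.92],(.2844,.2157,.1838),[.2569,.1089,.9599,-.0283]),([-.0392,-.6164,-.6859,.9779,-.0222,.0417],(.3299,.0607,.3112),[.259,.047,.965,-.012]),
([-.3744,-.0181,-.171,1.4427,-.0064,-.3563],(.3945,-.071,.3146),[-.0128,.009,.9999,.0015]),([-.3073,.1917,-.0956,1.3033,-.0045,-.2889],(.4992,-.0759,.2499),[-.0101,.0092,.9999,.0007]),
([-.3975,-.0857,-.6437,.6742,.1329,-.3546],(.4831,-.0745,.1772),[.18,.01,.984,-.001]),([-.5519,-.2544,-1.0254,.1315,.3647,-.4077],(.4846,-.0833,.1671),[.365,.008,.931,.003]),([-.2886,.274,-.1009,1.2125,-.0046,-.2696],(.5349,-.0767,.2045),[-.009,.009,1,0])]
e=lambda a,x:R.from_euler(a,x)
def rots(j,s5,s6):
    r1=e('z',j[0]);r2=r1*e('y',j[1]);r3=r2*e('y',-j[2]);r4=r3*e('y',j[3]);r5=r4*e('z',s5*j[4]);r6=r5*e('x',s6*j[5]);return r1,r2,r3,r4,r5,r6
q=lambda o:R.from_quat([o[1],o[2],o[3],o[0]])
best=None
for s5,s6 in itertools.product((1,-1),(1,-1)):
    r0=[rots(j,s5,s6)[5].inv()*q(o) for j,p,o in S]
    m=R.concatenate(r0).mean();err=np.degrees(max((m.inv()*x).magnitude() for x in r0))
    if best is None or err<best[0]: best=(err,s5,s6,m)
_,s5,s6,R0=best
def rows(j):
    r=rots(j,s5,s6);I=np.eye(3)
    # params: h, d(y), a(x,z), b(x,z), c(x), f(x)+(y)
    M=[r.as_matrix() for r in r]
    return np.column_stack([I[:,2],M[0][:,0],M[0][:,1],M[1][:,0],M[1][:,2],M[2][:,0],M[2][:,2],M[3][:,0],M[4][:,0]])
A=np.vstack([rows(j) for j,_,_ in S]);b=np.concatenate([p for _,p,_ in S])
reg=1e-3*np.eye(A.shape[1]);sol=np.linalg.lstsq(np.vstack([A,reg]),np.r_[b,np.zeros(A.shape[1])],rcond=None)[0]
def fk(j): return rows(j)@sol, rots(j,s5,s6)[5]*R0
lo=np.array([-2.76,-.86,-1.03,-2.2,-1.47,-3.14]);hi=np.array([2.76,1.69,1.26,2.34,1.5,3.14])
from scipy.optimize import least_squares
def ik(p,r,j0):
    f=lambda j:np.r_[(fk(j)[0]-p)*10,(r.inv()*fk(j)[1]).as_rotvec()]
    o=least_squares(f,np.clip(j0,lo+.01,hi-.01),bounds=(lo,hi));return o.x,f(o.x)
if __name__=="__main__":
    print(best[:3],sol,(A@sol-b).reshape(-1,3).round(3).tolist())
    y=-.005;j=np.array(S[7][0])
    for w in[(10,68,-15,y),(10,68,-10,y),(10,60,-5,y),(10,60,0,y),(60,60,0,y),(100,60,0,y),(170,60,0,y),(60,60,-5,y),(100,60,-5,y),(170,60,-5,y),(60,60,-10,y),(100,60,-10,y),(170,60,-10,y)]:
        x,er=ik(*pose(*w),j);print(w,x.round(2),np.abs(er).max().round(4))
E
python3 fk.py
```

```text
(np.float64(0.560850484937941), 1, 1) [ 0.2329 -0.      0.08    0.      0.5184  0.4095  0.0557  0.1402  0.2892] [[0.0, -0.0, 0.0], [-0.0, -0.0, -0.0], [0.0, -0.0, 0.0], [0.0, 0.0, -0.0], [-0.0, -0.0, 0.0], [-0.0, 0.0, -0.0], [-0.0, -0.0, -0.0], [0.0, 0.0, -0.0], [0.0, -0.0, 0.0], [0.0, 0.0, -0.0], [0.0, 0.0, 0.0], [0.0, 0.0, 0.0], [-0.0, -0.0, 0.0]]
(10, 68, -15, -0.005) [-0.57 -0.24 -1.03  0.2   0.37 -0.45] 0.1037
(10, 68, -10, -0.005) [-0.53 -0.28 -1.02  0.19  0.32 -0.4 ] 0.0
(10, 60, -5, -0.005) [-0.49 -0.25 -0.92  0.34  0.26 -0.4 ] 0.0
(10, 60, 0, -0.005) [-0.45 -0.2  -0.79  0.5   0.21 -0.38] 0.0
(60, 60, 0, -0.005) [-0.51 -0.32 -0.8   0.62  0.24 -0.43] 0.0
(100, 60, 0, -0.005) [-0.57 -0.41 -0.8   0.73  0.27 -0.49] 0.0
(170, 60, 0, -0.005) [-0.74 -0.56 -0.76  0.96  0.34 -0.65] 0.0
(60, 60, -5, -0.005) [-0.57 -0.38 -0.92  0.49  0.3  -0.46] 0.0
(100, 60, -5, -0.005) [-0.64 -0.48 -0.91  0.63  0.34 -0.53] 0.0
(170, 60, -5, -0.005) [-0.86 -0.64 -0.86  0.91  0.44 -0.74] 0.0
(60, 60, -10, -0.005) [-0.62 -0.42 -1.03  0.37  0.37 -0.49] 0.0105
(100, 60, -10, -0.005) [-0.73 -0.55 -1.02  0.53  0.43 -0.58] 0.0
(170, 60, -10, -0.005) [-1.   -0.71 -0.95  0.89  0.56 -0.86] 0.0
```

>>> jog_arm([
  {"fingers": 1, "slide": [1, 0, -3], "angular": [0, 1, 0]},
  {"fingers": 1, "slide": [2, 0, -7], "angular": [0, 3, 0]},
  {"fingers": 1, "slide": [3.5, 0, -11.5], "angular": [0, 5, 0]},
  {"fingers": 1, "slide": [3.5, 0, -11.5], "angular": [0, 6, 0]},
  {"fingers": 1, "slide": [3.5, 0, -11.5], "angular": [0, 6, 0]},
])

```text
clock: 27.05
tcp_pos: [0.477, -0.0844, 0.1752]
orientation: [0.318, 0.006, 0.948, 0.002]
wrist_force: [0.2, 0.1, -2.3]
finger_gap: 0.0127
grip_force: 107.4
```

```bash
python3 - <<'E'
from traj import *
from scoop import scoop_in_tool
now();w=scoop_in_tool();print(w["W"][:3,3])
print("bell",[(np.round(k["point"],1).tolist(),round(k["p"],2)) for k in tip_of("bell",w)[:2]])
E
```

```text
tcp [ 0.477  -0.0844  0.1752] F [ 0.1938  0.1163 -2.3162] grip 107.39819884300232 j [-0.5297 -0.2486 -0.9229  0.3183  0.3097 -0.4233]
nose u,v,y,phi 7.858446973584655 76.09097259517988 -14.562893361365616 -7.098864771731925
[ 0.477  -0.0844  0.1752] [0.3181 0.0065 0.948  0.0022] [-0.5297 -0.2486 -0.9229  0.3183  0.3097 -0.4233]
scoop_nose pred [253.366  255.2047] [ 0.666  -0.0858  0.0898] [([397.9, 64.2], 0.51)]
scoop pred [253.3363 236.6736] [ 0.6313 -0.0854  0.0855] [([256.8, 206.3], 0.61)]
scoop_handle pred [252.7373 271.081 ] [ 0.4722 -0.0844  0.1816] [([256.8, 268.8], 0.57)]
[ 0.3365 -0.083   0.2335]
bell [([259.3, 225.7], 0.49)]
```

```bash
cat > slip.py <<'E'
from traj import *
def S2T(delta):
    """tool<-scoop with scoop turned nose-down by delta deg about the grasp point"""
    M=np.eye(4);M[:3,:3]=Rt(0,30).as_matrix();M[:3,3]=np.array([-.146,0,.115])+M[:3,2]*.008
    T=np.linalg.inv(M);g=np.array([0,0,-.008])
    D=np.eye(4);D[:3,:3]=R.from_rotvec([0,np.radians(delta),0]).as_matrix();D[:3,3]=g-D[:3,:3]@g
    return D@T
if __name__=="__main__":
    s=get_state();T=Tq(s["tcp_pos"],s["orientation"]);w=shot("wrist")
    for n in("scoop","bell","scoop_handle","scoop_nose"): print(n,[(np.round(k["point"],1).tolist(),round(k["p"],2)) for k in tip_of(n,w)[:2]],[(np.round(k["point"],1).tolist(),round(k["p"],2)) for k in look_for(n,w)[:2]])
    for d in(-10,0,5,10,15,20):
        X=T@S2T(d);print(d,"fwd pitch",np.degrees(np.arcsin(-X[2,0])).round(1),"nose",X[:3,:3]@[.035,0,0]+X[:3,3],[proj(w,(X@np.r_[q,1])[:3])[0].round(1).tolist() for q in([.035,0,0],[0,0,0],[-.009,0,.026],[.012,0,.026],[-.035,0,.036])])
E
python3 slip.py
```

```text
scoop [([257.0, 205.0], 0.73)] [([253.5, 225.5], 0.78)]
bell [([252.6, 230.9], 0.49)] [([238.8, 226.9], 0.48), ([253.4, 226.1], 0.44)]
scoop_handle [([253.1, 265.3], 0.71)] [([255.0, 224.9], 0.72)]
scoop_nose [] [([252.8, 223.6], 0.61)]
-10 fwd pitch -17.1 nose [ 0.6773 -0.0855  0.1233] [[253.3, 291.8], [253.3, 270.4], [253.3, 287.5], [253.3, 301.0], [253.2, 278.8]]
0 fwd pitch -7.1 nose [ 0.6643 -0.085   0.0882] [[253.4, 255.2], [253.3, 236.7], [253.3, 255.1], [253.3, 266.5], [253.3, 249.4]]
5 fwd pitch -2.1 nose [ 0.6555 -0.0848  0.0717] [[253.4, 237.4], [253.3, 220.1], [253.3, 239.3], [253.3, 249.7], [253.3, 235.0]]
10 fwd pitch 2.9 nose [ 0.6454 -0.0845  0.0559] [[253.4, 219.8], [253.3, 203.6], [253.3, 223.6], [253.3, 233.2], [253.3, 220.7]]
15 fwd pitch 7.9 nose [ 0.6339 -0.0843  0.0412] [[253.4, 202.2], [253.3, 187.2], [253.3, 208.1], [253.3, 216.8], [253.3, 206.6]]
20 fwd pitch 12.9 nose [ 0.6212 -0.084   0.0275] [[253.4, 184.7], [253.3, 170.7], [253.3, 192.6], [253.3, 200.5], [253.3, 192.5]]
```

The scoop has slipped about 10° nose-down in the grip, though the bell still reads as lying in the bowl. I'll go back down flat on the lower wall and turn the gripper over the pressed bowl. That slips the handle the other way, so the nose-up exit becomes reachable.

```bash
cat >> traj.py <<'E'
def pose(un,vn,phi,y=-.005,delta=0):
    yaw=np.degrees(C[2]);a=np.radians(phi)
    n=np.array([-.866*un+.5*vn,0,20+.5*un+.866*vn])/1000
    h=n+[-.181*np.cos(a)+.115*np.sin(a),0,.181*np.sin(a)+.115*np.cos(a)]
    t=np.radians(30-phi+delta);h=h+.008*np.array([np.sin(t),0,-np.cos(t)])
    c,s=np.cos(C[2]),np.sin(C[2])
    return np.array([C[0]+c*h[0]-s*y,C[1]+s*h[0]+c*y,h[2]]),Rt(yaw,30-phi+delta)
E
python3 - <<'E'
from traj import *
from fk import ik
seq([(8,37,3,-.012,10),(7,37,3,-.005,10),(5,32,8,-.005,10),(5,26,13,-.005,10),(5,18,18,-.005,10),(5,13,23,-.005,10),(5,7,27,-.005,10),(5,3,30,-.005,10)])
print()
j=np.array([-.53,-.25,-.92,.32,.31,-.42])
for d in(-10,-20):
  for w in[(5,0,30,-.005,d),(8,60,-5,-.005,d),(8,65,-15,-.005,d),(60,65,-15,-.005,d),(170,68,-15,-.005,d),(170,68,-20,-.005,d)]:
    x,er=ik(*pose(*w),j);print(w,x.round(2),np.abs(er).max().round(4))
E
```

```text
(8, 37, 3, -0.012, 10) [ 0.4765 -0.082   0.174 ] slide [-0.2, 2.0, 0.9] ang [0.65, 0.17, 0.08]
(7, 37, 3, -0.005, 10) [ 0.4775 -0.075   0.1735] slide [-0.6, 9.0, 1.9] ang [0.65, 0.17, 0.08]
(5, 32, 8, -0.005, 10) [ 0.4876 -0.0752  0.1825] slide [-14.2, 9.0, 0.9] ang [0.64, 5.17, 0.11]
(5, 26, 13, -0.005, 10) [ 0.4967 -0.0753  0.1907] slide [-26.4, 9.0, -0.1] ang [0.64, 10.17, 0.14]
(5, 18, 18, -0.005, 10) [ 0.506  -0.0755  0.196 ] slide [-37.0, 9.0, 1.2] ang [0.63, 15.17, 0.17]
(5, 13, 23, -0.005, 10) [ 0.5178 -0.0757  0.2027] slide [-50.4, 9.0, 3.0] ang [0.63, 20.17, 0.19]
(5, 7, 27, -0.005, 10) [ 0.5268 -0.0759  0.2054] slide [-59.3, 8.9, 6.3] ang [0.62, 24.17, 0.22]
(5, 3, 30, -0.005, 10) [ 0.5342 -0.0761  0.2073] slide [-66.3, 8.9, 9.3] ang [0.62, 27.17, 0.23]

(5, 0, 30, -0.005, -10) [-0.27  0.39  0.05  1.4  -0.04 -0.25] 0.0
(8, 60, -5, -0.005, -10) [-0.43 -0.15 -0.75  0.56  0.17 -0.38] 0.0
(8, 65, -15, -0.005, -10) [-0.51 -0.22 -0.99  0.25  0.27 -0.41] 0.0
(60, 65, -15, -0.005, -10) [-0.59 -0.37 -1.    0.41  0.32 -0.48] 0.0
(170, 68, -15, -0.005, -10) [-0.91 -0.65 -0.93  0.88  0.46 -0.79] 0.0
(170, 68, -20, -0.005, -10) [-1.05 -0.71 -1.02  0.85  0.58 -0.91] 0.0
(5, 0, 30, -0.005, -20) [-0.25  0.54  0.24  1.61 -0.08 -0.22] 0.0
(8, 60, -5, -0.005, -20) [-0.38 -0.03 -0.59  0.77  0.09 -0.35] 0.0
(8, 65, -15, -0.005, -20) [-0.45 -0.14 -0.83  0.48  0.18 -0.39] 0.0
(60, 65, -15, -0.005, -20) [-0.51 -0.27 -0.85  0.6   0.2  -0.45] 0.0
(170, 68, -15, -0.005, -20) [-0.73 -0.53 -0.82  0.94  0.28 -0.66] 0.0
(170, 68, -20, -0.005, -20) [-0.83 -0.6  -0.92  0.87  0.37 -0.74] 0.0
```

>>> jog_arm([
  {"fingers": 1, "slide": [0, 4, 1], "angular": [0.3, 0, 0]},
  {"fingers": 1, "slide": [-0.6, 9, 2], "angular": [0.6, 0, 0]},
  {"fingers": 1, "slide": [-7, 9, 1.5], "angular": [0.6, 2.5, 0]},
  {"fingers": 1, "slide": [-14, 9, 1], "angular": [0.6, 5, 0]},
  {"fingers": 1, "slide": [-26, 9, 0], "angular": [0.6, 10, 0]},
  {"fingers": 1, "slide": [-37, 9, 1], "angular": [0.6, 15, 0]},
  {"fingers": 1, "slide": [-50, 9, 3], "angular": [0.6, 20, 0]},
  {"fingers": 1, "slide": [-59, 9, 6], "angular": [0.6, 24, 0.2]},
  {"fingers": 1, "slide": [-66, 9, 9], "angular": [0.6, 27, 0.2]},
  {"fingers": 1, "slide": [-66, 9, 9], "angular": [0.6, 27, 0.2]},
])

```text
clock: 28.58
tcp_pos: [0.538, -0.0758, 0.2079]
orientation: [0.089, 0.008, 0.996, -0.001]
wrist_force: [1.1, -0.3, -2.2]
finger_gap: 0.0126
grip_force: 108.0
```

```bash
python3 slip.py; python3 -c "
from traj import *
now();seq([(5,3,30,-.005,10),(5,-2,30,-.005,10),(5,-2,30,-.005,0),(5,-2,30,-.005,-10),(5,-2,30,-.005,-20),(5,-2,30,-.005,-25)])"
```

```text
scoop [([256.3, 205.7], 0.76)] [([254.3, 228.9], 0.72)]
bell [([257.2, 237.4], 0.41), ([2.0, 223.8], 0.26)] [([272.8, 226.5], 0.72)]
scoop_handle [([255.0, 265.7], 0.85)] [([254.5, 223.9], 0.97)]
scoop_nose [] [([254.4, 224.3], 0.71)]
-10 fwd pitch 9.8 nose [ 0.6955 -0.0786  0.0717] [[253.4, 291.7], [253.4, 270.3], [253.3, 287.4], [253.3, 300.9], [253.3, 278.7]]
0 fwd pitch 19.8 nose [ 0.668  -0.0781  0.0463] [[253.4, 255.1], [253.4, 236.6], [253.3, 255.0], [253.4, 266.4], [253.3, 249.3]]
5 fwd pitch 24.8 nose [ 0.6528 -0.0779  0.0355] [[253.4, 237.3], [253.4, 220.0], [253.3, 239.2], [253.4, 249.6], [253.3, 234.9]]
10 fwd pitch 29.8 nose [ 0.6366 -0.0776  0.0261] [[253.4, 219.6], [253.4, 203.5], [253.3, 223.5], [253.4, 233.1], [253.3, 220.6]]
15 fwd pitch 34.8 nose [ 0.6197 -0.0773  0.0181] [[253.4, 202.1], [253.4, 187.0], [253.3, 207.9], [253.4, 216.7], [253.3, 206.4]]
20 fwd pitch 39.8 nose [ 0.6022 -0.077   0.0116] [[253.4, 184.6], [253.4, 170.5], [253.3, 192.4], [253.4, 200.4], [253.3, 192.3]]
tcp [ 0.5329 -0.0758  0.2074] F [-1.5486 -0.3969 -3.7354] grip 108.03220510482788 j [-0.319   0.1181 -0.3054  0.9776  0.0522 -0.2955]
nose u,v,y,phi -11.223983028672553 36.08937276891641 -4.773414061964546 19.8301209445916
(5, 3, 30, -0.005, 10) [ 0.5342 -0.0761  0.2073] slide [-1.4, -0.2, 0.3] ang [0.0, 0.17, 0.01]
(5, -2, 30, -0.005, 10) [ 0.5317 -0.076   0.203 ] slide [1.9, -0.2, 4.1] ang [0.0, 0.17, 0.01]
(5, -2, 30, -0.005, 0) [ 0.5303 -0.076   0.2029] slide [3.3, -0.2, 4.0] ang [0.0, 10.17, 0.01]
(5, -2, 30, -0.005, -10) [ 0.529 -0.076  0.203] slide [4.6, -0.2, 3.6] ang [0.0, 20.17, 0.01]
(5, -2, 30, -0.005, -20) [ 0.5276 -0.0759  0.2033] slide [5.9, -0.2, 3.0] ang [0.0, 30.17, 0.01]
(5, -2, 30, -0.005, -25) [ 0.527  -0.0759  0.2036] slide [6.5, -0.2, 2.6] ang [0.0, 35.17, 0.01]
```

>>> jog_arm([
  {"fingers": 1, "slide": [1, 0, 2], "angular": [0, 0, 0]},
  {"fingers": 1, "slide": [2, 0, 4], "angular": [0, 0, 0]},
  {"fingers": 1, "slide": [2, 0, 4], "angular": [0, 0, 0]},
], squeeze=60)

```text
clock: 29.28
tcp_pos: [0.5321, -0.0759, 0.2026]
orientation: [0.088, 0.009, 0.996, -0.001]
wrist_force: [-0.1, -0.3, -3.2]
finger_gap: 0.0126
grip_force: 107.9
```

>>> jog_arm([
  {"fingers": 1, "slide": [0.5, 0, 0], "angular": [0, 3, 0]},
  {"fingers": 1, "slide": [0.8, 0, 0], "angular": [0, 6, 0]},
  {"fingers": 1, "slide": [1.4, 0, 0], "angular": [0, 10, 0]},
])

```text
clock: 29.53
tcp_pos: [0.5338, -0.0759, 0.2055]
orientation: [0.005, 0.009, 1.0, -0.0]
wrist_force: [1.7, 1.9, 2.8]
finger_gap: 0.0123
grip_force: 108.2
```

```bash
python3 slip.py; python3 -c "
from traj import *
now()"
```

```text
scoop [([252.8, 229.7], 0.87)] [([252.9, 249.1], 0.95)]
bell [] []
scoop_handle [([253.8, 264.7], 0.8)] [([254.4, 246.5], 0.81), ([262.0, 204.8], 0.74)]
scoop_nose [] [([252.9, 244.2], 0.71), ([486.1, 279.5], 0.21)]
-10 fwd pitch 19.5 nose [ 0.6661 -0.0783  0.0447] [[253.4, 291.6], [253.4, 270.3], [253.3, 287.4], [253.3, 300.8], [253.3, 278.6]]
0 fwd pitch 29.5 nose [ 0.6348 -0.0778  0.0243] [[253.4, 255.0], [253.4, 236.5], [253.3, 254.9], [253.4, 266.3], [253.3, 249.2]]
5 fwd pitch 34.5 nose [ 0.6179 -0.0775  0.0162] [[253.4, 237.2], [253.4, 219.9], [253.3, 239.1], [253.4, 249.6], [253.3, 234.8]]
10 fwd pitch 39.5 nose [ 0.6004 -0.0771  0.0096] [[253.4, 219.6], [253.4, 203.4], [253.3, 223.4], [253.4, 233.0], [253.3, 220.5]]
15 fwd pitch 44.5 nose [ 0.5824 -0.0768  0.0046] [[253.4, 202.0], [253.4, 186.9], [253.3, 207.9], [253.4, 216.6], [253.3, 206.3]]
20 fwd pitch 49.5 nose [ 0.564  -0.0765  0.0012] [[253.4, 184.5], [253.4, 170.4], [253.3, 192.4], [253.4, 200.3], [253.3, 192.2]]
tcp [ 0.532  -0.076   0.2033] F [3.6616 2.0264 3.9954] grip 108.12902927398682 j [-0.292   0.2508 -0.1347  1.1798  0.0014 -0.2734]
nose u,v,y,phi 3.158400232464518 0.21365875787870578 -4.932045090979316 29.678853929486564
```

>>> jog_arm([
  {"fingers": 1, "slide": [0.5, 0, 0], "angular": [0, 3.5, 0]},
  {"fingers": 1, "slide": [1, 0, 0], "angular": [0, 7, 0]},
  {"fingers": 1, "slide": [1.4, 0, 0], "angular": [0, 10.5, 0]},
  {"fingers": 1, "slide": [1.9, 0, 0], "angular": [0, 14, 0]},
  {"fingers": 1, "slide": [2.3, 0, 0], "angular": [0, 17.5, 0]},
  {"fingers": 1, "slide": [2.7, 0, 0], "angular": [0, 21, 0]},
  {"fingers": 1, "slide": [2.7, 0, 0], "angular": [0, 21, 0]},
])

```text
clock: 30.57
tcp_pos: [0.5281, -0.0761, 0.2028]
orientation: [-0.184, 0.009, 0.983, 0.002]
wrist_force: [1.5, 0.4, 4.8]
finger_gap: 0.0125
grip_force: 105.2
```

```bash
sed -i 's/(-10,0,5,10,15,20)/(-25,-20,-15,-10,-5,0,5,10)/' slip.py; python3 slip.py; python3 -c "
from traj import *
now()"
```

```text
scoop [([255.8, 310.4], 0.87)] [([254.2, 277.1], 0.8)]
bell [] []
scoop_handle [([253.9, 270.2], 0.69)] [([254.8, 272.6], 0.93), ([495.8, 347.1], 0.37)]
scoop_nose [] [([251.2, 273.2], 0.9)]
-25 fwd pitch 26.2 nose [ 0.6427 -0.0782  0.0273] [[253.4, 350.1], [253.4, 323.3], [253.3, 338.5], [253.3, 355.9], [253.3, 324.6]]
-20 fwd pitch 31.2 nose [ 0.6264 -0.0779  0.0182] [[253.4, 329.9], [253.4, 305.2], [253.3, 321.0], [253.3, 336.9], [253.3, 308.9]]
-15 fwd pitch 36.2 nose [ 0.6093 -0.0776  0.0106] [[253.4, 310.4], [253.4, 287.4], [253.3, 303.9], [253.4, 318.5], [253.3, 293.5]]
-10 fwd pitch 41.2 nose [ 0.5916 -0.0773  0.0046] [[253.4, 291.5], [253.4, 270.1], [253.3, 287.2], [253.4, 300.7], [253.3, 278.4]]
-5 fwd pitch 46.2 nose [ 0.5734 -0.077   0.0001] [[253.4, 273.0], [253.4, 253.1], [253.4, 270.8], [253.4, 283.2], [253.3, 263.6]]
0 fwd pitch 51.2 nose [ 0.5549 -0.0766 -0.0028] [[253.4, 254.9], [253.4, 236.3], [253.4, 254.8], [253.4, 266.2], [253.3, 249.0]]
5 fwd pitch 56.2 nose [ 0.5363 -0.0763 -0.0041] [[253.4, 237.0], [253.4, 219.7], [253.4, 238.9], [253.4, 249.4], [253.3, 234.6]]
10 fwd pitch 61.2 nose [ 0.5176 -0.0759 -0.0037] [[253.4, 219.4], [253.4, 203.2], [253.4, 223.2], [253.4, 232.8], [253.3, 220.3]]
tcp [ 0.528  -0.076   0.2028] F [1.1796 0.6516 1.6471] grip 104.30198192596436 j [-0.2488  0.5528  0.2483  1.6217 -0.0816 -0.2154]
nose u,v,y,phi 57.084042908495135 -59.15598963828246 -5.011396497669841 50.86480143471431
```

The handle has slipped to about -20.5°, as planned. I'll now plan the tilt-up and the withdrawal with that grip.

```bash
cat > up.py <<'E'
from traj import *
from fk import ik
y=-.005;d=-20.5
ws=[(5,6,28,y,d),(5,14,23,y,d),(5,23,18,y,d),(5,31,13,y,d),(5,38,8,y,d),(5,45,3,y,d),(5,52,-2,y,d),(5,57,-7,y,d),(6,62,-12,y,d),(6,66,-16,y,d)]
seq(ws)
j=get_state()["joint_pos"]
for w in ws+[(60,68,-16,y,d),(170,70,-16,y,d)]:
    j,er=ik(*pose(*w),j);print(j.round(2),np.abs(er).max().round(4))
E
python3 up.py
```

```text
(5, 6, 28, -0.005, -20.5) [ 0.5252 -0.0759  0.2066] slide [4.0, 0.0, -2.6] ang [-0.03, -2.36, 0.02]
(5, 14, 23, -0.005, -20.5) [ 0.5141 -0.0757  0.2034] slide [13.3, 0.0, 4.4] ang [-0.03, -7.36, 0.02]
(5, 23, 18, -0.005, -20.5) [ 0.5043 -0.0755  0.1998] slide [21.1, 0.0, 11.3] ang [-0.02, -12.36, 0.02]
(5, 31, 13, -0.005, -20.5) [ 0.4951 -0.0753  0.1941] slide [27.7, 0.0, 19.8] ang [-0.02, -17.36, 0.02]
(5, 38, 8, -0.005, -20.5) [ 0.4866 -0.0752  0.1865] slide [32.9, 0.0, 30.0] ang [-0.02, -22.36, 0.03]
(5, 45, 3, -0.005, -20.5) [ 0.4793 -0.075   0.1778] slide [36.7, 0.0, 40.7] ang [-0.02, -27.36, 0.03]
(5, 52, -2, -0.005, -20.5) [ 0.4733 -0.0749  0.1683] slide [38.9, 0.1, 51.7] ang [-0.02, -32.36, 0.03]
(5, 57, -7, -0.005, -20.5) [ 0.4677 -0.0748  0.1563] slide [39.8, 0.1, 65.0] ang [-0.02, -37.36, 0.03]
(6, 62, -12, -0.005, -20.5) [ 0.4627 -0.0747  0.1441] slide [40.1, 0.1, 78.1] ang [-0.02, -42.36, 0.03]
(6, 66, -16, -0.005, -20.5) [ 0.4605 -0.0747  0.1336] slide [38.5, 0.1, 88.7] ang [-0.02, -46.36, 0.03]
[-0.25  0.51  0.2   1.58 -0.07 -0.22] 0.0
[-0.27  0.41  0.07  1.45 -0.06 -0.24] 0.0
[-0.28  0.32 -0.05  1.34 -0.04 -0.26] 0.0
[-0.3   0.24 -0.17  1.22 -0.02 -0.28] 0.0
[-0.32  0.16 -0.29  1.09  0.01 -0.3 ] 0.0
[-0.34  0.08 -0.41  0.97  0.04 -0.32] 0.0
[-0.37  0.02 -0.52  0.84  0.07 -0.34] 0.0
[-0.39 -0.05 -0.64  0.71  0.1  -0.36] 0.0
[-0.42 -0.1  -0.75  0.57  0.15 -0.38] 0.0
[-0.45 -0.13 -0.84  0.45  0.18 -0.39] 0.0
[-0.51 -0.27 -0.86  0.59  0.21 -0.45] 0.0
[-0.74 -0.53 -0.83  0.93  0.29 -0.67] 0.0
```

>>> jog_arm([
  {"fingers": 1, "slide": [4, 0, -2.6], "angular": [0, -2.4, 0]},
  {"fingers": 1, "slide": [13.3, 0, 4.4], "angular": [0, -7.4, 0]},
  {"fingers": 1, "slide": [21, 0, 11.3], "angular": [0, -12.4, 0]},
  {"fingers": 1, "slide": [27.7, 0, 19.8], "angular": [0, -17.4, 0]},
  {"fingers": 1, "slide": [32.9, 0, 30], "angular": [0, -22.4, 0]},
  {"fingers": 1, "slide": [36.7, 0, 40.7], "angular": [0, -27.4, 0]},
  {"fingers": 1, "slide": [38.9, 0, 51.7], "angular": [0, -32.4, 0]},
  {"fingers": 1, "slide": [39.8, 0, 65], "angular": [0, -37.4, 0]},
  {"fingers": 1, "slide": [40, 0, 78], "angular": [0, -42.4, 0]},
  {"fingers": 1, "slide": [38.5, 0, 88.7], "angular": [0, -46.4, 0]},
], squeeze=120)

```text
clock: 31.85
tcp_pos: [0.4576, -0.0732, 0.1315]
orientation: [0.221, 0.009, 0.975, -0.002]
wrist_force: [-3.2, 0.8, 14.2]
finger_gap: 0.0122
grip_force: 119.1
```

>>> jog_arm([
  {"fingers": 1, "slide": [0, 0, 0], "angular": [0, 0, 0]},
  {"fingers": 1, "slide": [0, 0, 0], "angular": [0, 0, 0]},
  {"fingers": 1, "slide": [0, 0, 0], "angular": [0, 0, 0]},
])

```text
clock: 32.1
tcp_pos: [0.4594, -0.0743, 0.1327]
orientation: [0.219, 0.01, 0.976, -0.002]
wrist_force: [-0.2, -0.8, -3.6]
finger_gap: 0.0126
grip_force: 119.6
```

```bash
python3 slip.py; python3 -c "
from traj import *
now();y=-.005;d=-20.5
seq([(10,68,-16,y,d),(60,69,-16,y,d),(110,70,-16,y,d),(170,70,-16,y,d)])"
```

```text
scoop [([255.4, 331.4], 0.69), ([253.3, 317.1], 0.64)] [([253.4, 278.4], 0.82)]
bell [([256.5, 332.1], 0.92)] [([254.3, 334.9], 0.81), ([488.4, 296.1], 0.29)]
scoop_handle [([254.1, 271.0], 0.65), ([76.5, 64.2], 0.51)] [([254.5, 275.0], 0.79)]
scoop_nose [([0.0, 297.4], 0.31)] [([253.5, 278.0], 0.84)]
-25 fwd pitch -20.3 nose [ 0.6656 -0.0783  0.0949] [[253.3, 350.3], [253.3, 323.6], [253.3, 338.8], [253.3, 356.1], [253.2, 324.9]]
-20 fwd pitch -15.3 nose [ 0.6609 -0.0782  0.0768] [[253.3, 330.2], [253.3, 305.4], [253.3, 321.3], [253.3, 337.2], [253.2, 309.2]]
-15 fwd pitch -10.3 nose [ 0.6546 -0.078   0.0592] [[253.3, 310.7], [253.3, 287.7], [253.3, 304.2], [253.3, 318.8], [253.2, 293.8]]
-10 fwd pitch -5.3 nose [ 0.6469 -0.0779  0.0422] [[253.4, 291.8], [253.3, 270.4], [253.3, 287.5], [253.3, 300.9], [253.2, 278.8]]
-5 fwd pitch -0.3 nose [ 0.6376 -0.0777  0.0259] [[253.4, 273.3], [253.3, 253.4], [253.3, 271.1], [253.3, 283.5], [253.3, 264.0]]
0 fwd pitch 4.7 nose [ 0.627  -0.0775  0.0105] [[253.4, 255.2], [253.3, 236.6], [253.3, 255.1], [253.3, 266.5], [253.3, 249.4]]
5 fwd pitch 
[... 185 characters left out ...]
3.4, 203.5], [253.3, 223.6], [253.3, 233.2], [253.3, 220.7]]
tcp [ 0.4611 -0.0745  0.1334] F [ 0.6491  0.8651 -3.9499] grip 119.64127779006958 j [-0.4462 -0.1325 -0.8401  0.4535  0.18   -0.3903]
nose u,v,y,phi 0.9533895026845812 -9.98299242651279 -4.836501570084668 4.474608291450963
(10, 68, -16, -0.005, -20.5) [ 0.458  -0.0746  0.1373] slide [1.1, -0.2, -4.9] ang [0.04, 0.03, 0.04]
(60, 69, -16, -0.005, -20.5) [ 0.4152 -0.0738  0.1632] slide [28.5, -0.1, -46.7] ang [0.04, 0.03, 0.04]
(110, 70, -16, -0.005, -20.5) [ 0.3724 -0.073   0.1891] slide [56.0, -0.1, -88.4] ang [0.04, 0.03, 0.04]
(170, 70, -16, -0.005, -20.5) [ 0.3205 -0.072   0.2191] slide [90.0, -0.0, -137.9] ang [0.04, 0.03, 0.04]
```

The bell is seen in the bowl (p 0.92) and the scoop is pitched nose-up about 17°. I'll raise it slightly and withdraw along the canister's axis.

>>> jog_arm([
  {"fingers": 1, "slide": [-3, 0, -2], "angular": [0, 0, 0]},
  {"fingers": 1, "slide": [-6, 0, -5], "angular": [0, 0, 0]},
  {"fingers": 1, "slide": [-4.5, 0, -8], "angular": [0, 0, 0]},
  {"fingers": 1, "slide": [-1, 0, -13], "angular": [0, 0, 0]},
  {"fingers": 1, "slide": [3.5, 0, -20], "angular": [0, 0, 0]},
  {"fingers": 1, "slide": [8.5, 0, -28], "angular": [0, 0, 0]},
  {"fingers": 1, "slide": [13.5, 0, -36], "angular": [0, 0, 0]},
  {"fingers": 1, "slide": [18.5, 0, -43], "angular": [0, 0, 0]},
  {"fingers": 1, "slide": [22, 0, -48], "angular": [0, 0, 0]},
  {"fingers": 1, "slide": [24, 0, -51], "angular": [0, 0, 0]},
])

```text
clock: 33.38
tcp_pos: [0.4166, -0.0738, 0.1699]
orientation: [0.222, 0.009, 0.975, -0.002]
wrist_force: [0.9, 0.9, -3.2]
finger_gap: 0.0123
grip_force: 119.7
```

```bash
python3 slip.py|grep -v -- "^-\?[0-9]"; python3 -c "
from traj import *
now();y=-.005;d=-22.5
seq([(60,78,-18,y,d),(110,78,-18,y,d),(180,80,-18,y,d)])"
```

```text
scoop [([253.6, 319.3], 0.94)] [([253.7, 279.7], 0.6), ([33.7, 317.0], 0.55)]
bell [([254.8, 334.5], 0.86), ([278.2, 63.5], 0.17)] [([257.3, 333.2], 0.86), ([29.1, 314.5], 0.73)]
scoop_handle [([253.7, 270.8], 0.94)] [([253.3, 274.5], 0.83)]
scoop_nose [] [([252.4, 276.0], 0.63), ([258.2, 336.3], 0.42)]
tcp [ 0.4174 -0.0736  0.1689] F [ 0.0885 -1.182  -2.7477] grip 119.69983220100403 j [-0.5081 -0.2716 -0.8394  0.6042  0.2046 -0.4483]
nose u,v,y,phi 56.55716731894596 -1.0388203500010136 -4.816227737613051 4.465134816724131
(60, 78, -18, -0.005, -22.5) [ 0.4177 -0.0738  0.1638] slide [1.9, -0.2, 4.8] ang [0.05, 0.03, 0.04]
(110, 78, -18, -0.005, -22.5) [ 0.3745 -0.073   0.1888] slide [30.2, -0.1, -36.4] ang [0.05, 0.03, 0.04]
(180, 80, -18, -0.005, -22.5) [ 0.3148 -0.0719  0.2255] slide [68.2, -0.1, -95.3] ang [0.05, 0.03, 0.04]
```

>>> jog_arm([
  {"fingers": 1, "slide": [2, 0, -3], "angular": [0, 0, 0]},
  {"fingers": 1, "slide": [5, 0, -8], "angular": [0, 0, 0]},
  {"fingers": 1, "slide": [10, 0, -15], "angular": [0, 0, 0]},
  {"fingers": 1, "slide": [16, 0, -24], "angular": [0, 0, 0]},
  {"fingers": 1, "slide": [22, 0, -33], "angular": [0, 0, 0]},
  {"fingers": 1, "slide": [28, 0, -42], "angular": [0, 0, 0]},
  {"fingers": 1, "slide": [34, 0, -51], "angular": [0, 0, 0]},
  {"fingers": 1, "slide": [40, 0, -60], "angular": [0, 0, 0]},
  {"fingers": 1, "slide": [45, 0, -68], "angular": [0, 0, 0]},
  {"fingers": 1, "slide": [48, 0, -72], "angular": [0, 0, 0]},
])

```text
clock: 34.67
tcp_pos: [0.3421, -0.0724, 0.2144]
orientation: [0.222, 0.009, 0.975, -0.003]
wrist_force: [-0.9, -0.4, -2.8]
finger_gap: 0.0123
grip_force: 119.7
```

>>> jog_arm([
  {"fingers": 1, "slide": [2, 0, -3], "angular": [0, 0, 0]},
  {"fingers": 1, "slide": [6, 0, -9], "angular": [0, 0, 0]},
  {"fingers": 1, "slide": [11, 0, -17], "angular": [0, 0, 0]},
  {"fingers": 1, "slide": [16, 0, -24], "angular": [0, 0, 0]},
  {"fingers": 1, "slide": [19, 0, -29], "angular": [0, 0, 0]},
  {"fingers": 1, "slide": [21, 0, -32], "angular": [0, 0, 0]},
  {"fingers": 1, "slide": [21, 0, -32], "angular": [0, 0, 0]},
])

```text
clock: 35.25
tcp_pos: [0.31, -0.0721, 0.2337]
orientation: [0.221, 0.009, 0.975, -0.002]
wrist_force: [-0.4, -0.8, -3.1]
finger_gap: 0.0122
grip_force: 119.7
```

```bash
python3 slip.py|grep -v -- "^-\?[0-9]"; python3 - <<'E'
from traj import *
now()
for nm in("top","scene"):
    p=shot(nm)
    for n in("bell","box","lid_hinge","scoop"): print(nm,n,[(np.round(k["point"],1).tolist(),round(k["p"],2),atz(p,k["point"],{"bell":.12,"lid_hinge":.078}.get(n,.008)).round(3).tolist()) for k in tip_of(n,p)[:2]])
E
```

```text
scoop [([254.2, 319.8], 0.87)] [([255.5, 278.0], 0.97), ([242.5, 128.9], 0.73)]
bell [([252.9, 336.5], 0.87)] []
scoop_handle [] [([255.3, 274.8], 0.71), ([396.2, 142.2], 0.48)]
scoop_nose [] [([250.3, 278.0], 0.82)]
tcp [ 0.3103 -0.0716  0.233 ] F [-0.4723 -0.242  -3.0839] grip 119.70805048942566 j [-0.7738 -0.5602 -0.8061  0.9904  0.3005 -0.7045]
nose u,v,y,phi 181.40715169361607 0.9836160429159413 -4.872646498303864 4.453409348185925
top bell [([304.7, 189.4], 0.72, [0.47, -0.09, 0.12])]
top box [([373.4, 173.1], 0.57, [0.539, -0.312, 0.008])]
top lid_hinge [([378.6, 144.4], 0.69, [0.615, -0.311, 0.078])]
top scoop [([304.1, 183.2], 0.94, [0.501, -0.097, 0.008]), ([290.5, 217.3], 0.45, [0.393, -0.057, 0.008])]
scene bell [([221.0, 190.8], 0.86, [0.408, -0.003, 0.12]), ([225.3, 195.4], 0.53, [0.428, -0.011, 0.12])]
scene box [([185.7, 331.1], 0.64, [0.546, -0.303, 0.008])]
scene lid_hinge [([197.6, 328.8], 0.78, [0.597, -0.311, 0.078]), ([208.2, 233.8], 0.26, [0.449, -0.107, 0.078])]
scene scoop [([224.9, 200.0], 0.67, [0.354, 0.066, 0.008])]
```

The bell is out and in the bowl. Next I work out the box pose from the board's corners in the first top picture, and then the dump path.

```bash
cat > box.py <<'E'
from traj import *
p=shot("top")
P=[((530,166),(.19,.08)),((607,172),(.19,-.08)),((593,293),(-.07,-.08)),((518,286),(-.07,.08))]
W=np.array([atz(p,(u/1.5,v/1.5),.008)[:2] for (u,v),_ in P]);B=np.array([b for _,b in P]);print(W)
# in-plane rigid fit
a=W-W.mean(0);b=B-B.mean(0);th=np.arctan2((b[:,0]*a[:,1]-b[:,1]*a[:,0]).sum(),(b*a).sum())
c,s=np.cos(th),np.sin(th);o=W.mean(0)-np.array([[c,-s],[s,c]])@B.mean(0)
print("box",o,"yaw",np.degrees(th),"hinge",o+[c*.06,s*.06])
# green of lid: vertical-ish grey; refine box corners by dark-grey mask (walls) in the current picture
for n in("box","lid_hinge"):
    for q in range(2):
        t=shot("top");z=.008 if n=="box" else .078
        print(n,[(round(k["p"],2),atz(t,k["point"],z)[:2].round(3).tolist()) for k in tip_of(n,t)[:1]])
E
python3 box.py
```

```text
[[ 0.7359 -0.248 ]
 [ 0.7263 -0.4078]
 [ 0.4709 -0.3788]
 [ 0.4811 -0.2255]]
box [ 0.5438 -0.3096] yaw -5.180823342586695 hinge [ 0.6036 -0.315 ]
box [(0.7, [0.55, -0.314])]
box [(0.75, [0.546, -0.317])]
lid_hinge [(0.9, [0.613, -0.312])]
lid_hinge [(0.78, [0.602, -0.314])]
```

```bash
cat > dump.py <<'E'
from traj import *
from fk import ik
def spose(n,yaw,phi,delta):
    a=np.radians(phi);c,s=np.cos(np.radians(yaw)),np.sin(np.radians(yaw))
    h=np.array([-.181*np.cos(a)+.115*np.sin(a),0,.181*np.sin(a)+.115*np.cos(a)])
    t=np.radians(30-phi+delta);h=h+.008*np.array([np.sin(t),0,-np.cos(t)])
    return np.array(n)+[c*h[0],s*h[0],h[2]],Rt(yaw,30-phi+delta)
def scoopnow(delta):
    s=get_state();T=Tq(s["tcp_pos"],s["orientation"]);import slip
    X=T@slip.S2T(delta);print("nose",(X@[.035,0,0,1])[:3],"phi",np.degrees(np.arcsin(-X[2,0])),"yaw",np.degrees(np.arctan2(X[1,0],X[0,0])),"joints",s["joint_pos"],"F",s["wrist_force"])
def sseq(ws):
    s=get_state();T=Tq(s["tcp_pos"],s["orientation"]);j=s["joint_pos"]
    for w in ws:
        p,r=spose(*w);j,er=ik(p,r,j);print(w,j.round(2),np.abs(er).max().round(3),end=" ");goal(p,r,T)
if __name__=="__main__":
    d=-23.5
    scoopnow(d)
    sseq([((.50,-.19,.18),-3,-18,d),((.52,-.308,.17),-5,-18,d),((.53,-.31,.125),-5,-15,d),((.528,-.31,.10),-5,0,d),((.528,-.31,.095),-5,15,d),((.528,-.31,.095),-5,45,d)])
E
python3 dump.py
```

```text
nose [ 0.5154 -0.0756  0.1909] phi -19.066104469339923 yaw -1.0647825116645313 joints [-0.7743 -0.5607 -0.806   0.9906  0.3005 -0.7046] F [ 0.6333  0.0695 -3.1824]
((0.5, -0.19, 0.18), -3, -18, -23.5) [-1.11 -0.4  -0.74  1.01  0.37 -1.01] 0.0 slide [14.2, -107.8, 1.1] ang [0.82, 1.07, 1.75]
((0.52, -0.308, 0.17), -5, -18, -23.5) [-1.19 -0.17 -0.62  0.92  0.38 -1.07] 0.0 slide [-1.9, -218.3, 19.8] ang [1.67, 1.07, 3.57]
((0.53, -0.31, 0.125), -5, -15, -23.5) [-1.13 -0.11 -0.64  0.84  0.32 -1.01] 0.0 slide [1.5, -220.3, 56.3] ang [1.58, 4.06, 3.61]
((0.528, -0.31, 0.1), -5, 0, -23.5) [-0.93  0.03 -0.39  1.07  0.09 -0.84] 0.0 slide [-27.0, -221.8, 41.9] ang [1.1, 19.06, 3.8]
((0.528, -0.31, 0.095), -5, 15, -23.5) [-0.77  0.24 -0.06  1.39 -0.09 -0.68] 0.0 slide [-73.9, -224.1, 22.3] ang [0.6, 34.05, 3.95]
((0.528, -0.31, 0.095), -5, 45, -23.5) [-0.57  0.88  0.94  2.24 -0.29 -0.39] 0.0 slide [-181.9, -230.6, 15.1] ang [-0.46, 64.04, 4.12]
```

>>> jog_arm([
  {"fingers": 1, "slide": [2, -4, 0], "angular": [0, 0, 0]},
  {"fingers": 1, "slide": [5, -14, 0], "angular": [0, 0, 0.2]},
  {"fingers": 1, "slide": [8, -30, 0], "angular": [0.2, 0.3, 0.5]},
  {"fingers": 1, "slide": [11, -50, 0], "angular": [0.4, 0.5, 0.9]},
  {"fingers": 1, "slide": [13, -74, 0], "angular": [0.6, 0.8, 1.2]},
  {"fingers": 1, "slide": [14, -100, 1], "angular": [0.8, 1, 1.7]},
  {"fingers": 1, "slide": [13, -126, 3], "angular": [1, 1, 2]},
  {"fingers": 1, "slide": [10, -150, 7], "angular": [1.2, 1, 2.4]},
  {"fingers": 1, "slide": [7, -170, 11], "angular": [1.3, 1, 2.8]},
  {"fingers": 1, "slide": [4, -186, 14], "angular": [1.5, 1, 3.1]},
])

```text
clock: 37.48
tcp_pos: [0.309, -0.2605, 0.2187]
orientation: [0.213, 0.039, 0.976, -0.009]
wrist_force: [-0.2, -0.0, -2.7]
finger_gap: 0.0123
grip_force: 119.6
```

>>> jog_arm([
  {"fingers": 1, "slide": [-2, -12, 2], "angular": [0, 0, 0.2]},
  {"fingers": 1, "slide": [-4, -22, 4], "angular": [0, 0, 0.3]},
  {"fingers": 1, "slide": [-5, -29, 5], "angular": [0, 0, 0.4]},
  {"fingers": 1, "slide": [-6, -32, 6], "angular": [0, 0, 0.4]},
  {"fingers": 1, "slide": [-6, -32, 6], "angular": [0, 0, 0.4]},
])

```text
clock: 37.9
tcp_pos: [0.3146, -0.2908, 0.2158]
orientation: [0.213, 0.042, 0.976, -0.008]
wrist_force: [0.1, 0.0, -2.9]
finger_gap: 0.0125
grip_force: 119.6
```

```bash
python3 slip.py|grep -v -- "^-\?[0-9]"; python3 - <<'E'
from dump import *
scoopnow(-23.5)
w=shot("wrist")
for n,z in(("lid_hinge",.078),("box",.008)): print(n,[(np.round(k["point"],1).tolist(),round(k["p"],2),atz(w,k["point"],z).round(3).tolist()) for k in tip_of(n,w)[:2]])
d=-23.5
sseq([((.53,-.31,.125),-5,-15,d),((.528,-.31,.115),-5,-8,d),((.528,-.31,.10),-5,0,d),((.528,-.31,.095),-5,5,d),((.528,-.31,.095),-5,15,d)])
E
```

```text
scoop [([255.1, 318.1], 0.68), ([176.4, 129.1], 0.41)] [([251.9, 278.4], 0.67)]
bell [([257.6, 333.8], 0.79)] [([254.2, 334.8], 0.82), ([453.0, 126.4], 0.28)]
scoop_handle [([254.6, 269.6], 0.79)] [([255.1, 275.7], 0.98)]
scoop_nose [] [([253.4, 276.6], 0.94)]
nose [ 0.5184 -0.3072  0.1702] phi -18.077776855208757 yaw -4.8815639657518135 joints [-1.2001 -0.1721 -0.6199  0.9262  0.3836 -1.0768] F [ 0.3628  0.3194 -3.4977]
lid_hinge []
box [([260.4, 229.1], 0.61, [0.537, -0.299, 0.008])]
((0.53, -0.31, 0.125), -5, -15, -23.5) [-1.13 -0.11 -0.64  0.84  0.32 -1.01] 0.0 slide [1.0, -1.0, 37.2] ang [0.16, 3.07, 0.08]
((0.528, -0.31, 0.115), -5, -8, -23.5) [-1.04 -0.06 -0.53  0.95  0.21 -0.93] 0.0 slide [-10.7, -1.2, 27.0] ang [0.16, 10.07, 0.09]
((0.528, -0.31, 0.1), -5, 0, -23.5) [-0.93  0.03 -0.39  1.07  0.09 -0.84] 0.0 slide [-27.3, -1.2, 22.3] ang [0.15, 18.07, 0.11]
((0.528, -0.31, 0.095), -5, 5, -23.5) [-0.87  0.09 -0.29  1.17  0.02 -0.79] 0.0 slide [-40.7, -1.2, 17.1] ang [0.15, 23.07, 0.11]
((0.528, -0.31, 0.095), -5, 15, -23.5) [-0.77  0.24 -0.06  1.39 -0.09 -0.68] 0.0 slide [-73.9, -1.2, 1.9] ang [0.14, 33.07, 0.13]
```

>>> jog_arm([
  {"fingers": 1, "slide": [0, -1, 12], "angular": [0, 1, 0]},
  {"fingers": 1, "slide": [1, -1, 28], "angular": [0, 2, 0]},
  {"fingers": 1, "slide": [1, -1, 36], "angular": [0, 3, 0]},
  {"fingers": 1, "slide": [-5, -1, 32], "angular": [0, 6.5, 0]},
  {"fingers": 1, "slide": [-10.7, -1, 27], "angular": [0, 10, 0]},
  {"fingers": 1, "slide": [-19, -1, 24.5], "angular": [0, 14, 0]},
  {"fingers": 1, "slide": [-27, -1, 22], "angular": [0, 18, 0]},
  {"fingers": 1, "slide": [-40.7, -1, 17], "angular": [0, 23, 0]},
  {"fingers": 1, "slide": [-57, -1, 9.5], "angular": [0, 28, 0]},
  {"fingers": 1, "slide": [-74, -1, 2], "angular": [0, 33, 0]},
])

```text
clock: 39.33
tcp_pos: [0.3833, -0.2969, 0.2458]
orientation: [-0.075, 0.042, 0.996, 0.004]
wrist_force: [0.3, -1.0, -2.1]
finger_gap: 0.0123
grip_force: 119.7
```

```bash
python3 - <<'E'
from dump import *
d=-23.5;scoopnow(d)
sseq([((.528,-.31,.096),-5,22,d),((.528,-.31,.098),-5,29,d),((.528,-.31,.10),-5,36,d),((.528,-.31,.10),-5,42,d)])
E
```

```text
nose [ 0.5288 -0.309   0.0955] phi 15.09926574452856 yaw -4.826228368856708 joints [-0.7686  0.2419 -0.0518  1.3948 -0.0933 -0.6786] F [ 0.3276 -1.0286 -2.0993]
((0.528, -0.31, 0.096), -5, 22, -23.5) [-0.71  0.36  0.13  1.56 -0.16 -0.61] 0.0 slide [-15.6, -0.5, -19.5] ang [0.06, 6.9, 0.16]
((0.528, -0.31, 0.098), -5, 29, -23.5) [-0.66  0.49  0.33  1.74 -0.21 -0.54] 0.0 slide [-34.2, -0.5, -38.7] ang [0.05, 13.9, 0.17]
((0.528, -0.31, 0.1), -5, 36, -23.5) [-0.61  0.64  0.56  1.94 -0.25 -0.47] 0.0 slide [-54.8, -0.5, -55.5] ang [0.04, 20.9, 0.17]
((0.528, -0.31, 0.1), -5, 42, -23.5) [-0.58  0.8   0.8   2.14 -0.28 -0.41] 0.0 slide [-74.0, -0.6, -66.1] ang [0.03, 26.9, 0.17]
```

>>> jog_arm([
  {"fingers": 1, "slide": [-15.6, 0, -19.5], "angular": [0, 7, 0]},
  {"fingers": 1, "slide": [-34, 0, -38.7], "angular": [0, 14, 0]},
  {"fingers": 1, "slide": [-54.8, 0, -55.5], "angular": [0, 21, 0]},
  {"fingers": 1, "slide": [-54.8, 0, -55.5], "angular": [0, 21, 0]},
  {"fingers": 1, "slide": [-54.8, 0, -55.5], "angular": [0, 21, 0]},
  {"fingers": 1, "slide": [-54.8, 0, -55.5], "angular": [0, 21, 0]},
])

```text
clock: 39.83
tcp_pos: [0.4461, -0.3025, 0.2896]
orientation: [-0.254, 0.04, 0.966, 0.013]
wrist_force: [0.2, -0.4, -1.6]
finger_gap: 0.0124
grip_force: 119.7
```

```bash
python3 slip.py|grep -v -- "^-\?[0-9]"; python3 - <<'E'
from dump import *
d=-23.5;scoopnow(d)
for nm in("top","scene"):
    p=shot(nm)
    for n in("bell",): print(nm,n,[(np.round(k["point"],1).tolist(),round(k["p"],2),atz(p,k["point"],.036).round(3).tolist()) for k in tip_of(n,p)[:2]])
E
```

```text
scoop [([255.0, 318.4], 0.89), ([255.1, 271.3], 0.66)] [([254.0, 290.0], 0.96)]
bell [([260.7, 334.3], 0.26)] []
scoop_handle [([254.3, 268.0], 0.66)] [([255.4, 289.8], 0.63)]
scoop_nose [([250.0, 342.0], 0.94), ([330.0, 232.3], 0.69)] [([253.1, 293.5], 0.89)]
nose [ 0.527  -0.3095  0.1006] phi 35.83565354541412 yaw -4.858088889922609 joints [-0.6147  0.6369  0.5534  1.9396 -0.2487 -0.4718] F [ 0.6597  0.2661 -3.1687]
top bell [([379.6, 161.1], 0.44, [0.572, -0.324, 0.036])]
scene bell []
```

```bash
python3 - <<'E'
from dump import *
d=-23.5
sseq([((.47,-.30,.24),-5,30,d),((.45,-.15,.27),-3,30,d),((.45,0,.27),0,30,d),((.50,.14,.27),0,25,d),((.595,.145,.12),0,10,d),((.595,.145,.03),0,0,d),((.595,.145,.0),0,0,d)])
E
```

```text
((0.47, -0.3, 0.24), -5, 30, -23.5) [-0.7   0.42  0.57  2.06 -0.23 -0.57] 0.0 slide [131.4, 5.2, -76.1] ang [0.05, -5.91, 0.16]
((0.45, -0.15, 0.27), -3, 30, -23.5) [-0.48  0.26  0.41  2.09 -0.17 -0.4 ] 0.0 slide [174.4, 149.5, -85.9] ang [0.94, -5.91, -1.63]
((0.45, 0, 0.27), 0, 30, -23.5) [-0.17  0.22  0.35  2.1  -0.07 -0.16] 0.0 slide [185.1, 293.6, -79.5] ang [2.28, -5.9, -4.32]
((0.5, 0.14, 0.27), 0, 25, -23.5) [0.12 0.26 0.42 2.04 0.04 0.12] 0.0 slide [160.7, 436.0, -81.9] ang [2.09, -10.9, -4.42]
((0.595, 0.145, 0.12), 0, 10, -23.5) [ 0.14  0.13 -0.15  1.35  0.01  0.14] 0.0 slide [22.5, 445.2, 54.2] ang [1.51, -25.89, -4.69]
((0.595, 0.145, 0.03), 0, 0, -23.5) [ 0.17  0.03 -0.57  0.85 -0.02  0.16] 0.0 slide [-17.7, 443.1, 168.9] ang [1.1, -35.88, -4.84]
((0.595, 0.145, 0.0), 0, 0, -23.5) [ 0.17  0.06 -0.62  0.77 -0.02  0.16] 0.0 slide [-32.5, 443.1, 195.0] ang [1.1, -35.88, -4.84]
```

>>> jog_arm([
  {"fingers": 1, "slide": [20, 0, -25], "angular": [0, 0, 0]},
  {"fingers": 1, "slide": [50, 2, -45], "angular": [0, -2, 0]},
  {"fingers": 1, "slide": [85, 4, -60], "angular": [0, -4, 0]},
  {"fingers": 1, "slide": [115, 5, -70], "angular": [0, -5, 0]},
  {"fingers": 1, "slide": [131, 15, -76], "angular": [0, -6, 0]},
  {"fingers": 1, "slide": [145, 50, -80], "angular": [0.3, -6, -0.5]},
  {"fingers": 1, "slide": [160, 85, -83], "angular": [0.6, -6, -1]},
  {"fingers": 1, "slide": [170, 120, -86], "angular": [0.8, -6, -1.3]},
  {"fingers": 1, "slide": [174, 155, -86], "angular": [1, -6, -1.7]},
  {"fingers": 1, "slide": [176, 190, -85], "angular": [1.3, -6, -2.4]},
])

```text
clock: 41.32
tcp_pos: [0.3487, -0.1027, 0.4537]
orientation: [-0.202, 0.019, 0.979, 0.004]
wrist_force: [0.6, -0.4, -3.0]
finger_gap: 0.0125
grip_force: 119.8
```

```bash
python3 - <<'E'
from dump import *
d=-23.5;scoopnow(d)
sseq([((.45,0,.27),0,30,d),((.50,.14,.27),0,25,d),((.595,.145,.12),0,10,d),((.595,.145,.03),0,0,d)])
w=shot("top");print([(np.round(k["point"],1).tolist(),round(k["p"],2),atz(w,k["point"],.036).round(3).tolist()) for k in tip_of("bell",w)[:2]])
E
```

```text
nose [ 0.4516 -0.1066  0.2713] phi 29.823784776285457 yaw -2.1908373288421648 joints [-0.3961  0.2405  0.3819  2.0959 -0.1395 -0.3308] F [ 0.5797 -0.3901 -3.0259]
((0.45, 0, 0.27), 0, 30, -23.5) [-0.17  0.22  0.35  2.1  -0.07 -0.16] 0.0 slide [4.2, 102.5, 2.8] ang [0.85, 0.18, -2.01]
((0.5, 0.14, 0.27), 0, 25, -23.5) [0.12 0.26 0.42 2.04 0.04 0.12] 0.0 slide [-26.3, 243.8, 0.1] ang [0.76, -4.82, -2.04]
((0.595, 0.145, 0.12), 0, 10, -23.5) [ 0.14  0.13 -0.15  1.35  0.01  0.14] 0.0 slide [-149.7, 250.9, 149.9] ang [0.49, -19.82, -2.14]
((0.595, 0.145, 0.03), 0, 0, -23.5) [ 0.17  0.03 -0.57  0.85 -0.02  0.16] 0.0 slide [-177.5, 250.1, 268.2] ang [0.3, -29.82, -2.18]
[]
```

>>> jog_arm([
  {"fingers": 1, "slide": [2, 30, 1], "angular": [0.2, 0, -0.5]},
  {"fingers": 1, "slide": [4, 65, 2], "angular": [0.5, 0, -1]},
  {"fingers": 1, "slide": [4, 103, 3], "angular": [0.8, 0, -2]},
  {"fingers": 1, "slide": [-4, 140, 2], "angular": [0.8, -1, -2]},
  {"fingers": 1, "slide": [-12, 178, 1], "angular": [0.8, -3, -2]},
  {"fingers": 1, "slide": [-20, 215, 0], "angular": [0.8, -4, -2]},
  {"fingers": 1, "slide": [-30, 244, 5], "angular": [0.8, -5, -2]},
  {"fingers": 1, "slide": [-55, 249, 32], "angular": [0.7, -8, -2]},
  {"fingers": 1, "slide": [-82, 251, 62], "angular": [0.6, -11, -2.1]},
  {"fingers": 1, "slide": [-108, 251, 92], "angular": [0.6, -14, -2.1]},
])

```text
clock: 42.25
tcp_pos: [0.4225, 0.1451, 0.324]
orientation: [-0.08, -0.001, 0.997, 0.0]
wrist_force: [0.8, -0.4, -1.8]
finger_gap: 0.0123
grip_force: 119.7
```

```bash
python3 - <<'E'
from dump import *
d=-23.5;scoopnow(d)
sseq([((.595,.145,.12),0,10,d),((.595,.145,.06),0,5,d),((.595,.145,.025),0,0,d),((.595,.145,.004),0,0,d)])
t=shot("top");s=shot("scene");w=shot("wrist")
for nm,p in(("t",t),("s",s),("w",w)):print(nm,[(np.round(k["point"],1).tolist(),round(k["p"],2),atz(p,k["point"],.036).round(3).tolist()) for k in tip_of("bell",p)[:2]])
E
```

```text
nose [0.5669 0.1455 0.1722] phi 15.708328935021164 yaw 0.15543394160312038 joints [0.1363 0.1807 0.0577 1.607  0.0219 0.1319] F [ 0.7612 -0.4464 -1.8405]
((0.595, 0.145, 0.12), 0, 10, -23.5) [ 0.14  0.13 -0.15  1.35  0.01  0.14] 0.0 slide [-24.3, -0.2, 64.2] ang [0.02, -5.71, 0.15]
((0.595, 0.145, 0.06), 0, 5, -23.5) [ 0.15  0.08 -0.4   1.07 -0.    0.15] 0.0 slide [-25.0, -0.2, 139.5] ang [0.02, -10.71, 0.15]
((0.595, 0.145, 0.025), 0, 0, -23.5) [ 0.17  0.04 -0.58  0.84 -0.02  0.16] 0.0 slide [-23.2, -0.2, 190.7] ang [0.03, -15.71, 0.15]
((0.595, 0.145, 0.004), 0, 0, -23.5) [ 0.17  0.06 -0.62  0.78 -0.02  0.16] 0.0 slide [-26.6, -0.2, 211.4] ang [0.03, -15.71, 0.15]
t [([374.0, 162.3], 0.44, [0.568, -0.307, 0.036])]
s [([109.4, 320.8], 0.45, [0.412, -0.389, 0.036])]
w []
```

>>> jog_arm([
  {"fingers": 1, "slide": [-10, 0, 30], "angular": [0, -3, 0]},
  {"fingers": 1, "slide": [-24, 0, 64], "angular": [0, -5.7, 0]},
  {"fingers": 1, "slide": [-25, 0, 100], "angular": [0, -8, 0]},
  {"fingers": 1, "slide": [-25, 0, 138], "angular": [0, -10.7, 0]},
  {"fingers": 1, "slide": [-24, 0, 170], "angular": [0, -14, 0]},
  {"fingers": 1, "slide": [-23, 0, 188], "angular": [0, -15.7, 0]},
  {"fingers": 1, "slide": [-23, 0, 188], "angular": [0, -15.7, 0]},
  {"fingers": 1, "slide": [-23, 0, 188], "angular": [0, -15.7, 0]},
])

```text
clock: 43.22
tcp_pos: [0.4148, 0.1447, 0.1384]
orientation: [0.055, -0.0, 0.998, 0.001]
wrist_force: [0.7, -0.6, -2.6]
finger_gap: 0.0125
grip_force: 119.6
```

```bash
python3 - <<'E'
from dump import *
import slip
d=-23.5;scoopnow(d)
s=get_state();T=Tq(s["tcp_pos"],s["orientation"])
w=shot("wrist");k={n:[(np.round(k["point"],1).tolist(),round(k["p"],2)) for k in tip_of(n,w)[:1]] for n in("scoop","scoop_nose","scoop_handle")};print(k)
for dd in(-27,-25,-23.5,-22,-20):
    X=T@slip.S2T(dd);print(dd,[proj(w,(X@np.r_[q,1])[:3])[0].round(1).tolist() for q in([.035,0,0],[0,0,0])],"pitch",np.degrees(np.arcsin(-X[2,0])).round(1),"nose z",(X@[.035,0,0,1])[2].round(4),"rear z",(X@[-.035,0,0,1])[2].round(4))
E
```

```text
nose [0.5946 0.1449 0.0309] phi 0.14755302098520406 yaw 0.02246284317795219 joints [ 0.1637  0.0323 -0.5693  0.8596 -0.0168  0.1625] F [ 0.7133 -0.6164 -2.5572]
{'scoop': [([253.6, 311.8], 0.79)], 'scoop_nose': [([252.8, 341.0], 0.74)], 'scoop_handle': [([255.1, 269.8], 0.57)]}
-27 [[253.3, 358.5], [253.3, 331.0]] pitch -3.4 nose z 0.0422 rear z 0.0381
-25 [[253.3, 350.3], [253.3, 323.5]] pitch -1.4 nose z 0.0357 rear z 0.034
-23.5 [[253.3, 344.1], [253.3, 318.0]] pitch 0.1 nose z 0.0309 rear z 0.0311
-22 [[253.4, 338.1], [253.3, 312.6]] pitch 1.6 nose z 0.0262 rear z 0.0282
-20 [[253.4, 330.1], [253.3, 305.4]] pitch 3.6 nose z 0.0201 rear z 0.0246
```

>>> jog_arm([
  {"fingers": 1, "slide": [-1, 0, 10], "angular": [0, 0, 0]},
  {"fingers": 1, "slide": [-2, 0, 18], "angular": [0, 0, 0]},
  {"fingers": 1, "slide": [-2.5, 0, 24], "angular": [0, 0, 0]},
  {"fingers": 1, "slide": [-2.5, 0, 24], "angular": [0, 0, 0]},
])

```text
clock: 43.75
tcp_pos: [0.4185, 0.1445, 0.1118]
orientation: [0.054, -0.0, 0.999, 0.0]
wrist_force: [0.1, -0.3, -2.8]
finger_gap: 0.0125
grip_force: 119.7
```

>>> jog_arm([
  {"fingers": 1, "slide": [0, 0, 2], "angular": [0, 0, 0]},
  {"fingers": 1, "slide": [0, 0, 2], "angular": [0, 0, 0]},
])

```text
clock: 43.92
tcp_pos: [0.4186, 0.1446, 0.1105]
orientation: [0.054, -0.0, 0.999, 0.0]
wrist_force: [-0.3, -0.4, -2.0]
finger_gap: 0.0123
grip_force: 119.7
```

>>> jog_arm([
  {"fingers": 1, "slide": [0, 0, 2], "angular": [0, 0, 0]},
  {"fingers": 1, "slide": [0, 0, 2], "angular": [0, 0, 0]},
])

```text
clock: 44.08
tcp_pos: [0.419, 0.1447, 0.1087]
orientation: [0.055, -0.0, 0.998, 0.001]
wrist_force: [0.3, -0.7, -1.2]
finger_gap: 0.0119
grip_force: 119.7
```

>>> jog_arm([
  {"fingers": 1, "slide": [0, 0, 1], "angular": [0, 0, 0]},
  {"fingers": 0.8, "slide": [0, 0, 1], "angular": [0, 0, 0]},
  {"fingers": 0.5, "slide": [0, 0, 1], "angular": [0, 0, 0]},
  {"fingers": 0.2, "slide": [0, 0, 1], "angular": [0, 0, 0]},
  {"fingers": 0, "slide": [0, 0, 1], "angular": [0, 0, 0]},
  {"fingers": 0, "slide": [0, 0, 1], "angular": [0, 0, 0]},
  {"fingers": 0, "slide": [0, 0, -15], "angular": [0, 0, 0]},
  {"fingers": 0, "slide": [0, 0, -55], "angular": [0, 0, 0]},
  {"fingers": 0, "slide": [0, 0, -95], "angular": [0, 0, 0]},
  {"fingers": 0, "slide": [0, 0, -130], "angular": [0, 0, 0]},
])

```text
clock: 44.92
tcp_pos: [0.4042, 0.1445, 0.2399]
orientation: [0.055, -0.0, 0.998, 0.0]
wrist_force: [0.8, -0.4, -0.1]
finger_gap: 0.0855
grip_force: 0.0
```

```bash
python3 - <<'E'
from dump import *
w=shot("wrist");t=shot("top");s=shot("scene")
for n,z in(("scoop",0),("scoop_nose",0),("scoop_handle",.115),("bell",.036),("lid_hinge",.078)):
    for nm,p in(("w",w),("t",t),("s",s)):print(nm,n,[(np.round(k["point"],1).tolist(),round(k["p"],2),atz(p,k["point"],z).round(3).tolist()) for k in tip_of(n,p)[:1]])
now()
for p,r,n in(([.45,-.1,.35],Rt(-30),"mid"),):
    goal(p,r)
# grey lid/knob: look in scene for dark knob pixels near the lid
g=cv2.cvtColor(s["color"],cv2.COLOR_RGB2GRAY);ys,xs=np.where(g[290:345,190:225]<35);print("knob px",xs.mean()+190,ys.mean()+290,len(xs),xs.min()+190,xs.max()+190,ys.min()+290,ys.max()+290)
g=cv2.cvtColor(t["color"],cv2.COLOR_RGB2GRAY);ys,xs=np.where(g[115:150,365:410]<35);print("knob top",xs.mean()+365,ys.mean()+115,len(xs),xs.min()+365,xs.max()+365,ys.min()+115,ys.max()+115)
k=tri([(s,(209.5,316)),(t,(389,127.5))]);print(k)
E
```

```text
w scoop [([251.6, 246.2], 0.66, [0.559, 0.142, 0.0])]
t scoop [([231.0, 166.3], 0.8, [0.549, 0.133, 0.0])]
s scoop [([199.9, 328.8], 0.59, [0.563, -0.278, 0.0])]
w scoop_nose [([252.4, 269.5], 0.61, [0.596, 0.143, 0.0])]
t scoop_nose [([228.5, 152.9], 0.93, [0.592, 0.143, 0.0])]
s scoop_nose [([314.2, 219.9], 0.79, [0.599, 0.148, 0.0])]
w scoop_handle [([256.7, 174.0], 0.83, [0.413, 0.147, 0.115])]
t scoop_handle []
s scoop_handle [([261.4, 162.2], 0.65, [0.42, 0.156, 0.115])]
w bell [([99.6, 289.9], 0.62, [0.603, -0.052, 0.036])]
t bell [([376.8, 162.5], 0.45, [0.568, -0.316, 0.036])]
s bell []
w lid_hinge []
t lid_hinge [([381.4, 143.3], 0.97, [0.619, -0.319, 0.078])]
s lid_hinge [([200.4, 328.1], 0.71, [0.601, -0.307, 0.078])]
tcp [0.4046 0.1445 0.2378] F [ 0.386  -0.0736 -0.2862] grip 0.0 j [ 0.1676 -0.053  -0.3976  1.1181 -0.0173  0.1661]
nose u,v,y,phi 124.24126644957829 -16.728405644312808 213.01650259565847 23.731441451076876
slide [-57.2, -244.4, -106.8] ang [1.69, 6.11, 30.0]<stdin>:9: RuntimeWarning: Mean of empty slice.
  ret = ret.dtype.type(ret / rcount)
Traceback (most recent call last):
ValueError: zero-size array to reduction operation minimum which has no identity
```

```bash
python3 - <<'E'
from dump import *
t=shot("top");a=t["color"].astype(int)
for z in(.198,.195): print("lid top",atz(t,(578/1.5,207/1.5),z),atz(t,(541/1.5,205/1.5),z),atz(t,(615/1.5,211/1.5),z))
# brassy = R-B large relative to grey
def br(x0,y0,x1,y1):
    r=a[y0:y1,x0:x1];m=(r[:,:,0]-r[:,:,2]);return m
c=br(278,108,322,150);print("canister R-B\n",c[::3,::3])
b=br(358,140,402,190);print("box R-B\n",b[::3,::3])
E
```

```text
lid top [ 0.6092 -0.3005  0.198 ] [ 0.6114 -0.2335  0.198 ] [ 0.6033 -0.3669  0.198 ]
lid top [ 0.6099 -0.3012  0.195 ] [ 0.6121 -0.2341  0.195 ] [ 0.604  -0.3678  0.195 ]
canister R-B
 [[68 29 29 29 31 32 34 34 35 36 37 44 45 52 53]
 [55 28 29 28 27 28 29 29 30 29 29 28 29 29 30]
 [34 26 25 26 25 26 26 25 26 27 26 25 25 26 25]
 [34 26 26 25 25 26 26 26 26 26 26 26 27 26 26]
 [32 24 25 25 25 25 26 25 26 26 24 26 25 25 27]
 [31 24 25 25 25 25 25 25 25 25 25 25 25 25 26]
 [26 24 24 23 25 26 25 25 26 25 25 25 24 24 27]
 [26 25 25 25 25 25 25 24 26 26 26 25 24 24 26]
 [25 25 26 25 25 25 25 25 25 26 25 25 24 24 26]
 [24 24 25 25 26 25 26 26 25 25 26 25 25 25 25]
 [24 25 25 24 25 25 25 25 24 26 26 25 25 26 26]
 [24 26 25 25 25 24 25 25 25 24 25 24 24 25 25]
 [24 24 25 24 24 25 26 25 24 26 24 25 25 24 24]
 [15 16 16 17 19 19 22 22 21 23 24 24 23 24 24]]
box R-B
 [[ 50  48  12   7   5   7   7   7   8   8   7   8   9   8  10]
 [ 51  14   7   9  10   8  10   8   8   8   7   8   9   8   7]
 [ 42  17  15  14  14  10   8   8   8   7   9   9   8   8   9]
 [  9   8  10   9  11  15  14  17  19  17  15  15  20  12  30]
 [ 10  14  11  10  11  13  33  22   8   9  10   9  12  16  81]
 [ 13  15  17  16  21  91 103 102  69  12  13  11   8  16  85]
 [ 14  16  15  14  79 105 111 110 104  19  14  12   8  17  92]
 [ 15  16  16  16  84 105 111 110 106  20  14  12   6  15  95]
 [ 15  14  15  15  46  96 105 104  81  17  15   7   7  28  93]
 [ 12  15  13  15  16  26  59  43  16  15  16   8   7  44  96]
 [ 14  14  15  13  15  16  16  16  16  15  17   9   8  55 100]
 [ 15  15  15  15  15  15  14  16  15  16  16   8   7  60 100]
 [ 15  15  15  14  14  15  13  14  16  16  16   8   8  73  99]
 [ 16  15  14  15  15  16  14  14  15  16  16   6  11  81 101]
 [ 16  16  15  15  15  14  16  15  14  15  14   8  13  87  99]
 [ 13  13  12  11  14  14  13  14  14  13  12   7  16  92  97]
 [ 42  18  13  11  11  11  13  15  13  13  13  11  22 100 100]]
```

The top view's brass pixels lie inside the box and the canister is empty. The scoop stands upright at about (0.559,0.142). Next I'll shut the lid from behind with closed fingertips, beside the knob.

```bash
cat > lid.py <<'E'
from dump import *
H=np.array([.606,-.315]);yb=-5;c,s=np.cos(np.radians(yb)),np.sin(np.radians(yb))
def lp(th,r=95,off=38,over=0,hz=80):
    th=np.radians(th);x=-r*np.cos(th)+(6-over)*np.sin(th)+11*np.sin(th);z=hz+r*np.sin(th)+(6-over)*np.cos(th)+11
    return np.array([H[0]+(c*x-s*off)/1000,H[1]+(s*x+c*off)/1000,z/1000])
def lseq(ps):
    st=get_state();T=Tq(st["tcp_pos"],st["orientation"]);j=st["joint_pos"]
    for p in ps:
        j,er=ik(np.array(p),Rt(yb),j);print(np.round(p,3),j.round(2),np.abs(er).max().round(3),end=" ");goal(p,Rt(yb),T)
if __name__=="__main__":
    lseq([[.42,.05,.33],[.45,-.15,.36],[.66,-.28,.36],[.672,-.28,.186]])
E
python3 lid.py
```

```text
[0.42 0.05 0.33] [-0.07  0.   -0.11  1.45  0.    0.01] 0.0 slide [-25.3, -94.4, -90.0] ang [0.32, 6.27, 5.03]
[ 0.45 -0.15  0.36] [-0.49  0.11  0.07  1.54  0.   -0.41] 0.0 slide [-58.3, -294.4, -116.7] ang [0.32, 6.27, 5.03]
[ 0.66 -0.28  0.36] [-0.51  0.69  0.94  1.82  0.   -0.43] 0.0 slide [-267.0, -424.6, -93.9] ang [0.32, 6.27, 5.03]
[ 0.672 -0.28   0.186] [-0.51  0.64  0.43  1.36  0.   -0.42] 0.0 slide [-259.9, -424.7, 80.4] ang [0.32, 6.27, 5.03]
```

>>> jog_arm([
  {"fingers": 0, "slide": [-5, 0, -40], "angular": [0, 2, 1]},
  {"fingers": 0.2, "slide": [-15, -20, -75], "angular": [0.1, 4, 2]},
  {"fingers": 0.5, "slide": [-20, -55, -95], "angular": [0.2, 6.3, 3]},
  {"fingers": 1, "slide": [-26, -94, -100], "angular": [0.3, 6.3, 5]},
  {"fingers": 1, "slide": [-32, -134, -105], "angular": [0.3, 6.3, 5]},
  {"fingers": 1, "slide": [-38, -174, -110], "angular": [0.3, 6.3, 5]},
  {"fingers": 1, "slide": [-45, -214, -115], "angular": [0.3, 6.3, 5]},
  {"fingers": 1, "slide": [-52, -254, -117], "angular": [0.3, 6.3, 5]},
  {"fingers": 1, "slide": [-58, -294, -117], "angular": [0.3, 6.3, 5]},
  {"fingers": 1, "slide": [-58, -294, -117], "angular": [0.3, 6.3, 5]},
], squeeze=30)

```text
clock: 46.7
tcp_pos: [0.4508, -0.156, 0.3594]
orientation: [-0.0, 0.047, 0.999, -0.001]
wrist_force: [0.3, -0.5, -1.2]
finger_gap: 0.0004
grip_force: 0.0
```

```bash
python3 - <<'E'
from lid import *
now();lseq([[.66,-.28,.36],[.672,-.28,.186]])
E
```

```text
tcp [ 0.4508 -0.156   0.3594] F [ 0.3315 -0.5243 -1.2059] grip 0.0 j [-0.5005  0.1137  0.0776  1.5338 -0.0019 -0.4068]
nose u,v,y,phi 151.02033166499842 94.23037178995722 -86.52507054622829 30.120449924892355
[ 0.66 -0.28  0.36] [-0.51  0.69  0.94  1.82  0.   -0.43] 0.0 slide [-219.8, -103.9, -0.4] ang [-0.12, -0.0, -0.37]
[ 0.672 -0.28   0.186] [-0.51  0.64  0.43  1.36  0.   -0.42] 0.0 slide [-231.8, -102.4, 173.6] ang [-0.12, -0.0, -0.37]
```

>>> jog_arm([
  {"fingers": 1, "slide": [-30, -14, 0], "angular": [0, 0, 0]},
  {"fingers": 1, "slide": [-66, -31, 0], "angular": [0, 0, 0]},
  {"fingers": 1, "slide": [-102, -48, 0], "angular": [0, 0, 0]},
  {"fingers": 1, "slide": [-138, -65, 0], "angular": [0, 0, 0]},
  {"fingers": 1, "slide": [-174, -82, 0], "angular": [0, 0, 0]},
  {"fingers": 1, "slide": [-210, -98, 0], "angular": [0, 0, 0]},
  {"fingers": 1, "slide": [-232, -103, 0], "angular": [0, 0, 0]},
  {"fingers": 1, "slide": [-232, -103, 0], "angular": [0, 0, 0]},
])

```text
clock: 47.37
tcp_pos: [0.677, -0.2749, 0.3517]
orientation: [-0.003, 0.044, 0.999, 0.002]
wrist_force: [-0.2, 0.4, -2.8]
finger_gap: 0.0001
grip_force: 0.0
```

```bash
python3 - <<'E'
from lid import *
now();w=shot("wrist")
# where the lid's edges should project, for several angles, and grey profile to find the lid top edge
for th in(85,95,105):
    x=-120*np.cos(np.radians(th));z=80+120*np.sin(np.radians(th))
    print(th,[proj(w,[H[0]+(c*x-s*o)/1000,H[1]+(s*x+c*o)/1000,z/1000])[0].round(1).tolist() for o in(-60,60)])
lseq([[.672,-.277,.25],[.672,-.277,.186]])
for n in("lid_hinge","box"): print(n,[(np.round(k["point"],1).tolist(),round(k["p"],2),atz(w,k["point"],.08).round(3).tolist()) for k in tip_of(n,w)[:1]])
E
```

```text
tcp [ 0.677  -0.2749  0.3517] F [-0.2293  0.4005 -2.8192] grip 0.0 j [-0.4956  0.7426  1.0217  1.8562  0.0004 -0.4083]
nose u,v,y,phi -50.13758455032974 200.99751281878017 -201.08405600641206 30.3635637281202
85 [[124.6, 82.2], [269.8, 80.8]]
95 [[126.9, 107.8], [269.5, 106.8]]
105 [[130.7, 131.5], [269.0, 130.9]]
[ 0.672 -0.277  0.25 ] [-0.5   0.64  0.58  1.51  0.   -0.41] 0.0 slide [1.9, -3.8, 103.3] ang [0.17, -0.36, 0.02]
[ 0.672 -0.277  0.186] [-0.5   0.64  0.43  1.36  0.   -0.41] 0.0 slide [1.5, -4.0, 167.3] ang [0.17, -0.36, 0.02]
lid_hinge [([216.2, 86.0], 0.66, [0.601, -0.311, 0.08])]
box [([222.5, 38.2], 0.95, [0.549, -0.298, 0.08])]
```

>>> jog_arm([
  {"fingers": 1, "slide": [0, -4, 35], "angular": [0, 0, 0]},
  {"fingers": 1, "slide": [0, -4, 75], "angular": [0, 0, 0]},
  {"fingers": 1, "slide": [0, -4, 115], "angular": [0, 0, 0]},
  {"fingers": 1, "slide": [0, -4, 145], "angular": [0, 0, 0]},
  {"fingers": 1, "slide": [0, -4, 165], "angular": [0, 0, 0]},
  {"fingers": 1, "slide": [0, -4, 165], "angular": [0, 0, 0]},
])

```text
clock: 48.02
tcp_pos: [0.6673, -0.2736, 0.1921]
orientation: [-0.003, 0.043, 0.999, 0.002]
wrist_force: [-0.3, 0.6, -0.6]
finger_gap: 0.0006
grip_force: 0.0
```

```bash
python3 - <<'E'
from lid import *
now();lseq([lp(95),lp(85),lp(75),lp(65),lp(55),lp(45),lp(35),lp(25),lp(15),lp(5),lp(0,over=4)])
E
```

```text
tcp [ 0.6673 -0.2736  0.1921] F [-0.3196  0.5582 -0.5793] grip 0.0 j [-0.5003  0.6357  0.4314  1.3743  0.0001 -0.4139]
nose u,v,y,phi -121.37521759385322 57.67714988855394 -199.95129143420743 30.447645134799142
[ 0.634 -0.279  0.185] [-0.53  0.57  0.3   1.3   0.   -0.44] 0.0 slide [32.2, -8.6, 7.2] ang [0.19, -0.41, 0.05]
[ 0.618 -0.278  0.186] [-0.54  0.54  0.25  1.28  0.   -0.45] 0.0 slide [48.8, -8.6, 6.3] ang [0.19, -0.41, 0.05]
[ 0.601 -0.276  0.184] [-0.55  0.5   0.19  1.26  0.   -0.47] 0.0 slide [65.6, -8.6, 8.2] ang [0.19, -0.41, 0.05]
[ 0.585 -0.275  0.18 ] [-0.56  0.47  0.13  1.23  0.   -0.48] 0.0 slide [82.1, -8.6, 13.0] ang [0.19, -0.41, 0.05]
[ 0.569 -0.274  0.172] [-0.58  0.45  0.07  1.2   0.   -0.49] 0.0 slide [97.9, -8.6, 20.5] ang [0.19, -0.41, 0.05]
[ 0.554 -0.272  0.162] [-0.59  0.43  0.02  1.16  0.   -0.5 ] 0.0 slide [112.4, -8.6, 30.5] ang [0.19, -0.41, 0.05]
[ 0.542 -0.271  0.15 ] [-0.6   0.41 -0.04  1.12  0.   -0.51] 0.0 slide [125.2, -8.6, 42.6] ang [0.19, -0.41, 0.05]
[ 0.531 -0.27   0.137] [-0.61  0.4  -0.09  1.08  0.   -0.52] 0.0 slide [136.0, -8.7, 56.5] ang [0.19, -0.41, 0.05]
[ 0.522 -0.27   0.121] [-0.61  0.4  -0.13  1.04  0.   -0.53] 0.0 slide [144.3, -8.7, 71.7] ang [0.19, -0.41, 0.05]
[ 0.517 -0.269  0.105] [-0.62  0.4  -0.17  1.    0.   -0.53] 0.0 slide [150.0, -8.8, 87.9] ang [0.19, -0.41, 0.05]
[ 0.515 -0.269  0.093] [-0.62  0.41 -0.19  0.97  0.   -0.53] 0.0 slide [151.7, -8.8, 100.2] ang [0.19, -0.41, 0.05]
```

>>> jog_arm([
  {"fingers": 1, "slide": [20, -5, 5], "angular": [0, 0, 0]},
  {"fingers": 1, "slide": [35, -5, 7], "angular": [0, 0, 0]},
  {"fingers": 1, "slide": [49, -5, 7], "angular": [0, 0, 0]},
  {"fingers": 1, "slide": [66, -5, 9], "angular": [0, 0, 0]},
  {"fingers": 1, "slide": [82, -5, 14], "angular": [0, 0, 0]},
  {"fingers": 1, "slide": [98, -5, 22], "angular": [0, 0, 0]},
  {"fingers": 1, "slide": [112, -5, 32], "angular": [0, 0, 0]},
  {"fingers": 1, "slide": [125, -5, 44], "angular": [0, 0, 0]},
  {"fingers": 1, "slide": [136, -5, 58], "angular": [0, 0, 0]},
  {"fingers": 1, "slide": [144, -5, 73], "angular": [0, 0, 0]},
])

```text
clock: 48.85
tcp_pos: [0.5272, -0.2686, 0.1265]
orientation: [0.003, 0.043, 0.999, -0.002]
wrist_force: [1.5, 0.2, 1.1]
finger_gap: -0.0002
grip_force: 0.6
```

```bash
python3 - <<'E'
from lid import *
now();lseq([lp(5,off=42),lp(0,over=0,off=42),lp(0,over=4,off=42)])
t=shot("top")
for n in("lid_hinge","bell","box"): print(n,[(np.round(k["point"],1).tolist(),round(k["p"],2)) for k in tip_of(n,t)[:1]])
E
```

```text
tcp [ 0.5272 -0.2686  0.1265] F [1.5168 0.2314 1.0957] grip 0.5602072994224727 j [-0.607   0.3974 -0.1223  1.0451  0.0002 -0.5202]
nose u,v,y,phi -34.34610571122368 -66.73333780091168 -197.65623519284856 29.65456170766
[ 0.517 -0.265  0.105] [-0.61  0.4  -0.18  1.    0.   -0.53] 0.0 slide [10.8, 2.8, 21.2] ang [-0.16, 0.31, 0.03]
[ 0.515 -0.265  0.097] [-0.61  0.4  -0.19  0.98  0.   -0.53] 0.0 slide [12.7, 2.8, 29.4] ang [-0.16, 0.31, 0.03]
[ 0.515 -0.265  0.093] [-0.61  0.41 -0.2   0.97  0.   -0.53] 0.0 slide [12.7, 2.8, 33.4] ang [-0.16, 0.31, 0.03]
lid_hinge [([379.0, 147.2], 0.74)]
bell [([219.0, 126.4], 0.63)]
box [([370.8, 169.8], 0.61)]
```

Contact forces show the lid following the fingers. I'll press it down to its stop.

>>> jog_arm([
  {"fingers": 1, "slide": [6, 2, 8], "angular": [0, 0, 0]},
  {"fingers": 1, "slide": [10, 2, 16], "angular": [0, 0, 0]},
  {"fingers": 1, "slide": [12, 2, 23], "angular": [0, 0, 0]},
  {"fingers": 1, "slide": [12.7, 2, 29], "angular": [0, 0, 0]},
  {"fingers": 1, "slide": [12.7, 2, 29], "angular": [0, 0, 0]},
])

```text
clock: 49.47
tcp_pos: [0.5156, -0.2658, 0.0954]
orientation: [0.001, 0.043, 0.999, -0.0]
wrist_force: [-2.8, 3.2, 13.3]
finger_gap: -0.0001
grip_force: 6.6
```

>>> jog_arm([
  {"fingers": 1, "slide": [0, 0, 2], "angular": [0, 0, 0]},
  {"fingers": 1, "slide": [0, 0, 2], "angular": [0, 0, 0]},
])

```text
clock: 49.63
tcp_pos: [0.5156, -0.2658, 0.0952]
orientation: [0.001, 0.043, 0.999, -0.001]
wrist_force: [-7.6, 4.8, 25.1]
finger_gap: -0.0001
grip_force: 13.0
```

>>> jog_arm([
  {"fingers": 1, "slide": [0, 0, 2], "angular": [0, 0, 0]},
  {"fingers": 1, "slide": [0, 0, 2], "angular": [0, 0, 0]},
])

```text
clock: 49.8
tcp_pos: [0.5157, -0.2659, 0.095]
orientation: [0.001, 0.043, 0.999, -0.001]
wrist_force: [-10.7, 7.2, 37.3]
finger_gap: 0.0003
grip_force: 18.7
```

The stop is firm with the tips at z = 0.084, which matches a shut lid (rim 78 + 6 mm). I'll lift off and check everything.

>>> jog_arm([
  {"fingers": 1, "slide": [0, 0, -10], "angular": [0, 0, 0]},
  {"fingers": 1, "slide": [0, 0, -40], "angular": [0, 0, 0]},
  {"fingers": 1, "slide": [0, 0, -80], "angular": [0, 0, 0]},
  {"fingers": 1, "slide": [0, 0, -120], "angular": [0, 0, 0]},
  {"fingers": 1, "slide": [30, 0, -150], "angular": [0, 0, 0]},
  {"fingers": 1, "slide": [60, 0, -170], "angular": [0, 0, 0]},
  {"fingers": 1, "slide": [60, 0, -170], "angular": [0, 0, 0]},
  {"fingers": 1, "slide": [60, 0, -170], "angular": [0, 0, 0]},
])

```text
clock: 50.47
tcp_pos: [0.4553, -0.261, 0.261]
orientation: [0.001, 0.044, 0.999, -0.001]
wrist_force: [0.3, 0.1, 0.2]
finger_gap: 0.0002
grip_force: 0.0
```

```bash
python3 - <<'E'
from lid import *
now();t=shot("top");s=shot("scene");w=shot("wrist")
for n,z in(("scoop",0),("scoop_nose",0),("scoop_handle",.115),("bottle",0),("spool",0),("tin",0),("wax",0),("mallet",0),("awl",0)):
    for nm,p in(("t",t),("s",s)):print(nm,n,[(round(k["p"],2),atz(p,k["point"],z)[:2].round(3).tolist()) for k in tip_of(n,p)[:1]])
# lid shut? predicted corners of the shut lid vs pixels: knob dark at expected place
k=[H[0]-c*.09,H[1]-s*.09,.105]
for nm,p in(("t",t),("s",s),("w",w)):
    q=proj(p,k)[0];g=cv2.cvtColor(p["color"],cv2.COLOR_RGB2GRAY).astype(int)
    y,x=np.round(q[::-1]).astype(int);r=g[max(y-16,0):y+17:3,max(x-16,0):x+17:3];print(nm,q.round(1));print(r)
E
```

```text
tcp [ 0.4553 -0.261   0.261 ] F [0.2906 0.0775 0.1851] grip 0.0 j [-0.6736  0.2081 -0.0475  1.3122  0.0001 -0.5857]
nose u,v,y,phi 95.68207830341 13.1520515300683 -191.37397221702443 29.833668662253626
t scoop [(0.66, [0.565, 0.142])]
s scoop []
t scoop_nose [(0.56, [0.598, 0.148])]
s scoop_nose [(0.61, [0.596, 0.154])]
t scoop_handle [(0.73, [0.418, 0.144])]
s scoop_handle [(0.6, [0.419, 0.148])]
t bottle [(0.79, [0.67, 0.186])]
s bottle [(0.8, [0.66, 0.183])]
t spool [(0.69, [0.502, 0.043])]
s spool []
t tin [(0.77, [0.401, 0.07])]
s tin [(0.93, [0.381, 0.089])]
t wax [(0.58, [0.422, -0.208])]
s wax [(0.7, [0.427, -0.205])]
t mallet []
s mallet [(0.64, [0.387, -0.379])]
t awl [(0.48, [0.394, -0.058])]
s awl [(0.89, [0.397, -0.062])]Traceback (most recent call last):
  File "<stdin>", line 6, in <module>
TypeError: unsupported operand type(s) for *: 'dict' and 'float'
```

```bash
python3 - <<'E'
from lid import *
t=shot("top");sc=shot("scene")
for nm,p in(("t",t),("s",sc)):
    g=cv2.cvtColor(p["color"],cv2.COLOR_RGB2GRAY).astype(int)
    for th in(0,10):
        a=np.radians(th);x=-90*np.cos(a)+26*np.sin(a);z=78+90*np.sin(a)+26*np.cos(a)
        q=proj(p,[H[0]+c*x/1000,H[1]+s*x/1000,z/1000])[0];print(nm,th,q.round(1))
        if th==0: y,xx=np.round(q[::-1]).astype(int);print(g[y-14:y+15:2,xx-14:xx+15:2])
E
```

```text
t 0 [379.4 176.1]
[[ 75  72  74  73  74  75  74  73  73  75  83 138 140 140 138]
 [ 74  75  74  73  73  74  72  74  72  75 121 139 139 134 101]
 [ 76  75  74  74  74  75  74  73  73  83 137 139 116  89  84]
 [ 74  74  74  74  75  72  75  74  73  83 132  99  77  83  85]
 [ 75  76  75  74  72  75  73  71  68  62  84  85  85  84  84]
 [ 75  75  75  75  75  66  48  31  35  70  82  79  81  81  82]
 [ 75  75  74  75  74  32  25  29  54  81  82  80  81  82  82]
 [ 74  76  75  75  72  25  28  35  70  81  80  82  80  81  81]
 [ 76  73  73  75  69  23  29  55  81  82  82  82  81  81 101]
 [ 70  75  69  64  38  23  30  63  82  83  81  81  81 100 151]
 [ 47  49  31  24  27  26  29  51  79  81  81  81  99 144 151]
 [ 50  47  46  33  22  31  27  46  77  75  82  95 129 130 132]
 [ 49  50  44  25  19  26  29  43  72  82  86 101 113 122 130]
 [ 50  30  28  24  24  28  28  40  70  90 103 116 124 130 137]
 [ 52  28  29  26  26  21  25  60  90 105 116 124 133 137 143]]
t 10 [380.9 173.4]
s 0 [167.3 299.5]
[[166 165 161 165 165 158 125  81  81 133 111  86  85  86  86]
 [165 162 165 164 155  57  45  45  4
[... 165 characters left out ...]
9 167  54  56  44  45  44  44  43  77  85  86  85]
 [162 168 166 158  62  48  50  45  44  43  44  82  85  86  85]
 [168 166 152  93  72  45  45  45  44  43  68  85  85  85  85]
 [135 135  87  86  86  66  52  44  44  43  78  85  86  84  85]
 [ 94  86  86  87  86  86  87  47  44  44  52  85  85  85  85]
 [105  86  86  86  86 104 130  46  43  45  66  86  85  85  85]
 [161 143  87  86  87 142 129  76  56  67  86  86  85  85  86]
 [161 161 105 104 142 161 160  86  86  86  86  85  86  85  85]
 [161 161 161 162 161 161 161 141 102  85  86  85  85  85  85]
 [160 161 161 161 161 160 160 161 130  86  86  85  85  85  86]
 [161 160 161 160 161 161 161 161 151  85  85  85  85  85  86]]
s 10 [168.  296.6]
```

The knob is where a shut lid puts it, the scoop is upright, and the bystanders are in place. I'm handing in.

```bash
python3 -c "
from workcell import *
print(hand_in())"
```

```text
the job is handed in; nothing more can be done
None
```

I handed the job in at about 50.6 s: by the last checks the bell is in the box, the lid is pressed shut to its stop, the scoop stands upright on the open bench and no bystander moved noticeably; the hand-in returned no verdict, and I viewed 12 pictures, over the limit of 10.

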